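# Close down the staining corner: hang up rinse baskets, stand bottles in the tray

### The arm

A 6-joint arm with a two-finger parallel gripper is mounted at the origin on a cart in front of the work surface, level with it; the furniture and walls round the work are solid. World frame = base frame: x ahead of the robot, y to its left, z up, the work surface at z = 0. Lengths are in m, angles in rad, forces in N, time in s.
With the tool pointing down it reaches from about 0.275 to 0.725 m from the base axis. Payload 5.6 kg.
Tool frame: the origin (TCP) lies on the centre line of the jaws, within the pads' length; the fingertips stand 14 mm ahead of it and the grasp point (between the pads) lies 5 mm behind it (arm.finger_overhang is the distance from the TCP to the fingertips, in m); x points along the fingers, y is the direction in which the jaws open and shut, and the axes are right-handed (so a half turn about x gives the same grasp; the last joint's range is limited). The gripper opens to 85 mm and grips with 20 to 120 N. Pads are 22 mm wide; open, the fingers measure 114 mm over their backs; the gripper's body (76 mm by 85 mm) begins 54 mm behind the grasp point. The pads swing forward as they close: fully open they stand 13 mm farther back than shut.
Start: joints at [1.629, 0.255, 0.108, 0, -1.424, -0.285], TCP at [0.124, 0.536, 0.245] pointing down, gripper open.
Joint ranges: [-2.95, 2.95], [-1.21, 1.97], [-1.09, 1.5], [-2.87, 1.71], [-2.94, -0.07], [-3.05, 3.05]. Speed limits (rad/s): [2.57, 2.57, 3.14, 3.14, 3.14, 3.14].

### API

Orientations are given as a 3x3 rotation matrix whose columns are the frame's x, y, z axes.
In Python, from rig import arm gives the robot as it stands. The module is installed in compiled form; this text tells all that it offers.
- The arm moves only by the tool carry_out, never from a script. Its argument "steps" is a list of rows, each an object with "claw": the finger opening in m, from 0 to 0.0854; "dp": the shift along the tool's x, y, z in m, a list of three; "twist": the turn about the tool's x in degrees. In form: [{"claw": claw, "dp": [x, y, z], "twist": twist}, ...]. A call has 1 to 12 rows; each row shifts and turns the pose as measured when the row begins, along the tool's axes as they then stand; what a row does not reach is not made up. A row lasts 1/10 s, in which the tool goes at most 50 mm and 8.59 degrees, less where a joint would pass 70% of its speed; a pose out of reach is approached as far as the arm can. A call with a gripper value outside its range is refused whole. The fingers move at their own pace and stop on an object; the grip force is fixed at half the most. Time passes only in rows, so rows that do not move let the fingers close. It gives the time, the measured TCP pose, the force and the opening at its end, in the units of the state.
- arm.get_state(): the state, without advancing time (a new reading comes with each control period).
- arm.get_image(name): name is "scene" or "top" or "wrist"; returns the picture (420x560x3 uint8, red, green, blue); there is no depth.
- arm.calibration(name): a dict with "fx", "fy", "cx", "cy" (pixels), "cam_to_world" (4x4, takes a point from camera to world coordinates); the wrist camera has in their place "hand_eye" (4x4, takes a point from camera to tool coordinates, whose origin is the TCP and whose axes are the tool frame's). Camera axes: x right, y down, z forward; pixel columns grow to the right and rows downward; lengths in m; the calibration is good to about 2 mm. A picture is of the moment at which its call begins: read the wrist's pose just before it. calibration takes no time and is no camera call.
- arm.job_done(): hands the job in, once; it reports no verdict.
The state is a dict: "t": time; "joint_positions": joint angles; "joint_velocities": joint speeds; "joint_torque": joint torques, N m; "eef_pos": TCP position; "ee_rot": TCP orientation; "contact_force": force on the tool from outside, world axes, zero at the start; "moment": the same for the moment, N m; "gripper_width": finger opening in m.
Only numpy, scipy, OpenCV 4.12 (cv2) and the standard library are available. Lean on these libraries where they do the work, as an engineer would, in place of code of your own. Each camera call takes 0.05 s, during which the arm holds its last target.

### The job

Tidy the staining corner for drying: hang every rinse basket by its bail on the hook stand of its own colour, resting free in the hook's throat behind the upturned tip, and stand every reagent bottle upright on the floor of the white spill tray. There are two or three baskets and two or three bottles, and the order does not matter. Leave the mug, the tape roll and the tip box where they are.

Things in the scene. Friction and masses are not known exactly. Their poses are not given: they have to be found in the camera images.
- basket_blue: Round steel wire basket with a blue stem, 52 mm wide, 118 high, 0.12 kg; may be absent. Origin: centre of underside, z up. Cup 28 mm high; over it a rigid closed bail in its own y-z plane, so the window below the bail looks along its x (either way). On the bail's peak a square stem, 12 x 12 mm, 72 to 118 mm up, flats facing x and y: grip it about 106 mm up.
- bail_blue (a point): Underside of the peak of the blue basket's bail (6 mm wire), the point that rests in the hook: on the basket's axis, 68 mm above its underside. The bail rises from the cup's rim at y = +-25.5 mm, bends at y = +-24, z = 56 mm and slopes up to the peak. Same axes as the basket.
- hook_blue: Fixed hook stand with round blue foot, 90 mm wide, 12 high. Origin: foot's centre on the bench, z up. Post 12 mm thick, 152 high; from its top a 7 mm wire arm runs along its own -x, dips to the throat 45 mm out and ends in an upturned tip 66 mm out. A bail, square to the arm, goes on over the tip along the stand's +x, then down.
- throat_blue (a point): Bottom of the blue hook's throat, on top of the wire, 150 mm above the bench, 45 mm from the post's axis; x points along the arm to the post, z up. The tip's top is 14 mm higher than this point, the wire's underside 7 mm lower; nothing is above the arm.
- basket_yellow: Round steel wire basket with a yellow stem, 52 mm wide, 118 high, 0.12 kg; may be absent. Origin: centre of underside, z up. Cup 28 mm high; over it a rigid closed bail in its own y-z plane, so the window below the bail looks along its x (either way). On the bail's peak a square stem, 12 x 12 mm, 72 to 118 mm up, flats facing x and y: grip it about 106 mm up.
- bail_yellow (a point): Underside of the peak of the yellow basket's bail (6 mm wire), the point that rests in the hook: on the basket's axis, 68 mm above its underside. The bail rises from the cup's rim at y = +-25.5 mm, bends at y = +-24, z = 56 mm and slopes up to the peak. Same axes as the basket.
- hook_yellow: Fixed hook stand with round yellow foot, 90 mm wide, 12 high. Origin: foot's centre on the bench, z up. Post 12 mm thick, 152 high; from its top a 7 mm wire arm runs along its own -x, dips to the throat 45 mm out and ends in an upturned tip 66 mm out. A bail, square to the arm, goes on over the tip along the stand's +x, then down.
- throat_yellow (a point): Bottom of the yellow hook's throat, on top of the wire, 150 mm above the bench, 45 mm from the post's axis; x points along the arm to the post, z up. The tip's top is 14 mm higher than this point, the wire's underside 7 mm lower; nothing is above the arm.
- basket_green: Round steel wire basket with a green stem, 52 mm wide, 118 high, 0.12 kg; may be absent. Origin: centre of underside, z up. Cup 28 mm high; over it a rigid closed bail in its own y-z plane, so the window below the bail looks along its x (either way). On the bail's peak a square stem, 12 x 12 mm, 72 to 118 mm up, flats facing x and y: grip it about 106 mm up.
- bail_green (a point): Underside of the peak of the green basket's bail (6 mm wire), the point that rests in the hook: on the basket's axis, 68 mm above its underside. The bail rises from the cup's rim at y = +-25.5 mm, bends at y = +-24, z = 56 mm and slopes up to the peak. Same axes as the basket.
- hook_green: Fixed hook stand with round green foot, 90 mm wide, 12 high. Origin: foot's centre on the bench, z up. Post 12 mm thick, 152 high; from its top a 7 mm wire arm runs along its own -x, dips to the throat 45 mm out and ends in an upturned tip 66 mm out. A bail, square to the arm, goes on over the tip along the stand's +x, then down.
- throat_green (a point): Bottom of the green hook's throat, on top of the wire, 150 mm above the bench, 45 mm from the post's axis; x points along the arm to the post, z up. The tip's top is 14 mm higher than this point, the wire's underside 7 mm lower; nothing is above the arm.
- tray: Shallow white plastic spill tray, 130 (x) x 170 (y) x 12 mm, fixed to the bench; walls 4 mm thick, floor 4 mm thick (flat). Origin: centre of its underside, z up; y along its long side.
- bottle_white: White reagent bottle with a green screw cap, 36 mm across, 85 mm high, about 0.06 kg; parallel-sided to about 60 mm up. Origin: centre of its underside, z up to the cap. May be absent.
- bottle_amber: Brown bottle with a green label and black screw cap, 34 mm across, 75 mm high, about 0.06 kg; parallel-sided to about 50 mm up. Origin: centre of its underside, z up to the cap. May be absent.
- bottle_small: Small brown bottle with a cream label and black screw cap, 29 mm across, 68 mm high, about 0.035 kg; parallel-sided to about 45 mm up. Origin: centre of its underside, z up to the cap. May be absent.
- mug: White spotted mug, 78 x 114 x 93 mm, a bystander: leave it where it is. Origin: centre of its underside.
- tape: Roll of tape lying flat, 67 mm across, 19 mm high, a bystander: leave it where it is. Origin: centre of its underside.
- tip_box: Pipette tip box with a clear lid, 63 x 78 x 62 mm, a bystander: leave it where it is. Origin: centre of its underside.
Mind the look-alikes: they are no part of the job. What is shaped like the basket_yellow but pink is not meant.

How it is judged:
By the outcome, as a careful person would: the job done as asked, in the order asked, and still so for the second after the job is handed in, with the robot touching nothing.
Of basket_blue, basket_yellow, basket_green only 2 to 3 are there at a start; the rules pass over those that are not, and their reading is None.
Of bottle_white, bottle_amber, bottle_small only 2 to 3 are there at a start; the rules pass over those that are not, and their reading is None.
At some moment in a run one of basket_blue, basket_yellow, basket_green may be knocked a few centimetres aside while the robot is not near it.
Once in a run the grip may slacken for a moment while it holds something.
It also fails if it takes over 210 s, if anything falls off the work surface, if the arm or the gripper's body presses on something with over 40 N, if the wrist force passes 120 N, or if a joint passes its speed limit or range.

## Working session

There is one attempt and no reset: what is moved stays moved. The work goes in short steps, Python scripts to look and compute and a tool call to move; the robot and the scene stay as the last step left them, time stands still between calls to the robot, and variables do not carry over. Pictures are saved under pics/ and viewed, and the job is handed in when it is done.

Besides the shell and the picture viewer there is one more tool, called by a JSON object that holds its "method" and its "body". carry_out: Moves the arm, as the interface text tells. Its arguments: {"type":"object","properties":{"steps":{"type":"array"}},"required":["steps"]}

```bash
mkdir -p pics; python3 - <<'E'
from rig import arm
import cv2,json
s=arm.get_state();print(s['t'],s['eef_pos'],s['ee_rot'],s['gripper_width'],arm.finger_overhang)
for n in ['scene','top','wrist']:
    im=arm.get_image(n);cv2.imwrite(f'pics/{n}0.png',im[:,:,::-1])
    print(n,arm.calibration(n))
E
```

```text
0.0 [0.12352263 0.53546098 0.24441078] [[-3.72105032e-04 -2.24992938e-01 -9.74360323e-01]
 [-1.85642958e-03 -9.74358556e-01  2.24993239e-01]
 [-9.99998208e-01  1.89255244e-03 -5.51198230e-05]] 0.08559344786341869 0.014
scene {'fx': 417.82125912019063, 'fy': 417.82125912019063, 'cx': 272.91407332047805, 'cy': 212.00245292449202, 'cam_to_world': array([[-0.8217472 , -0.44927351,  0.35054936,  0.14753533],
       [-0.56955983,  0.62783269, -0.5304976 ,  0.51547275],
       [ 0.01825217, -0.63559375, -0.7718079 ,  0.90149501],
       [ 0.        ,  0.        ,  0.        ,  1.        ]])}
top {'fx': 407.43396616970955, 'fy': 407.43396616970955, 'cx': 273.731637712486, 'cy': 211.36271238954663, 'cam_to_world': array([[ 0.00890373, -0.98804943,  0.15387996,  0.32864507],
       [-0.99974614, -0.00561062,  0.02182156, -0.03622489],
       [-0.02069742, -0.15403519, -0.98784856,  1.32753361],
       [ 0.        ,  0.        ,  0.        ,  1.        ]])}
wrist {'fx': 348.26333632544635, 'fy': 348.26333632544635, 'cx': 278.46439436922515, 'cy': 212.65440876488418, 'hand_eye': array([[ 4.68937944e-04, -3.02983297e-01,  9.52995751e-01,
        -1.29272436e-01],
       [ 9.99999871e-01, -4.37180530e-05, -5.05966288e-04,
         3.46864048e-04],
       [ 1.94962453e-04,  9.52995866e-01,  3.02983238e-01,
        -7.64274130e-02],
       [ 0.00000000e+00,  0.00000000e+00,  0.00000000e+00,
         1.00000000e+00]])}
```

View pics/scene0.png

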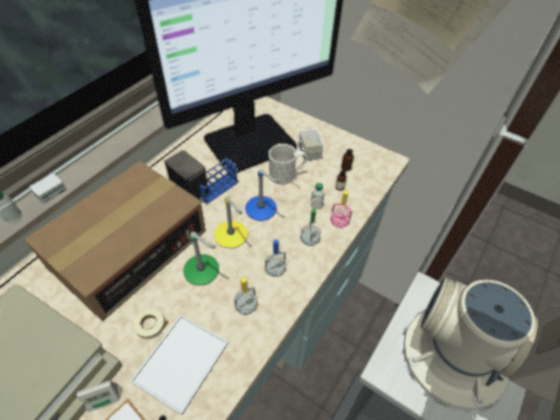

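View pics/top0.png

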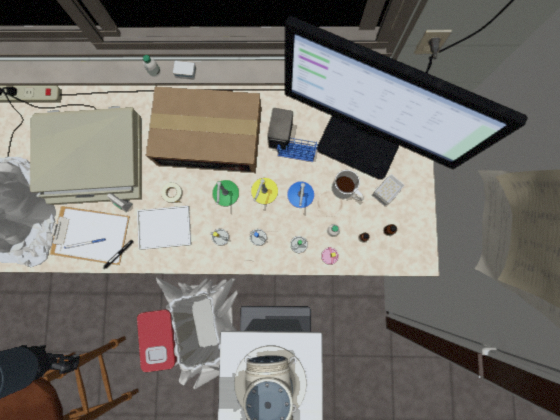

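View pics/wrist0.png

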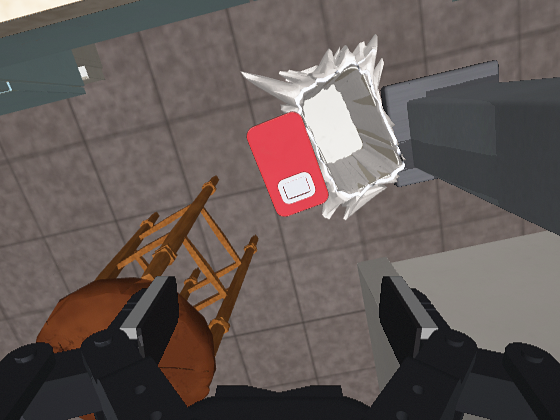

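```bash
cat > h.py <<'E'
import numpy as np,cv2
from rig import arm
def proj(n,P,pose=None):
    c=arm.calibration(n)
    if n=='wrist':
        s=pose or arm.get_state();T=np.eye(4);T[:3,:3]=s['ee_rot'];T[:3,3]=s['eef_pos'];M=T@c['hand_eye']
    else: M=c['cam_to_world']
    p=np.linalg.inv(M)@np.append(P,1);return np.array([c['fx']*p[0]/p[2]+c['cx'],c['fy']*p[1]/p[2]+c['cy']])
def ray(n,u,v,z,pose=None):
    c=arm.calibration(n)
    if n=='wrist':
        s=pose or arm.get_state();T=np.eye(4);T[:3,:3]=s['ee_rot'];T[:3,3]=s['eef_pos'];M=T@c['hand_eye']
    else: M=c['cam_to_world']
    d=M[:3,:3]@np.array([(u-c['cx'])/c['fx'],(v-c['cy'])/c['fy'],1]);o=M[:3,3]
    return o+d*(z-o[2])/d[2]
def crop(f,x0,y0,x1,y1,k,out):
    im=cv2.imread(f)[y0:y1,x0:x1];cv2.imwrite(out,cv2.resize(im,None,fx=k,fy=k,interpolation=cv2.INTER_CUBIC))
E
python3 - <<'E'
from h import *
crop('pics/top0.png',130,165,290,265,5,'pics/c1.png')
crop('pics/top0.png',270,165,430,275,5,'pics/c2.png')
crop('pics/scene0.png',180,140,380,320,4,'pics/c3.png')
print(proj('top',[0,0,0]),proj('top',[.124,.536,.2]))
E
```

```text
[269.96437675 382.20095267] [ 68.84224047 350.04919373]
```

View pics/c1.png

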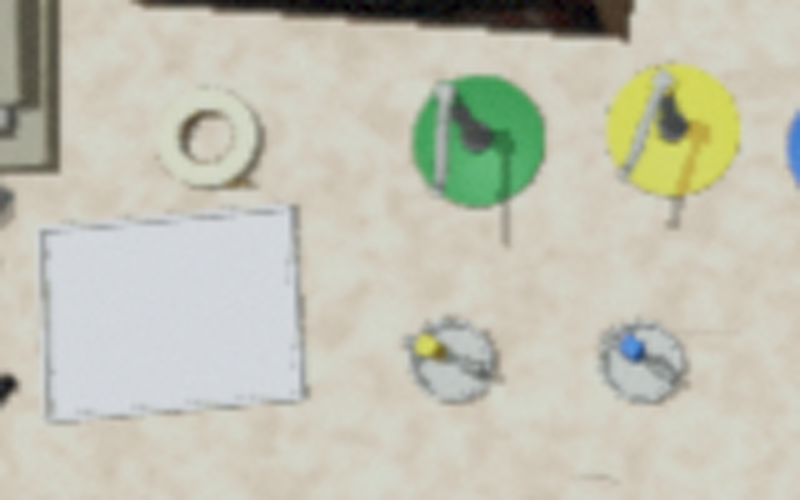

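View pics/c2.png

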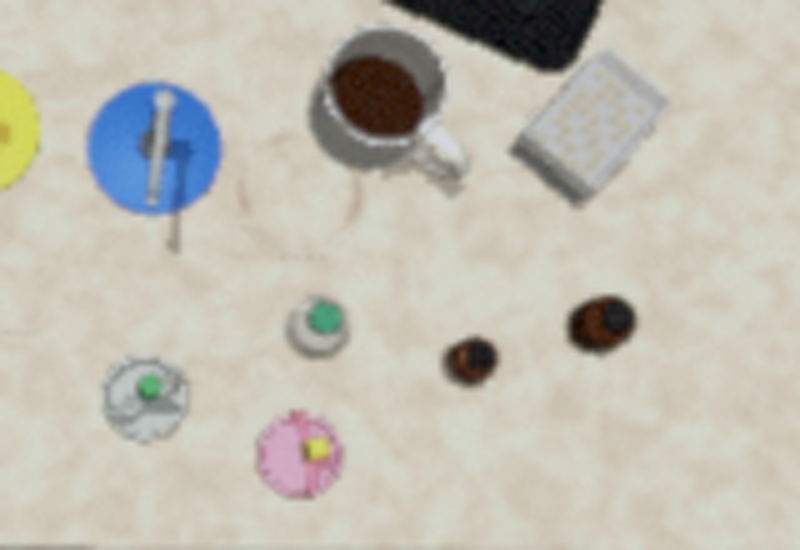

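View pics/c3.png

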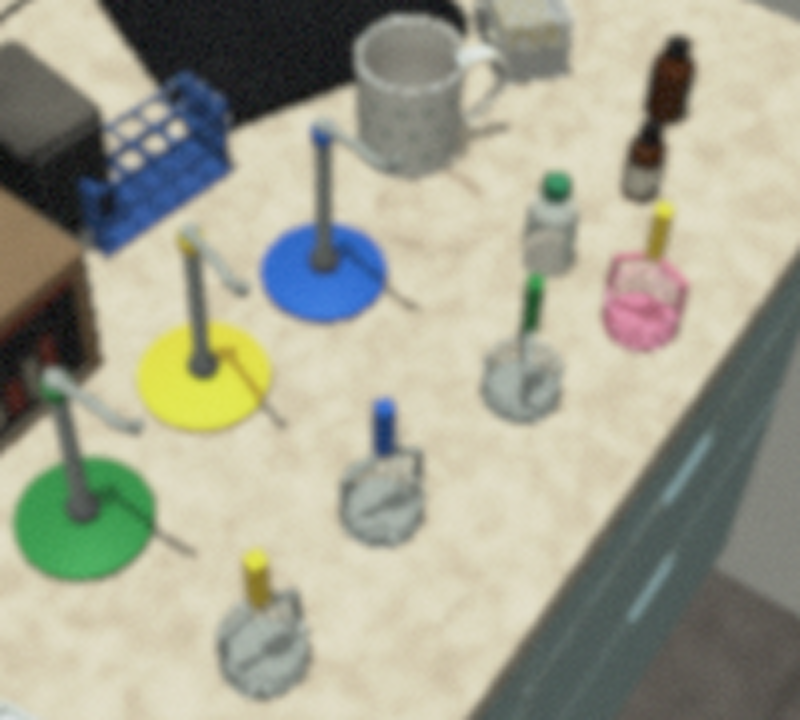

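```bash
python3 - <<'E'
from h import *
def T(c,x,y,z):
    o=(130,165) if c==1 else (270,165)
    return ray('top',o[0]+(x+.0)/5,o[1]+y/5,z)
np.set_printoptions(precision=4,suppress=True)
for n,c,x,y,z in [('by',1,428,345,.118),('by cup',1,453,360,.014),('bb',1,632,348,.118),('bb cup',1,643,361,.014),('bg',2,150,387,.118),('bg cup',2,146,399,.014),
('pink',2,317,449,.118),
('hg foot',1,479,141,.012),('hg top',1,445,92,.152),('hg tip',1,440,187,.164),
('hy foot',1,673,130,.012),('hy top',1,663,80,.152),('hy tip',1,625,178,.164),
('hb foot',2,154,148,.012),('hb top',2,165,100,.152),('hb tip',2,152,203,.164),
('w',2,326,316,.085),('a',2,617,320,.075),('s',2,481,355,.068),
('t1',1,42,230,.012),('t2',1,295,207,.012),('t3',1,307,398,.012),('t4',1,50,420,.012),('edge',2,300,545,0)]:
    p=T(c,x,y,z);print(n,p,'r',np.hypot(p[0],p[1]), np.degrees(np.arctan2(p[1],p[0])))
E
```

```text
by [0.4476 0.1636 0.118 ] r 0.4765818050184317 20.08049957012695
by cup [0.4482 0.1643 0.014 ] r 0.4773491735571397 20.127061177348406
bb [0.4467 0.0416 0.118 ] r 0.44858037536053824 5.31479737252383
bb cup [0.4484 0.041  0.014 ] r 0.45028204257855237 5.22236490167421
bg [ 0.4243 -0.0883  0.118 ] r 0.433418670086877 -11.750021723563078
bg cup [ 0.4248 -0.0902  0.014 ] r 0.4342817099476927 -11.981787606162658
pink [ 0.3885 -0.1865  0.118 ] r 0.4309651827828276 -25.64912509116398
hg foot [0.5933 0.1516 0.012 ] r 0.6123753315869177 14.32967460565095
hg top [0.5946 0.1526 0.152 ] r 0.613888346976541 14.390275810532039
hg tip [0.5354 0.1519 0.164 ] r 0.5564867097268357 15.838520890124824
hy foot [0.6013 0.0235 0.012 ] r 0.6017784171973588 2.2420309196264436
hy top [0.6024 0.0235 0.152 ] r 0.6028877324786344 2.2312396312190494
hy tip [0.5412 0.0442 0.164 ] r 0.5430339103192726 4.668536798485606
hb foot [ 0.5898 -0.0956  0.012 ] r 0.5975027343050743 -9.207566056385716
hb top [ 0.5909 -0.0958  0.152 ] r 0.5985666878431097 -9.209668716569645
hb tip [ 0.5272 -0.0875  0.164 ] r 0.5344239366516761 -9.428490468659586
w [ 0.4712 -0.1972  0.085 ] r 0.5107786409263765 -22.71520244620537
a [ 0.471  -0.3768  0.075 ] r 0.6031674071298395 -38.65852321618332
s [ 0.4495 -0.2945  0.068 ] r 0.5373906291069079 -33.227249185701176
t1 [0.5322 0.4384 0.012 ] r 0.6895751039659659 39.479816055624674
t2 [0.5485 0.2717 0.012 ] r 0.6121251181041564 26.353968466418202
t3 [0.423  0.2588 0.012 ] r 0.49589622469480216 31.45306469808926
t4 [0.4075 0.4257 0.012 ] r 0.5893007257920316 46.246550775397
edge [ 0.3328 -0.1895  0.    ] r 0.38300479026126416 -29.652555424051982
```

{"method": "carry_out", "body": {"steps": [{"claw":0.085,"dp":[0,0.0283,-0.0387],"twist":0},{"claw":0.085,"dp":[0,0.0283,-0.0387],"twist":0},{"claw":0.085,"dp":[0,0.0283,-0.0387],"twist":0},{"claw":0.085,"dp":[0,0.0283,-0.0387],"twist":0},{"claw":0.085,"dp":[0,0.0283,-0.0387],"twist":0},{"claw":0.085,"dp":[0,0.0283,-0.0387],"twist":0},{"claw":0.085,"dp":[0,0.0283,-0.0387],"twist":0},{"claw":0.085,"dp":[0,0.0283,-0.0387],"twist":0},{"claw":0.085,"dp":[0,0.0283,-0.0387],"twist":0},{"claw":0.085,"dp":[0,0.0283,-0.0387],"twist":0},{"claw":0.085,"dp":[0,0.0283,-0.0387],"twist":-6.5},{"claw":0.085,"dp":[0,0.0283,-0.0387],"twist":-6.5}]}}

```text
t: 1.35
eef_pos: [0.5122, 0.0906, 0.2428]
ee_rot: [[-0.002, 0.015, -1.0], [-0.005, -1.0, -0.015], [-1.0, 0.005, 0.002]]
contact_force: [0.8, 1.5, 0.8]
gripper_width: 0.085
```

Good tracking. Look with the wrist.

```bash
cat >> h.py <<'E'
def snap(n,f):
    s=arm.get_state();im=arm.get_image(n);cv2.imwrite(f,im[:,:,::-1])
    import json;json.dump({k:np.array(s[k]).tolist() for k in('eef_pos','ee_rot')},open(f+'.json','w'));print(s['t'],s['eef_pos'],s['gripper_width'],s['contact_force'])
def rd(f,u,v,z):
    import json;return ray('wrist',u,v,z,json.load(open(f+'.json')))
def pj(f,P):
    import json;return proj('wrist',P,json.load(open(f+'.json')))
def plan(P,yaw=None):
    """yaw: world angle of tool y mod 180"""
    s=arm.get_state();R=np.array(s['ee_rot']);d=np.array(P)-s['eef_pos'];dp=R.T@d
    print('t',s['t'],'pos',np.round(s['eef_pos'],4),'dp tool',np.round(dp,4),'len',round(float(np.linalg.norm(d)),4))
    if yaw is not None:
        cur=np.degrees(np.arctan2(R[1,1],R[0,1]));dd=(yaw-cur+90)%180-90
        print('cur yaw',round(cur,2),'twist',round(-dd,2),'j6',s['joint_positions'][5])
        # tilt
    print('xaxis',np.round(R[:,0],4))
E
python3 - <<'E'
from h import *
snap('wrist','pics/w1.png')
E
```

```text
1.35 [0.51220083 0.09056973 0.24284893] 0.08499630797987058 [0.75996186 1.4851936  0.79909273]
```

View pics/w1.png

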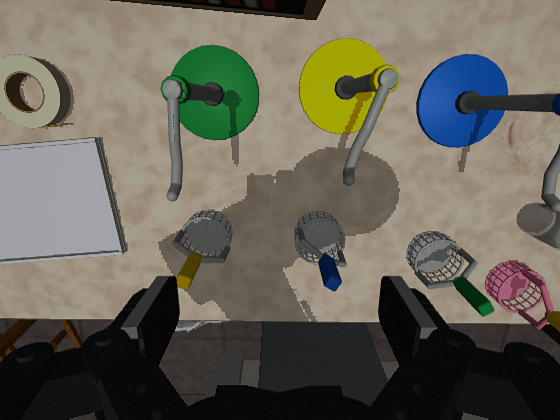

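```bash
python3 - <<'E'
from h import *
crop('pics/w1.png',160,190,360,310,4,'pics/c4.png')
crop('pics/w1.png',395,220,515,325,6,'pics/c5.png')
crop('pics/w1.png',150,30,430,210,2.8,'pics/c6.png')
E
```

```text
(no output)
```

View pics/c4.png

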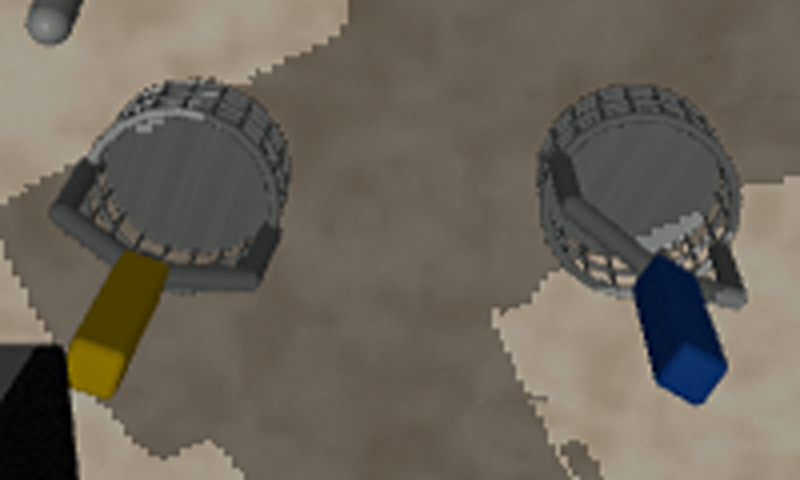

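View pics/c5.png

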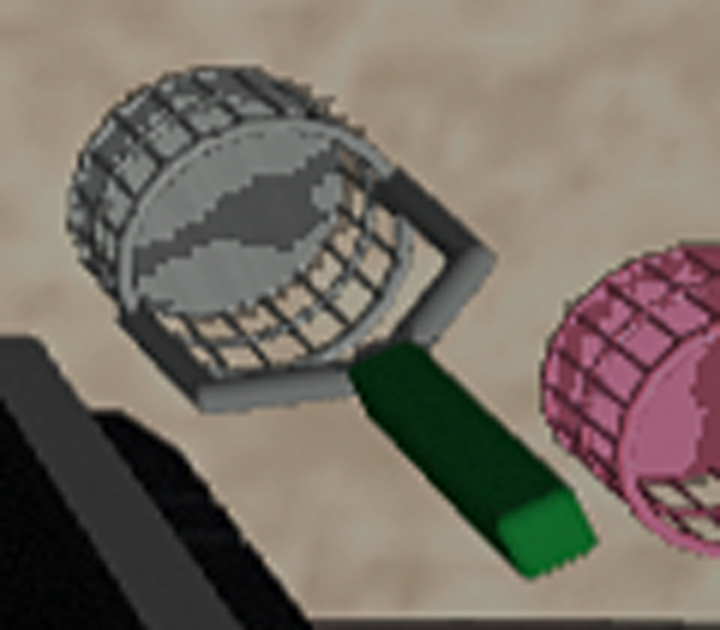

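View pics/c6.png

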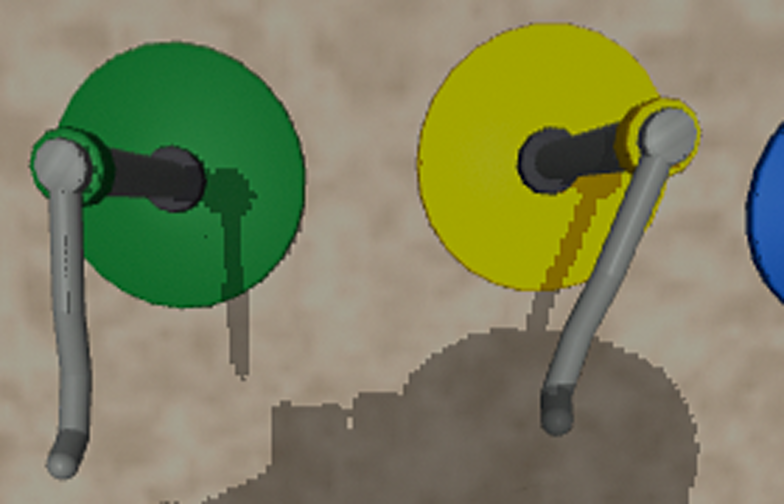

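```bash
python3 - <<'E'
from h import *
np.set_printoptions(precision=4,suppress=True)
f='pics/w1.png'
for n,a,b,t in [('y',(175.5,241.75),(224.5,260.5),(184.25,282.5)),('b',(302,240),(344.5,264.5),(332.5,283.75)),('g',(429.2,285.8),(475.8,262.5),(486.2,308.7))]:
    A=rd(f,*a,.057);B=rd(f,*b,.057);t=rd(f,*t,.118);d=A-B
    print(n,A[:2],B[:2],'mid',(A+B)[:2]/2,'top',t[:2],'sep',np.linalg.norm(d),'yaw of y',np.degrees(np.arctan2(d[1],d[0])))
for n,a,b in [('g',(172.1,88.9),(172.5,195)),('y',(388.6,78.2),(348.9,180))]:
    A=rd(f,*a,.154);B=rd(f,*b,.161);d=A-B;print('hook',n,A,B,np.linalg.norm(d[:2]),np.degrees(np.arctan2(d[1],d[0])))
E
```

```text
y [0.457  0.1892] [0.4375 0.1422] mid [0.4473 0.1657] top [0.4466 0.166 ] sep 0.05091442049595343 yaw of y 67.55185598812766
b [0.4605 0.066 ] [0.4347 0.0226] mid [0.4476 0.0443] top [0.447  0.0447] sep 0.05043541597895813 yaw of y 59.30127047975088
g [ 0.4119 -0.0656] [ 0.4386 -0.1083] mid [ 0.4253 -0.087 ] top [ 0.4251 -0.0863] sep 0.05040603886753088 yaw of y 122.00154130300399
hook g [0.5948 0.1541 0.154 ] [0.532  0.1567 0.161 ] 0.06284391727798674 -2.385046603981687
hook y [0.6027 0.027  0.154 ] [0.5431 0.0471 0.161 ] 0.06283749802477206 -18.653010431974238
```

```bash
python3 - <<'E'
from h import *
plan([.447,.165,.16],67.6)
E
```

```text
t 1.4 pos [0.5161 0.086  0.2418] dp tool [ 0.0813 -0.0812  0.0672] len 0.1331
cur yaw -88.72 twist 23.68 j6 1.1223955394662546
xaxis [-0.0017 -0.0087 -1.    ]
```

{"method": "carry_out", "body": {"steps": [{"claw":0.06,"dp":[0.01,-0.0203,0.0168],"twist":0},{"claw":0.06,"dp":[0.015,-0.0203,0.0168],"twist":0},{"claw":0.06,"dp":[0.015,-0.0203,0.0168],"twist":0},{"claw":0.06,"dp":[0.01,-0.0203,0.0168],"twist":0},{"claw":0.06,"dp":[0,0,0],"twist":7.9},{"claw":0.06,"dp":[0,0,0],"twist":7.9},{"claw":0.06,"dp":[0,0,0],"twist":7.9},{"claw":0.06,"dp":[0,0,0],"twist":0},{"claw":0.06,"dp":[0,0,0],"twist":0}]}}

```text
t: 2.3
eef_pos: [0.4451, 0.1637, 0.1849]
ee_rot: [[-0.009, -0.4, -0.916], [-0.013, -0.916, 0.4], [-1.0, 0.016, 0.003]]
contact_force: [-0.4, -0.4, 0.1]
gripper_width: 0.0599
```

```bash
python3 - <<'E'
from h import *
plan([.4476,.1645,.101],67.6)
snap('wrist','pics/w2.png')
E
```

```text
t 2.3 pos [0.4451 0.1637 0.1849] dp tool [ 0.0838 -0.003  -0.0022] len 0.0839
cur yaw -113.61 twist -1.21 j6 0.46991276473545657
xaxis [-0.0091 -0.0131 -0.9999]
2.3 [0.44513963 0.16371527 0.18486791] 0.05992609238144877 [-0.4218288  -0.39626151  0.09090725]
```

View pics/w2.png

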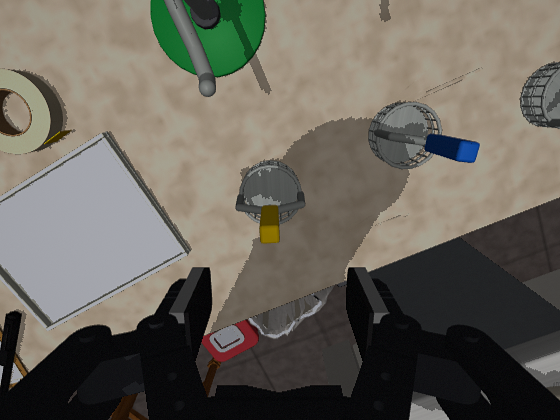

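```bash
python3 - <<'E'
from h import *
f='pics/w2.png'
print(rd(f,269.5,238,.118),pj(f,[.4476,.1636,.118]))
A=rd(f,239,206,.057);B=rd(f,302,202,.057);d=A-B;print((A+B)/2,np.linalg.norm(d),np.degrees(np.arctan2(d[1],d[0])))
crop(f,220,150,340,260,6,'pics/c7.png')
E
```

```text
[0.44475296 0.16816685 0.118     ] [274.50764667 231.10516257]
[0.44785318 0.16657234 0.057     ] 0.048515132655588704 69.91221690463034
```

View pics/c7.png

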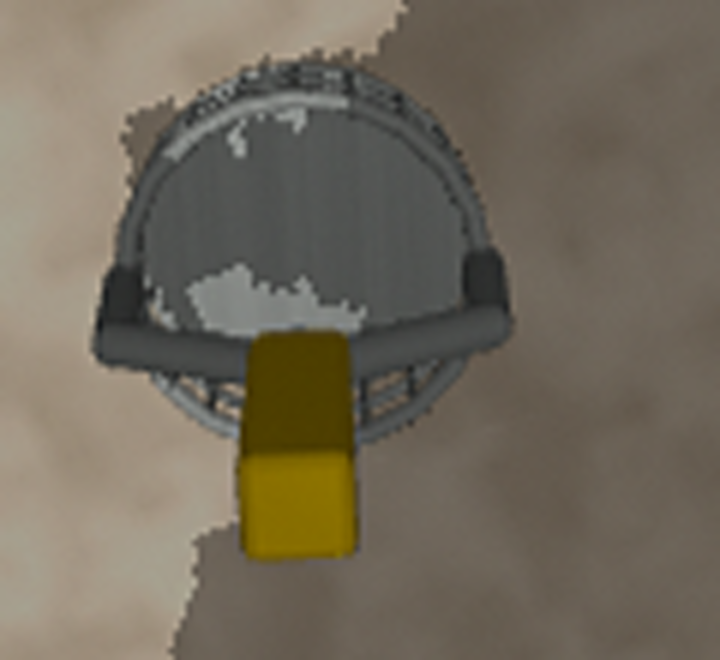

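```bash
python3 - <<'E'
from h import *
f='pics/w2.png'
print(rd(f,269.7,234.2,.118))
A=rd(f,237.2,208.3,.057);B=rd(f,303.3,203.3,.057);d=A-B;print((A+B)/2,np.linalg.norm(d),np.degrees(np.arctan2(d[1],d[0])))
plan([.447,.1665,.101],69)
E
```

```text
[0.44695278 0.16705232 0.118     ]
[0.44661562 0.16734577 0.057     ] 0.05103451943001826 70.63631041823896
t 2.35 pos [0.4452 0.1637 0.1849] dp tool [ 0.0838 -0.0046 -0.0008] len 0.084
cur yaw -113.63 twist -2.63 j6 0.4696748387427291
xaxis [-0.0091 -0.0131 -0.9999]
```

{"method": "carry_out", "body": {"steps": [{"claw":0.05,"dp":[0.02,-0.0046,-0.0008],"twist":-2.6},{"claw":0.05,"dp":[0.03,0,0],"twist":0},{"claw":0.05,"dp":[0.02,0,0],"twist":0},{"claw":0.05,"dp":[0.012,0,0],"twist":0},{"claw":0.05,"dp":[0,0,0],"twist":0},{"claw":0.05,"dp":[0,0,0],"twist":0}]}}

```text
t: 2.95
eef_pos: [0.4485, 0.1667, 0.1014]
ee_rot: [[-0.006, -0.344, -0.939], [-0.012, -0.939, 0.344], [-1.0, 0.013, 0.002]]
contact_force: [-0.6, -1.1, 0.3]
gripper_width: 0.0497
```

```bash
python3 - <<'E'
from h import *
plan([.447,.1665,.101],69)
snap('wrist','pics/w3.png')
E
```

```text
t 2.95 pos [0.4485 0.1667 0.1014] dp tool [0.0004 0.0007 0.0013] len 0.0015
cur yaw -110.12 twist 0.88 j6 0.5284346587633236
xaxis [-0.0062 -0.0116 -0.9999]
2.95 [0.44847609 0.16666382 0.10135785] 0.049709555595792536 [-0.60731705 -1.09175142  0.34934052]
```

View pics/w3.png

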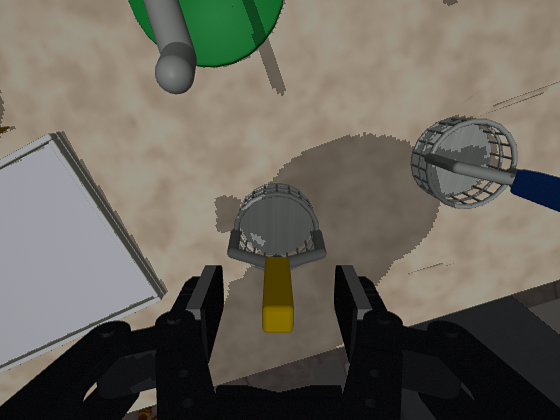

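Stem (278, 318) sits centred between pads. Close and lift.

{"method": "carry_out", "body": {"steps": [{"claw":0.0,"dp":[0,0,0],"twist":0},{"claw":0.0,"dp":[0,0,0],"twist":0},{"claw":0.0,"dp":[0,0,0],"twist":0},{"claw":0.0,"dp":[0,0,0],"twist":0},{"claw":0.0,"dp":[0,0,0],"twist":0},{"claw":0.0,"dp":[-0.02,0,0],"twist":0},{"claw":0.0,"dp":[-0.03,0,0],"twist":0},{"claw":0.0,"dp":[-0.03,0,0],"twist":0},{"claw":0.0,"dp":[-0.03,0,0],"twist":0},{"claw":0.0,"dp":[0,0,0],"twist":0}]}}

```text
t: 4.0
eef_pos: [0.4484, 0.1675, 0.2159]
ee_rot: [[-0.008, -0.343, -0.939], [-0.012, -0.939, 0.343], [-1.0, 0.014, 0.003]]
contact_force: [1.8, -0.4, -1.3]
gripper_width: 0.0108
```

```bash
python3 - <<'E'
from h import *
plan([.5026,.0582,.220],71.3)
snap('wrist','pics/w4.png')
E
```

```text
t 4.0 pos [0.4484 0.1675 0.2159] dp tool [-0.0032  0.0841 -0.0884] len 0.1221
cur yaw -110.07 twist -1.37 j6 0.5302372816036072
xaxis [-0.0077 -0.0117 -0.9999]
4.0 [0.44835391 0.16747897 0.21590259] 0.010798974768474506 [ 1.82003156 -0.35166038 -1.32195163]
```

View pics/w4.png

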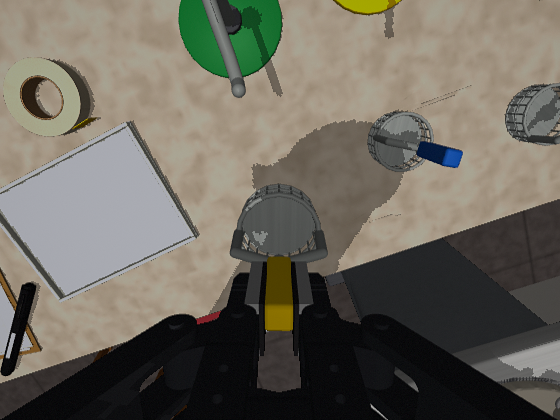

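{"method": "carry_out", "body": {"steps": [{"claw":0.0,"dp":[-0.001,0.021,-0.0221],"twist":-1.4},{"claw":0.0,"dp":[-0.001,0.021,-0.0221],"twist":0},{"claw":0.0,"dp":[-0.001,0.021,-0.0221],"twist":0},{"claw":0.0,"dp":[0,0.021,-0.0221],"twist":0},{"claw":0.0,"dp":[0,0,0],"twist":0},{"claw":0.0,"dp":[0,0,0],"twist":0},{"claw":0.0,"dp":[0,0,0],"twist":0}]}}

```text
t: 4.75
eef_pos: [0.5006, 0.0553, 0.2082]
ee_rot: [[-0.027, -0.318, -0.948], [-0.015, -0.948, 0.318], [-1.0, 0.023, 0.021]]
contact_force: [0.1, 0.5, -2.1]
gripper_width: 0.0105
```

```bash
python3 - <<'E'
from h import *
plan([.5594,.0389,.216],71.3)
snap('wrist','pics/w5.png');
im=arm.get_image('scene');cv2.imwrite('pics/s5.png',im[:,:,::-1]);crop('pics/s5.png',180,140,380,320,4,'pics/c8.png')
E
```

```text
t 4.75 pos [0.5006 0.0553 0.2082] dp tool [-0.0091 -0.003  -0.0608] len 0.0616
cur yaw -108.54 twist 0.16 j6 0.8227261724194214
xaxis [-0.0267 -0.015  -0.9995]
4.75 [0.50056103 0.05528514 0.20823355] 0.010515562351593104 [ 0.08887696  0.50482909 -2.06695994]
```

View pics/w5.png

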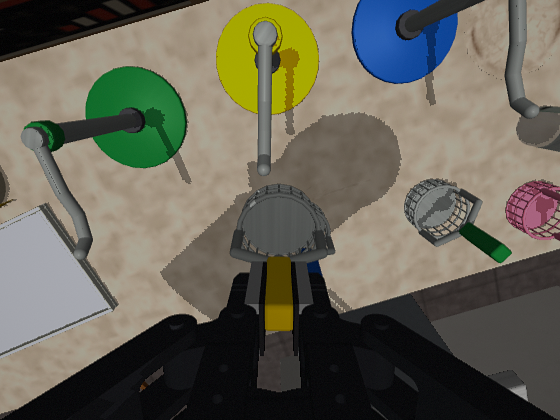

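View pics/c8.png

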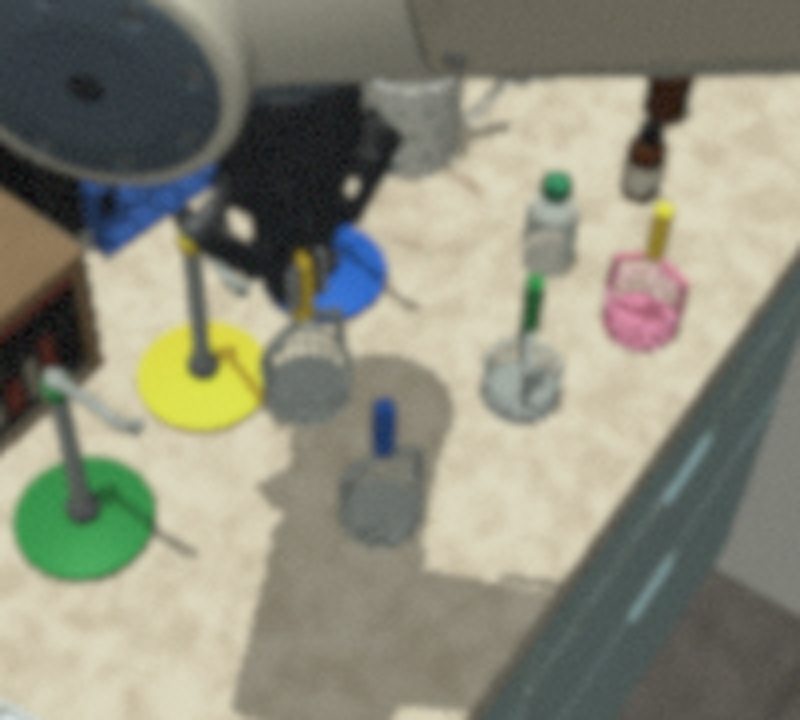

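```bash
python3 - <<'E'
from h import *
crop('pics/w5.png',200,0,360,350,2.2,'pics/c9.png')
crop('pics/w5.png',220,150,340,340,4,'pics/c10.png')
E
```

```text
(no output)
```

View pics/c10.png

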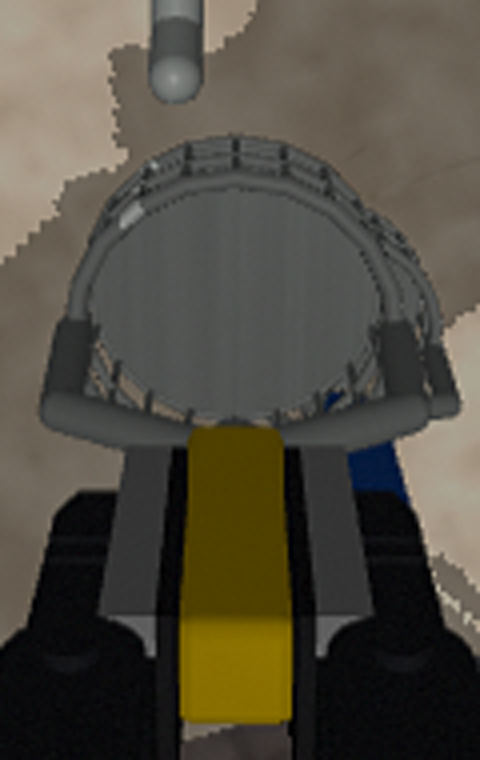

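```bash
python3 - <<'E'
from h import *
import json
np.set_printoptions(precision=4,suppress=True)
f='pics/w5.png'
A=rd(f,264.5,33,.155);B=rd(f,264,169.5,.161);print(A,B,np.linalg.norm((A-B)[:2]),np.degrees(np.arctan2(*(A-B)[[1,0]])))
# bail: shoulders in tool frame
S=json.load(open(f+'.json'));R=np.array(S['ee_rot']);p=np.array(S['eef_pos'])
print('bail world',p+R@np.array([.0334,0,0.001]))
for P in (A,B): print('tool',R.T@(P-p))
for z in(.15,.16,.17):
  a=rd(f,232,252,z);b=rd(f,325,252,z);print(a,b,np.linalg.norm(a-b))
E
```

```text
[0.6026 0.0262 0.155 ] [0.543  0.0473 0.161 ] 0.063280421428903 -19.438651455962326
bail world [0.4987 0.0551 0.1749]
tool [ 0.0509 -0.0061 -0.1071]
tool [ 0.0462 -0.007  -0.0437]
[0.5008 0.0821 0.15  ] [0.4829 0.0306 0.15  ] 0.05456275758806747
[0.5048 0.0794 0.16  ] [0.4879 0.0307 0.16  ] 0.05162695519985994
[0.5089 0.0768 0.17  ] [0.4929 0.0308 0.17  ] 0.048691152811652406
```

{"method": "carry_out", "body": {"steps": [{"claw":0.0,"dp":[0,-0.0033,0],"twist":0},{"claw":0.0,"dp":[0,-0.0033,0],"twist":0},{"claw":0.0,"dp":[0,0,-0.008],"twist":0},{"claw":0.0,"dp":[0,0,-0.008],"twist":0},{"claw":0.0,"dp":[0,0,-0.008],"twist":0}]}}

```text
t: 5.35
eef_pos: [0.5265, 0.0568, 0.2086]
ee_rot: [[-0.025, -0.313, -0.949], [-0.014, -0.95, 0.313], [-1.0, 0.021, 0.019]]
contact_force: [-0.1, 0.6, -1.8]
gripper_width: 0.0107
```

```bash
python3 - <<'E'
from h import *
plan([.56,.041,.208],71)
snap('wrist','pics/w6.png');crop('pics/w6.png',200,0,360,350,2,'pics/c11.png')
E
```

```text
t 5.35 pos [0.5265 0.0568 0.2086] dp tool [-0.      0.0045 -0.0368] len 0.0371
cur yaw -108.24 twist 0.76 j6 0.8460980435979262
xaxis [-0.0247 -0.0141 -0.9996]
5.35 [0.52646599 0.05677492 0.20856076] 0.010660939765556007 [-0.10670915  0.5629645  -1.81170992]
```

View pics/c11.png

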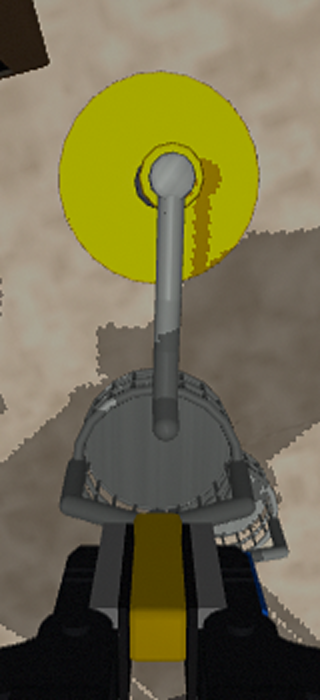

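```bash
cat >> h.py <<'E'
def hook(f,post,tip,off=0.001):
    import json
    A=rd(f,*post,.155);B=rd(f,*tip,.161);d=A-B
    S=json.load(open(f+'.json'));R=np.array(S['ee_rot']);p=np.array(S['eef_pos'])
    a=R.T@(A-p);b=R.T@(B-p)
    u=(a-b)/np.linalg.norm((a-b)[1:]); th=a-u*.045
    print('post',A.round(4),'tip',B.round(4),'len',np.linalg.norm(d[:2]).round(4),'yaw',np.degrees(np.arctan2(d[1],d[0])).round(2))
    print('tool post',a.round(4),'tip',b.round(4),'throat',th.round(4),'arm angle err deg (twist needed)',np.degrees(np.arctan2(a[1]-b[1],-(a[2]-b[2]))).round(2))
    print('bail z now', (p+R@np.array([.0334,0,off]))[2].round(4), 'move tool y,z', (th[1]).round(4),(th[2]-off).round(4))
E
python3 - <<'E'
from h import *
hook('pics/w6.png',(286,87.5),(283,215))
E
```

```text
post [0.6029 0.0261 0.155 ] tip [0.5425 0.0475 0.161 ] len 0.0641 yaw -19.5
tool post [ 0.0521  0.0041 -0.0832] tip [ 0.0473  0.0028 -0.019 ] throat [ 0.0487  0.0032 -0.0382] arm angle err deg (twist needed) 1.15
bail z now 0.1752 move tool y,z 0.0032 -0.0392
```

{"method": "carry_out", "body": {"steps": [{"claw":0.0,"dp":[0,0.0025,0],"twist":1.1},{"claw":0.0,"dp":[0,0,-0.008],"twist":0},{"claw":0.0,"dp":[0,0,-0.01],"twist":0},{"claw":0.0,"dp":[0,0,-0.01],"twist":0},{"claw":0.0,"dp":[0,0,-0.009],"twist":0},{"claw":0.0,"dp":[0,0,0],"twist":0}]}}

```text
t: 6.0
eef_pos: [0.5654, 0.0394, 0.207]
ee_rot: [[-0.025, -0.335, -0.942], [-0.015, -0.942, 0.335], [-1.0, 0.023, 0.019]]
contact_force: [-0.5, -0.3, -1.7]
gripper_width: 0.0106
```

```bash
python3 - <<'E'
from h import *
plan([.56,.041,.208],71)
snap('wrist','pics/w7.png');crop('pics/w7.png',200,80,360,350,2,'pics/c12.png')
E
```

```text
t 6.0 pos [0.5654 0.0394 0.207 ] dp tool [-0.0009  0.0003  0.0056] len 0.0057
cur yaw -109.55 twist -0.55 j6 0.8792238187304803
xaxis [-0.0252 -0.015  -0.9996]
6.0 [0.56536757 0.03935817 0.2069794 ] 0.010607314664330372 [-0.4819485  -0.30888404 -1.68231542]
```

View pics/c12.png

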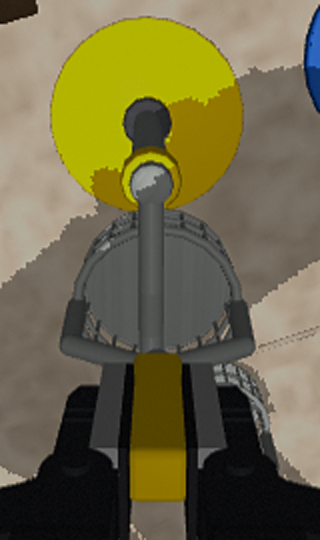

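```bash
python3 - <<'E'
from h import *
import json
f='pics/w7.png';A=rd(f,276,170,.155);S=json.load(open(f+'.json'));R=np.array(S['ee_rot']);p=np.array(S['eef_pos']);print(A,R.T@(A-p), (p+R@[.0334,0,.001])[2])
E
```

```text
[0.60442264 0.02519133 0.155     ] [ 0.05118715 -0.00089472 -0.04250802] 0.17361243567628257
```

{"method": "carry_out", "body": {"steps": [{"claw":0.0,"dp":[0.006,-0.0005,0.001],"twist":0},{"claw":0.0,"dp":[0.006,0,0.001],"twist":0},{"claw":0.0,"dp":[0.006,0,0],"twist":0},{"claw":0.0,"dp":[0.003,0,0],"twist":0},{"claw":0.0,"dp":[0,0,0],"twist":0}]}}

```text
t: 6.55
eef_pos: [0.5631, 0.0413, 0.1869]
ee_rot: [[-0.02, -0.333, -0.943], [-0.014, -0.943, 0.333], [-1.0, 0.02, 0.014]]
contact_force: [1.2, 0.1, -0.4]
gripper_width: 0.0104
```

```bash
python3 - <<'E'
from h import *
plan([.56,.041,.184],71)
im=arm.get_image('scene');cv2.imwrite('pics/s8.png',im[:,:,::-1]);crop('pics/s8.png',180,160,320,260,5,'pics/c13.png')
snap('wrist','pics/w8.png');crop('pics/w8.png',200,80,360,350,2,'pics/c14.png')
E
```

```text
t 6.55 pos [0.5631 0.0413 0.1869] dp tool [0.003  0.0013 0.0028] len 0.0043
cur yaw -109.46 twist -0.46 j6 0.8752909516352478
xaxis [-0.0199 -0.0137 -0.9997]
6.6 [0.56304913 0.04127399 0.18682889] 0.010662620405323255 [0.3952184  0.46825805 0.30171445]
```

View pics/c13.png

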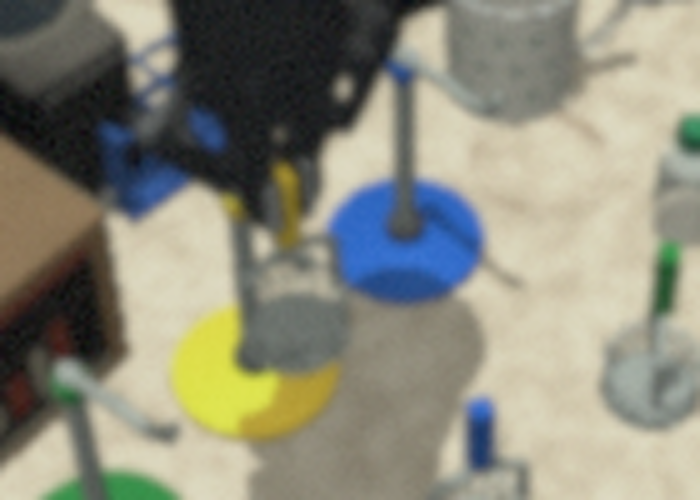

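View pics/c14.png

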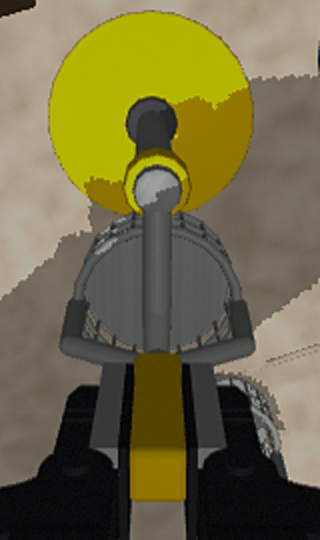

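{"method": "carry_out", "body": {"steps": [{"claw":0.0,"dp":[0.002,0,0],"twist":0},{"claw":0.0,"dp":[0.002,0,0],"twist":0},{"claw":0.0,"dp":[0,0,0],"twist":0}]}}

```text
t: 6.95
eef_pos: [0.5633, 0.0413, 0.1868]
ee_rot: [[-0.016, -0.332, -0.943], [-0.014, -0.943, 0.332], [-1.0, 0.019, 0.011]]
contact_force: [-0.5, -0.4, -0.3]
gripper_width: 0.011
```

{"method": "carry_out", "body": {"steps": [{"claw":0.0,"dp":[0.005,0,0],"twist":0}]}}

```text
t: 7.05
eef_pos: [0.5641, 0.0411, 0.1858]
ee_rot: [[-0.011, -0.331, -0.944], [-0.015, -0.943, 0.331], [-1.0, 0.018, 0.006]]
contact_force: [-13.4, 5.2, 39.9]
gripper_width: 0.0109
```

{"method": "carry_out", "body": {"steps": [{"claw":0.011,"dp":[-0.001,0,0],"twist":0},{"claw":0.035,"dp":[0,0,0],"twist":0},{"claw":0.035,"dp":[0,0,0],"twist":0},{"claw":0.035,"dp":[0,0,0],"twist":0},{"claw":0.035,"dp":[-0.01,0,0],"twist":0},{"claw":0.035,"dp":[-0.02,0,0],"twist":0},{"claw":0.035,"dp":[-0.03,0,0],"twist":0},{"claw":0.035,"dp":[-0.03,0,0],"twist":0},{"claw":0.035,"dp":[0,0,0],"twist":0}]}}

```text
t: 7.95
eef_pos: [0.5642, 0.0413, 0.2796]
ee_rot: [[-0.016, -0.332, -0.943], [-0.018, -0.943, 0.332], [-1.0, 0.022, 0.009]]
contact_force: [0.4, 0.7, 1.7]
gripper_width: 0.0351
```

```bash
python3 - <<'E'
from h import *
snap('wrist','pics/w9.png');snap('scene','pics/s9.png');crop('pics/s9.png',180,160,320,260,5,'pics/c15.png')
E
```

```text
7.95 [0.56423903 0.04125172 0.27961132] 0.03510520839942552 [0.43366279 0.65622848 1.69835218]
8.0 [0.5634575  0.04147638 0.2774195 ] 0.03536883344704898 [-0.1353882   0.77340531 -0.72719712]
```

View pics/w9.png

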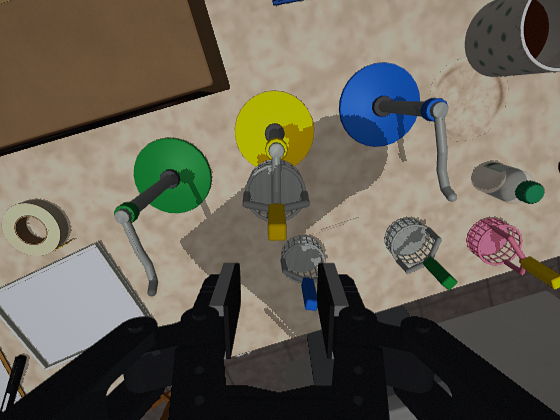

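View pics/c15.png

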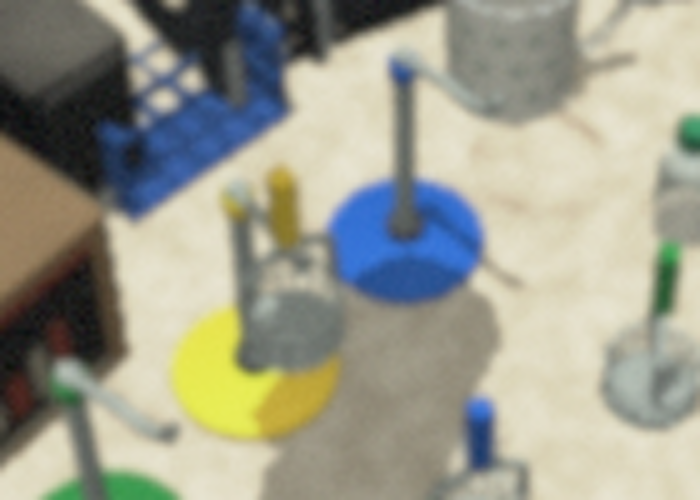

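```bash
python3 - <<'E'
from h import *
f='pics/w9.png'
hook(f,(436,109),(450,196)); hook(f,(125,213),(152.5,290))
print(rd(f,311,302,.118))
plan([.4475,.043,.19],59.5)
E
```

```text
post [ 0.5929 -0.0897  0.155 ] tip [ 0.5291 -0.0848  0.161 ] len 0.0641 yaw -4.36
tool post [ 0.1264  0.1112 -0.0717] tip [ 0.1214  0.1279 -0.0098] throat [ 0.1229  0.1229 -0.0282] arm angle err deg (twist needed) -15.1
bail z now 0.2462 move tool y,z 0.1229 -0.0292
post [0.5972 0.1497 0.155 ] tip [0.5327 0.1559 0.161 ] len 0.0648 yaw -5.48
tool post [ 0.1221 -0.1159  0.0037] tip [ 0.1171 -0.1003  0.0667] throat [ 0.1186 -0.1051  0.0474] arm angle err deg (twist needed) -13.99
bail z now 0.2462 move tool y,z -0.1051 0.0464
[0.45059438 0.04396391 0.118     ]
t 8.05 pos [0.5627 0.0415 0.2756] dp tool [0.0881 0.0348 0.1079] len 0.1435
cur yaw -109.37 twist 11.13 j6 0.8757639719151008
xaxis [-0.0226 -0.0177 -0.9996]
```

{"method": "carry_out", "body": {"steps": [{"claw":0.05,"dp":[0,0.0087,0.027],"twist":0},{"claw":0.05,"dp":[0,0.0087,0.027],"twist":0},{"claw":0.05,"dp":[0.02,0.0087,0.027],"twist":0},{"claw":0.05,"dp":[0.02,0.0087,0.027],"twist":0},{"claw":0.05,"dp":[0.02,0,0],"twist":5.5},{"claw":0.05,"dp":[0.02,0,0],"twist":5.5},{"claw":0.05,"dp":[0,0,0],"twist":0},{"claw":0.05,"dp":[0,0,0],"twist":0}]}}

```text
t: 8.85
eef_pos: [0.4383, 0.0414, 0.1885]
ee_rot: [[-0.037, -0.509, -0.86], [-0.022, -0.86, 0.51], [-0.999, 0.037, 0.02]]
contact_force: [1.0, -0.6, 0.5]
gripper_width: 0.0496
```

```bash
python3 - <<'E'
from h import *
plan([.4475,.043,.101],59.5)
snap('wrist','pics/w10.png');crop('pics/w10.png',200,130,360,330,4,'pics/c16.png')
E
```

```text
t 8.85 pos [0.4383 0.0414 0.1885] dp tool [ 0.0871 -0.0094 -0.0089] len 0.088
cur yaw -120.63 twist -0.13 j6 0.5795048690890615
xaxis [-0.0367 -0.0217 -0.9991]
8.85 [0.43827901 0.04137954 0.18851513] 0.049647521827178215 [ 1.00150212 -0.61906029  0.48837119]
```

View pics/c16.png

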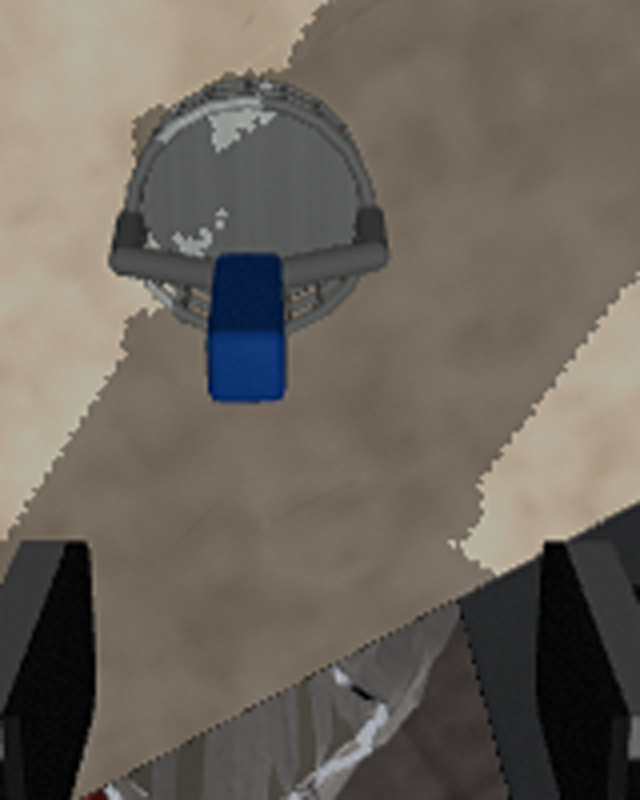

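```bash
python3 - <<'E'
from h import *
f='pics/w10.png'
t=rd(f,261.75,221.25,.118);print(t)
A=rd(f,228.75,195.5,.057);B=rd(f,295.75,193.75,.057);d=A-B;print((A+B)/2,np.linalg.norm(d),np.degrees(np.arctan2(d[1],d[0])))
plan([t[0],t[1],.101],np.degrees(np.arctan2(d[1],d[0])))
E
```

```text
[0.44719846 0.04411525 0.118     ]
[0.44673329 0.04446925 0.057     ] 0.0516599939867009 60.31804257124713
t 8.9 pos [0.4382 0.0415 0.1884] dp tool [ 0.0869 -0.0101 -0.0082] len 0.0879
cur yaw -120.65 twist -0.96 j6 0.5792987978602463
xaxis [-0.037  -0.0214 -0.9991]
```

Descend with slight down-speed; correct laterally first.

{"method": "carry_out", "body": {"steps": [{"claw":0.05,"dp":[0,-0.005,-0.004],"twist":-0.5},{"claw":0.05,"dp":[0,-0.005,-0.004],"twist":0},{"claw":0.05,"dp":[0.04,0,0],"twist":0},{"claw":0.05,"dp":[0.04,0,0],"twist":0},{"claw":0.05,"dp":[0.005,0,0],"twist":0},{"claw":0.05,"dp":[0,0,0],"twist":0}]}}

```text
t: 9.5
eef_pos: [0.4554, 0.0464, 0.1058]
ee_rot: [[-0.026, -0.496, -0.868], [-0.019, -0.868, 0.497], [-0.999, 0.03, 0.013]]
contact_force: [0.2, 0.2, 0.5]
gripper_width: 0.0501
```

```bash
python3 - <<'E'
from h import *
plan([.447,.0441,.101],60)
snap('wrist','pics/w11.png')
E
```

```text
t 9.5 pos [0.4554 0.0464 0.1058] dp tool [0.0051 0.006  0.006 ] len 0.0099
cur yaw -119.78 twist 0.22 j6 0.5969380699239888
xaxis [-0.0259 -0.0192 -0.9995]
9.5 [0.45536347 0.04643461 0.10583752] 0.05012394402086449 [0.23393763 0.15997698 0.45915946]
```

View pics/w11.png

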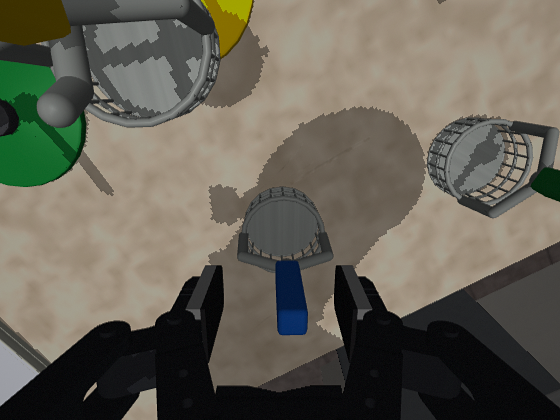

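{"method": "carry_out", "body": {"steps": [{"claw":0.05,"dp":[0.0025,0.003,0.003],"twist":0},{"claw":0.05,"dp":[0.0025,0.003,0.003],"twist":0},{"claw":0.05,"dp":[0,0,0],"twist":0},{"claw":0.0,"dp":[0,0,0],"twist":0},{"claw":0.0,"dp":[0,0,0],"twist":0},{"claw":0.0,"dp":[0,0,0],"twist":0},{"claw":0.0,"dp":[0,0,0],"twist":0},{"claw":0.0,"dp":[0,0,0],"twist":0}]}}

```text
t: 10.35
eef_pos: [0.4503, 0.0454, 0.107]
ee_rot: [[-0.015, -0.496, -0.868], [-0.015, -0.868, 0.496], [-1.0, 0.021, 0.006]]
contact_force: [-0.2, 0.9, -0.1]
gripper_width: 0.0108
```

```bash
python3 - <<'E'
from h import *
plan([.447,.0441,.101],60)
E
```

```text
t 10.35 pos [0.4503 0.0454 0.107 ] dp tool [0.006  0.0027 0.0022] len 0.007
cur yaw -119.72 twist 0.28 j6 0.5934109330055138
xaxis [-0.015  -0.0152 -0.9998]
```

{"method": "carry_out", "body": {"steps": [{"claw":0.0,"dp":[-0.02,0,0],"twist":0},{"claw":0.0,"dp":[-0.02,0,0],"twist":0},{"claw":0.0,"dp":[-0.02,0,0],"twist":0},{"claw":0.0,"dp":[-0.02,0,0],"twist":0},{"claw":0.0,"dp":[-0.02,0,0],"twist":0},{"claw":0.0,"dp":[-0.008,0,0],"twist":0},{"claw":0.0,"dp":[0,0,0],"twist":0}]}}

```text
t: 11.05
eef_pos: [0.4496, 0.0466, 0.2154]
ee_rot: [[-0.024, -0.496, -0.868], [-0.017, -0.868, 0.497], [-1.0, 0.027, 0.012]]
contact_force: [-1.0, 0.4, -2.2]
gripper_width: 0.0107
```

```bash
python3 - <<'E'
from h import *
plan([.4876,-.0815,.216],84.5)
E
```

```text
t 11.05 pos [0.4496 0.0466 0.2154] dp tool [ 0.0007  0.0923 -0.0966] len 0.1336
cur yaw -119.77 twist -24.27 j6 0.5939439113833226
xaxis [-0.024  -0.0171 -0.9996]
```

{"method": "carry_out", "body": {"steps": [{"claw":0.0,"dp":[-0.0005,0.0154,-0.0161],"twist":0},{"claw":0.0,"dp":[-0.0005,0.0154,-0.0161],"twist":0},{"claw":0.0,"dp":[-0.0005,0.0154,-0.0161],"twist":0},{"claw":0.0,"dp":[-0.0005,0.0154,-0.0161],"twist":0},{"claw":0.0,"dp":[-0.0005,0.0154,-0.0161],"twist":0},{"claw":0.0,"dp":[-0.0005,0.0154,-0.0161],"twist":0},{"claw":0.0,"dp":[0,0,0],"twist":-6},{"claw":0.0,"dp":[0,0,0],"twist":-6},{"claw":0.0,"dp":[0,0,0],"twist":-6},{"claw":0.0,"dp":[0,0,0],"twist":-6},{"claw":0.0,"dp":[0,0,0],"twist":0},{"claw":0.0,"dp":[0,0,0],"twist":0}]}}

```text
t: 12.25
eef_pos: [0.4815, -0.0861, 0.2015]
ee_rot: [[-0.053, -0.089, -0.995], [-0.015, -0.996, 0.09], [-0.998, 0.02, 0.051]]
contact_force: [0.0, 0.8, -1.8]
gripper_width: 0.0107
```

```bash
python3 - <<'E'
from h import *
plan([.4876,-.0815,.216],84.5)
snap('wrist','pics/w12.png');crop('pics/w12.png',200,0,360,350,2,'pics/c17.png')
E
```

```text
t 12.25 pos [ 0.4815 -0.0861  0.2015] dp tool [-0.0148 -0.0049 -0.0049] len 0.0163
cur yaw -95.1 twist 0.4 j6 1.3299534169251157
xaxis [-0.0527 -0.0152 -0.9985]
12.25 [ 0.48153828 -0.08614905  0.20154451] 0.010682424527921126 [ 0.00909209  0.80559298 -1.84848738]
```

View pics/w12.png

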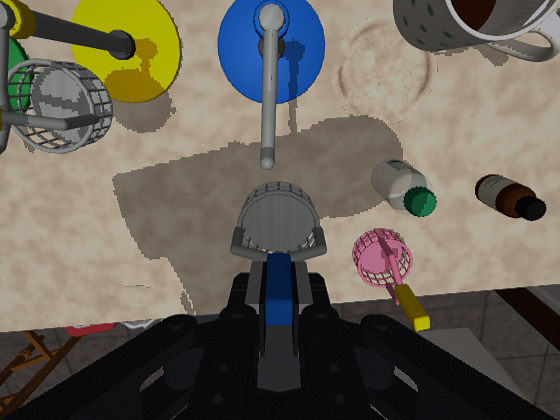

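View pics/c17.png

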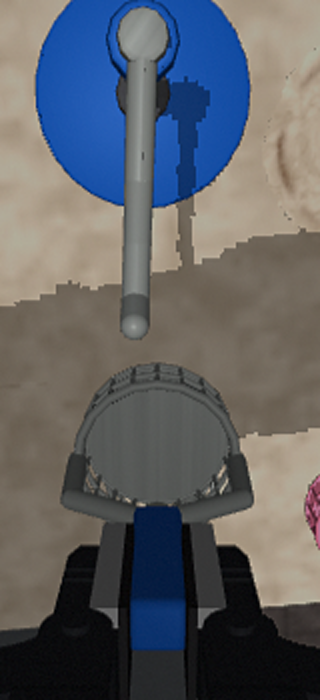

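```bash
sed -i 's/def hook(f,post,tip,off=0.001)/def hook(f,post,tip,off=0.001,bx=.0334)/; s/R@np.array(\[.0334,0,off\])/R@np.array([bx,0,off])/' h.py; python3 - <<'E'
from h import *
hook('pics/w12.png',(272,17),(267.5,163),.003,.039)
import json
f='pics/w12.png'
S=json.load(open(f+'.json'));R=np.array(S['ee_rot']);p=np.array(S['eef_pos'])
# apparent stem top/shoulders
for o in(0,.002,.004):
  print(o,[proj('wrist',p+R@np.array([.039+.011-.003,y,o]),S).round(1) for y in(-.024,.024)])
E
```

```text
post [ 0.5906 -0.0941  0.155 ] tip [ 0.528  -0.0859  0.161 ] len 0.0631 yaw -7.46
tool post [ 0.0408 -0.0027 -0.1116] tip [ 0.038  -0.0052 -0.0483] throat [ 0.0388 -0.0044 -0.0666] arm angle err deg (twist needed) 2.25
bail z now 0.1628 move tool y,z -0.0044 -0.0696
0 [array([234.5, 248. ]), array([322., 248.])]
0.002 [array([234.7, 251.4]), array([321.9, 251.4])]
0.004 [array([234.8, 254.7]), array([321.7, 254.7])]
```

{"method": "carry_out", "body": {"steps": [{"claw":0.0,"dp":[-0.005,-0.002,0],"twist":2.2},{"claw":0.0,"dp":[-0.005,-0.002,0],"twist":0},{"claw":0.0,"dp":[-0.002,0,-0.008],"twist":0},{"claw":0.0,"dp":[-0.001,0,-0.008],"twist":0},{"claw":0.0,"dp":[-0.001,0,-0.008],"twist":0},{"claw":0.0,"dp":[0,0,0],"twist":0}]}}

```text
t: 12.9
eef_pos: [0.5085, -0.085, 0.2135]
ee_rot: [[-0.054, -0.131, -0.99], [-0.015, -0.991, 0.132], [-0.998, 0.022, 0.052]]
contact_force: [-0.2, -0.7, -2.0]
gripper_width: 0.0106
```

```bash
python3 - <<'E'
from h import *
plan([.4876,-.0815,.216],82.5)
snap('wrist','pics/w13.png');crop('pics/w13.png',200,0,360,350,2,'pics/c18.png')
E
```

```text
t 12.9 pos [ 0.5085 -0.085   0.2135] dp tool [-0.0014 -0.0007  0.0213] len 0.0213
cur yaw -97.54 twist -0.04 j6 1.2934907995096752
xaxis [-0.0541 -0.0151 -0.9984]
12.9 [ 0.50849257 -0.08500169  0.21354924] 0.010573877126612641 [-0.19593096 -0.66616662 -1.95847025]
```

View pics/c18.png

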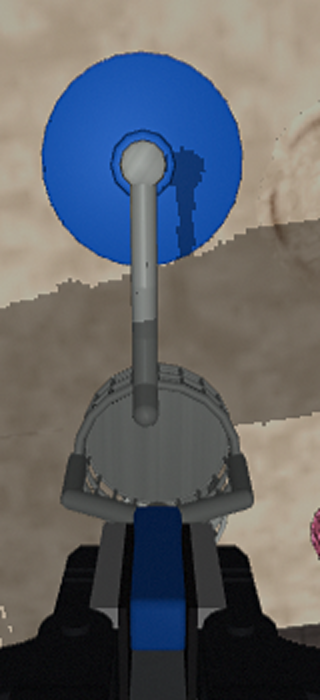

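```bash
python3 - <<'E'
from h import *
hook('pics/w13.png',(271.5,80),(272.5,207),.0,.039)
E
```

```text
post [ 0.5918 -0.094   0.155 ] tip [ 0.5281 -0.0857  0.161 ] len 0.0643 yaw -7.49
tool post [ 0.0541 -0.0033 -0.0867] tip [ 0.0514 -0.0031 -0.0222] throat [ 0.0522 -0.0031 -0.0417] arm angle err deg (twist needed) -0.17
bail z now 0.1746 move tool y,z -0.0031 -0.0417
```

{"method": "carry_out", "body": {"steps": [{"claw":0.0,"dp":[0,-0.003,0],"twist":0},{"claw":0.0,"dp":[-0.001,0,-0.01],"twist":0},{"claw":0.0,"dp":[-0.001,0,-0.01],"twist":0},{"claw":0.0,"dp":[-0.0005,0,-0.01],"twist":0},{"claw":0.0,"dp":[-0.0005,0,-0.009],"twist":0},{"claw":0.0,"dp":[0,0,0],"twist":0}]}}

```text
t: 13.55
eef_pos: [0.5506, -0.0874, 0.2138]
ee_rot: [[-0.055, -0.131, -0.99], [-0.015, -0.991, 0.132], [-0.998, 0.022, 0.053]]
contact_force: [0.3, 0.8, -1.0]
gripper_width: 0.0109
```

```bash
python3 - <<'E'
from h import *
plan([.5472,-.088,.216],82.5)
snap('wrist','pics/w14.png');crop('pics/w14.png',200,60,360,350,2,'pics/c19.png')
E
```

```text
t 13.55 pos [ 0.5506 -0.0874  0.2138] dp tool [-0.002   0.0011  0.0034] len 0.0041
cur yaw -97.54 twist -0.04 j6 1.3088197246479554
xaxis [-0.0553 -0.0151 -0.9984]
13.55 [ 0.55064282 -0.08737304  0.21379206] 0.01086330574420371 [ 0.31325517  0.76624864 -0.95177618]
```

View pics/c19.png

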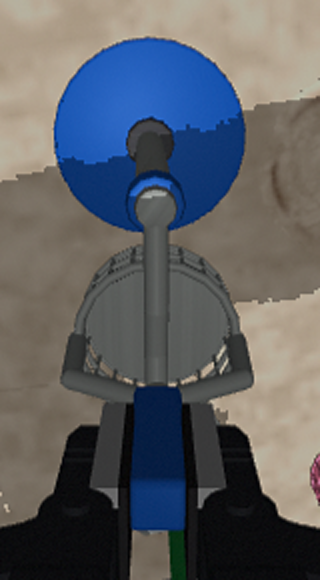

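```bash
cat >> h.py <<'E'
def post(f,u,v,bx,off=0):
    import json
    A=rd(f,u,v,.155);S=json.load(open(f+'.json'));R=np.array(S['ee_rot']);p=np.array(S['eef_pos']);a=R.T@(A-p)
    print('post',A,'tool',a,'bail z',(p+R@[bx,0,off])[2],'move y,z',a[1],a[2]+.045-off)
    d=R.T@np.array([0,0,.150-(p+R@[bx,0,off])[2]]);print('straight down in tool to contact',d)
E
python3 - <<'E'
from h import *
post('pics/w14.png',278,163.5,.039)
E
```

```text
post [ 0.59202384 -0.0940792   0.155     ] tool [ 5.65083620e-02 -8.92472455e-05 -4.49517964e-02] bail z 0.17485614360603136 move y,z -8.924724550228313e-05 4.82036059965274e-05
straight down in tool to contact [ 0.0248153  -0.00055203 -0.00131302]
```

{"method": "carry_out", "body": {"steps": [{"claw":0.0,"dp":[0.007,0,0],"twist":0},{"claw":0.0,"dp":[0.007,0,0],"twist":0},{"claw":0.0,"dp":[0.006,0,0],"twist":0},{"claw":0.0,"dp":[0.004,0,0],"twist":0},{"claw":0.0,"dp":[0.004,0,0],"twist":0}]}}

```text
t: 14.1
eef_pos: [0.549, -0.088, 0.1893]
ee_rot: [[-0.049, -0.13, -0.99], [-0.017, -0.991, 0.131], [-0.999, 0.023, 0.047]]
contact_force: [-9.1, 7.1, 29.6]
gripper_width: 0.0107
```

{"method": "carry_out", "body": {"steps": [{"claw":0.011,"dp":[-0.001,0,0],"twist":0},{"claw":0.035,"dp":[0,0,0],"twist":0},{"claw":0.035,"dp":[0,0,0],"twist":0},{"claw":0.035,"dp":[0,0,0],"twist":0},{"claw":0.035,"dp":[-0.01,0,0],"twist":0},{"claw":0.035,"dp":[-0.02,0,0],"twist":0},{"claw":0.035,"dp":[-0.03,0,0],"twist":0},{"claw":0.035,"dp":[-0.03,0,0],"twist":0},{"claw":0.035,"dp":[0,0,0],"twist":0},{"claw":0.035,"dp":[0,0,0],"twist":0}]}}

```text
t: 15.1
eef_pos: [0.5528, -0.087, 0.2857]
ee_rot: [[-0.049, -0.13, -0.99], [-0.018, -0.991, 0.131], [-0.999, 0.024, 0.046]]
contact_force: [0.2, -0.3, -0.9]
gripper_width: 0.0348
```

```bash
python3 - <<'E'
from h import *
snap('wrist','pics/w15.png')
E
```

```text
15.1 [ 0.55280774 -0.0870017   0.28565836] 0.03482143486890936 [ 0.19756654 -0.2927633  -0.90002561]
```

View pics/w15.png

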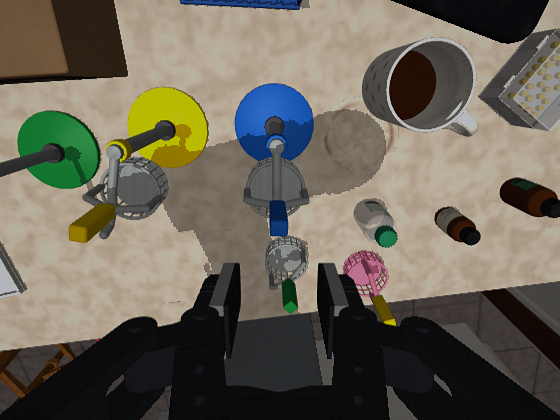

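```bash
python3 - <<'E'
from h import *
f='pics/w15.png'
crop(f,240,220,340,330,6,'pics/c20.png')
print(rd(f,290.5,307,.118))
plan([.425,-.087,.285],122)
E
```

```text
[ 0.42506568 -0.08658544  0.118     ]
t 15.15 pos [ 0.5529 -0.0872  0.2861] dp tool [0.0072 0.0163 0.1267] len 0.1279
cur yaw -97.46 twist -39.46 j6 1.3090672795923297
xaxis [-0.0483 -0.0186 -0.9987]
```

View pics/c20.png

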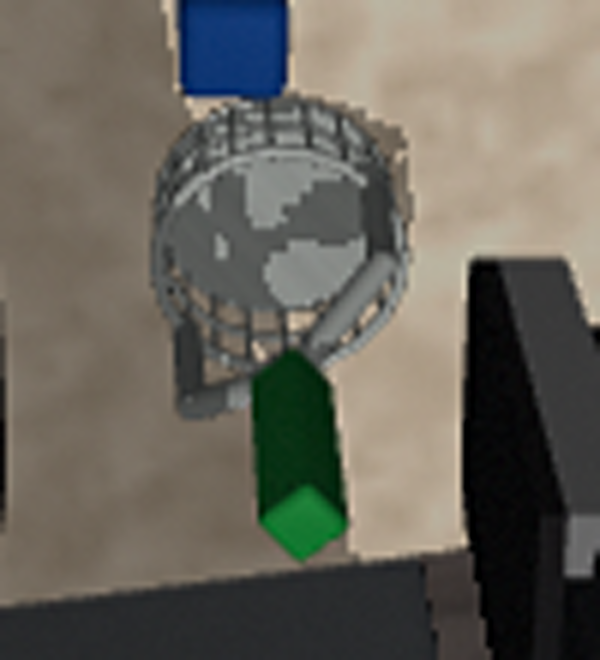

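{"method": "carry_out", "body": {"steps": [{"claw":0.05,"dp":[-0.001,0.0027,0.021],"twist":0},{"claw":0.05,"dp":[-0.001,0.0027,0.021],"twist":0},{"claw":0.05,"dp":[-0.001,0.0027,0.021],"twist":0},{"claw":0.05,"dp":[-0.001,0.0027,0.021],"twist":0},{"claw":0.05,"dp":[0,0.0027,0.021],"twist":0},{"claw":0.05,"dp":[0,0.0027,0.021],"twist":0},{"claw":0.05,"dp":[0,0,0],"twist":-7.9},{"claw":0.05,"dp":[0,0,0],"twist":-7.9},{"claw":0.05,"dp":[0,0,0],"twist":-7.9},{"claw":0.05,"dp":[0,0,0],"twist":-7.9},{"claw":0.05,"dp":[0,0,0],"twist":-7.9},{"claw":0.05,"dp":[0,0,0],"twist":0}]}}

```text
t: 16.35
eef_pos: [0.4158, -0.0874, 0.2881]
ee_rot: [[-0.066, 0.551, -0.832], [-0.02, -0.834, -0.551], [-0.998, -0.02, 0.066]]
contact_force: [0.2, -0.2, 0.2]
gripper_width: 0.0502
```

```bash
python3 - <<'E'
from h import *
plan([.425,-.087,.285],122)
E
```

```text
t 16.35 pos [ 0.4158 -0.0874  0.2881] dp tool [ 0.0025  0.0048 -0.0081] len 0.0098
cur yaw -56.55 twist 1.45 j6 1.982727704311676
xaxis [-0.0663 -0.02   -0.9976]
```

{"method": "carry_out", "body": {"steps": [{"claw":0.05,"dp":[0.05,0.005,-0.005],"twist":1.4},{"claw":0.05,"dp":[0.05,0,-0.005],"twist":0}]}}

```text
t: 16.55
eef_pos: [0.4247, -0.0887, 0.192]
ee_rot: [[-0.052, 0.524, -0.85], [-0.021, -0.852, -0.523], [-0.998, -0.01, 0.055]]
contact_force: [1.5, 1.3, -2.2]
gripper_width: 0.0496
```

{"method": "carry_out", "body": {"steps": [{"claw":0.05,"dp":[0,0,0],"twist":0},{"claw":0.05,"dp":[0,0,0],"twist":0}]}}

```text
t: 16.75
eef_pos: [0.4203, -0.0891, 0.1871]
ee_rot: [[-0.065, 0.518, -0.853], [-0.022, -0.855, -0.518], [-0.998, -0.015, 0.067]]
contact_force: [0.5, -0.2, 1.1]
gripper_width: 0.0499
```

{"method": "carry_out", "body": {"steps": [{"claw":0.05,"dp":[0,0,0],"twist":0},{"claw":0.05,"dp":[0,0,0],"twist":0},{"claw":0.05,"dp":[0,0,0],"twist":0}]}}

```text
t: 17.05
eef_pos: [0.4236, -0.0892, 0.1926]
ee_rot: [[-0.056, 0.516, -0.855], [-0.022, -0.856, -0.516], [-0.998, -0.01, 0.059]]
contact_force: [-0.1, 0.1, 0.3]
gripper_width: 0.05
```

{"method": "carry_out", "body": {"steps": [{"claw":0.05,"dp":[-0.02,0,0],"twist":0},{"claw":0.05,"dp":[0.02,0,0],"twist":0}]}}

```text
t: 17.25
eef_pos: [0.4269, -0.0893, 0.1977]
ee_rot: [[-0.046, 0.517, -0.855], [-0.022, -0.856, -0.516], [-0.999, -0.005, 0.051]]
contact_force: [0.1, -0.1, -1.2]
gripper_width: 0.0498
```

{"method": "carry_out", "body": {"steps": [{"claw":0.05,"dp":[0,0,0],"twist":0}]}}

```text
t: 17.35
eef_pos: [0.4259, -0.089, 0.1967]
ee_rot: [[-0.049, 0.516, -0.855], [-0.021, -0.857, -0.516], [-0.999, -0.007, 0.053]]
contact_force: [0.2, -0.4, -0.3]
gripper_width: 0.0499
```

{"method": "carry_out", "body": {"steps": [{"claw":0.05,"dp":[-0.02,0,0],"twist":0},{"claw":0.05,"dp":[0.03,0,0],"twist":0},{"claw":0.05,"dp":[0,0,0],"twist":0},{"claw":0.05,"dp":[-0.02,0,0],"twist":0},{"claw":0.05,"dp":[0.03,0,0],"twist":0},{"claw":0.05,"dp":[0,0,0],"twist":0},{"claw":0.05,"dp":[-0.02,0,0],"twist":0},{"claw":0.05,"dp":[0.03,0,0],"twist":0},{"claw":0.05,"dp":[0,0,0],"twist":0},{"claw":0.05,"dp":[0,0,0],"twist":0}]}}

```text
t: 18.35
eef_pos: [0.4335, -0.0922, 0.1866]
ee_rot: [[-0.026, 0.518, -0.855], [-0.03, -0.855, -0.518], [-0.999, 0.012, 0.038]]
contact_force: [0.2, -0.2, 0.3]
gripper_width: 0.0499
```

```bash
python3 - <<'E'
from h import *
snap('wrist','pics/w16.png');crop('pics/w16.png',200,130,360,330,4,'pics/c21.png')
plan([.425,-.0865,.103],122)
E
```

```text
18.35 [ 0.43347145 -0.09220345  0.18663258] 0.04993902824642513 [ 0.24200002 -0.16662378  0.32950422]
t 18.4 pos [ 0.4331 -0.092   0.1861] dp tool [ 0.0831 -0.0098  0.0008] len 0.0837
cur yaw -58.8 twist -0.8 j6 1.9399633671778795
xaxis [-0.0274 -0.029  -0.9992]
```

View pics/c21.png

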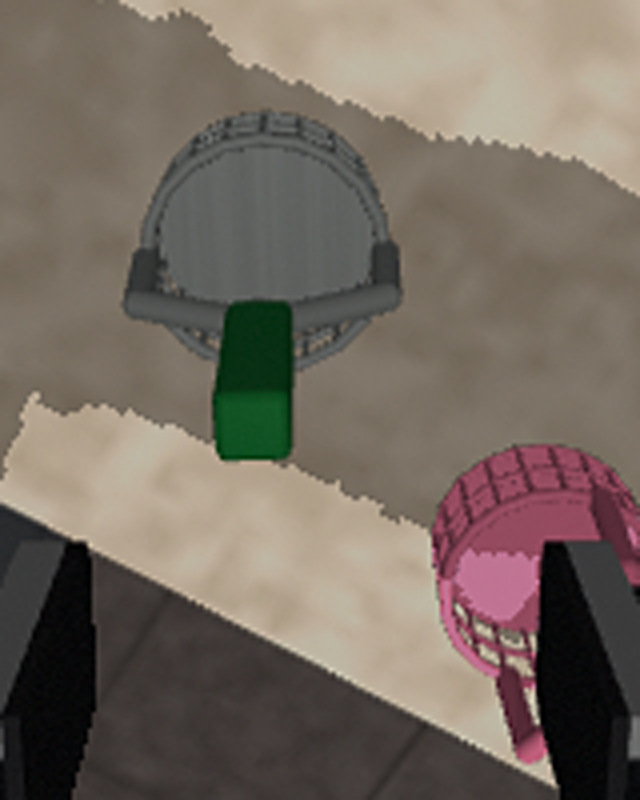

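```bash
python3 - <<'E'
from h import *
f='pics/w16.png'
t=rd(f,263.25,236.25,.118);print(t)
A=rd(f,232,205.75,.057);B=rd(f,299.5,203.75,.057);d=A-B;print((A+B)/2,np.linalg.norm(d),np.degrees(np.arctan2(d[1],d[0])))
plan([t[0],t[1],.103],np.degrees(np.arctan2(d[1],d[0])))
E
```

```text
[ 0.42530926 -0.08653466  0.118     ]
[ 0.42522468 -0.08671964  0.057     ] 0.052278467189158316 122.78098173001202
t 18.4 pos [ 0.4331 -0.092   0.1861] dp tool [ 0.0831 -0.0096  0.0006] len 0.0836
cur yaw -58.8 twist -1.58 j6 1.9399633671778795
xaxis [-0.0274 -0.029  -0.9992]
```

{"method": "carry_out", "body": {"steps": [{"claw":0.05,"dp":[0,-0.0095,0],"twist":-1.3},{"claw":0.05,"dp":[0.02,0,0],"twist":0},{"claw":0.05,"dp":[0.02,0,0],"twist":0},{"claw":0.05,"dp":[0.02,0,0],"twist":0},{"claw":0.05,"dp":[0.02,0,0],"twist":0},{"claw":0.05,"dp":[0,0,0],"twist":0}]}}

```text
t: 19.0
eef_pos: [0.429, -0.0838, 0.1112]
ee_rot: [[-0.016, 0.544, -0.839], [-0.029, -0.839, -0.543], [-0.999, 0.016, 0.029]]
contact_force: [-0.7, 0.1, 0.1]
gripper_width: 0.0499
```

```bash
python3 - <<'E'
from h import *
plan([.4253,-.0865,.103],122.5)
snap('wrist','pics/w17.png')
E
```

```text
t 19.0 pos [ 0.429  -0.0838  0.1112] dp tool [0.0083 0.0001 0.0044] len 0.0094
cur yaw -57.06 twist 0.44 j6 1.9405876057447076
xaxis [-0.0162 -0.0291 -0.9994]
19.0 [ 0.42904315 -0.08382102  0.11115182] 0.04989742676234307 [-0.71389051  0.10589437  0.08044131]
```

View pics/w17.png

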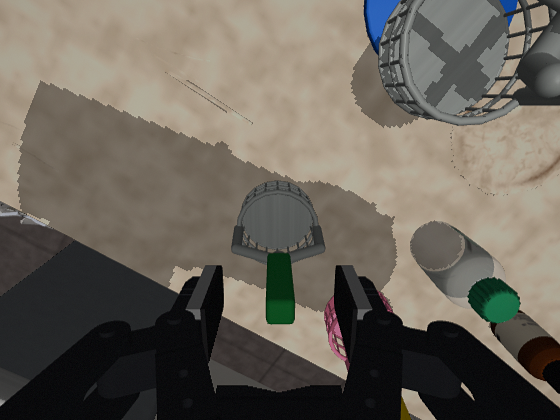

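{"method": "carry_out", "body": {"steps": [{"claw":0.05,"dp":[0.005,0,0.002],"twist":0},{"claw":0.05,"dp":[0.005,0,0.002],"twist":0},{"claw":0.05,"dp":[0,0,0],"twist":0},{"claw":0.0,"dp":[0,0,0],"twist":0},{"claw":0.0,"dp":[0,0,0],"twist":0},{"claw":0.0,"dp":[0,0,0],"twist":0},{"claw":0.0,"dp":[0,0,0],"twist":0},{"claw":0.0,"dp":[0,0,0],"twist":0}]}}

```text
t: 19.85
eef_pos: [0.4294, -0.0861, 0.1068]
ee_rot: [[-0.005, 0.545, -0.838], [-0.029, -0.838, -0.545], [-1.0, 0.022, 0.021]]
contact_force: [-0.2, -0.6, -0.5]
gripper_width: 0.0106
```

{"method": "carry_out", "body": {"steps": [{"claw":0.0,"dp":[-0.02,0,0],"twist":0},{"claw":0.0,"dp":[-0.02,0,0],"twist":0},{"claw":0.0,"dp":[-0.02,0,0],"twist":0},{"claw":0.0,"dp":[-0.02,0,0],"twist":0},{"claw":0.0,"dp":[-0.02,0,0],"twist":0},{"claw":0.0,"dp":[-0.008,0,0],"twist":0},{"claw":0.0,"dp":[0,0,0],"twist":0}]}}

```text
t: 20.55
eef_pos: [0.4281, -0.0827, 0.2164]
ee_rot: [[-0.012, 0.545, -0.838], [-0.029, -0.838, -0.544], [-1.0, 0.018, 0.026]]
contact_force: [0.1, 0.1, -1.8]
gripper_width: 0.0106
```

```bash
python3 - <<'E'
from h import *
plan([.44,.145,.216],87)
snap('wrist','pics/w18.png')
E
```

```text
t 20.55 pos [ 0.4281 -0.0827  0.2164] dp tool [-0.0063 -0.1844 -0.1339] len 0.228
cur yaw -56.98 twist 36.02 j6 1.9464830825574935
xaxis [-0.0119 -0.0289 -0.9995]
20.55 [ 0.42809327 -0.08269891  0.21637133] 0.010637580161905198 [ 0.14726201  0.12542884 -1.76201267]
```

View pics/w18.png

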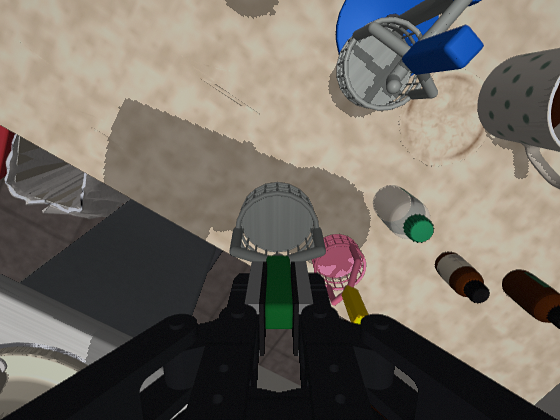

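{"method": "carry_out", "body": {"steps": [{"claw":0.0,"dp":[-0.001,-0.0184,-0.0134],"twist":0},{"claw":0.0,"dp":[-0.001,-0.0184,-0.0134],"twist":0},{"claw":0.0,"dp":[-0.001,-0.0184,-0.0134],"twist":0},{"claw":0.0,"dp":[-0.001,-0.0184,-0.0134],"twist":0},{"claw":0.0,"dp":[-0.001,-0.0184,-0.0134],"twist":0},{"claw":0.0,"dp":[-0.001,-0.0184,-0.0134],"twist":0},{"claw":0.0,"dp":[-0.001,-0.0184,-0.0134],"twist":0},{"claw":0.0,"dp":[-0.001,-0.0184,-0.0134],"twist":0},{"claw":0.0,"dp":[-0.001,-0.0184,-0.0134],"twist":0},{"claw":0.0,"dp":[-0.001,-0.0184,-0.0134],"twist":0},{"claw":0.0,"dp":[0,0,0],"twist":0}]}}

```text
t: 21.7
eef_pos: [0.4332, 0.1513, 0.2023]
ee_rot: [[-0.039, 0.541, -0.84], [-0.037, -0.841, -0.54], [-0.999, 0.01, 0.052]]
contact_force: [0.2, -0.7, -1.1]
gripper_width: 0.0105
```

{"method": "carry_out", "body": {"steps": [{"claw":0.0,"dp":[0,0,0],"twist":7.2},{"claw":0.0,"dp":[0,0,0],"twist":7.2},{"claw":0.0,"dp":[0,0,0],"twist":7.2},{"claw":0.0,"dp":[0,0,0],"twist":7.2},{"claw":0.0,"dp":[0,0,0],"twist":7.2},{"claw":0.0,"dp":[0,0,0],"twist":0}]}}

```text
t: 22.3
eef_pos: [0.4295, 0.1479, 0.1945]
ee_rot: [[-0.051, -0.079, -0.996], [-0.044, -0.996, 0.082], [-0.998, 0.048, 0.047]]
contact_force: [0.0, 0.2, -1.4]
gripper_width: 0.0105
```

```bash
python3 - <<'E'
from h import *
plan([.49,.158,.214],87)
snap('wrist','pics/w19.png')
E
```

```text
t 22.3 pos [0.4295 0.1479 0.1945] dp tool [-0.023  -0.0139 -0.0585] len 0.0644
cur yaw -94.55 twist -1.55 j6 0.8093495593606638
xaxis [-0.0512 -0.0442 -0.9977]
22.3 [0.42948581 0.14788341 0.19452189] 0.010542061826648883 [ 0.01714671  0.2287755  -1.35682985]
```

View pics/w19.png

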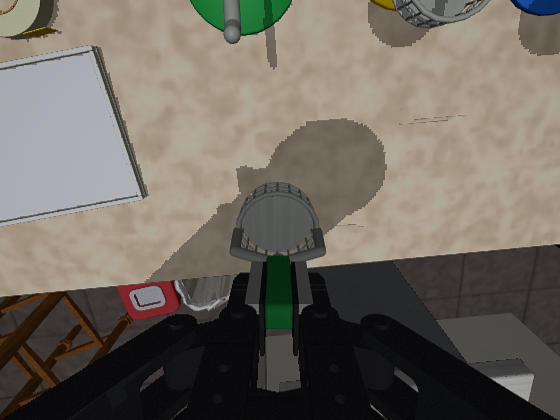

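{"method": "carry_out", "body": {"steps": [{"claw":0.0,"dp":[-0.008,-0.002,-0.006],"twist":0},{"claw":0.0,"dp":[-0.008,-0.002,-0.006],"twist":0},{"claw":0.0,"dp":[-0.006,-0.002,-0.008],"twist":0},{"claw":0.0,"dp":[-0.003,-0.002,-0.008],"twist":0},{"claw":0.0,"dp":[-0.001,-0.002,-0.008],"twist":0},{"claw":0.0,"dp":[-0.001,-0.002,-0.008],"twist":0},{"claw":0.0,"dp":[-0.001,-0.002,-0.008],"twist":0},{"claw":0.0,"dp":[0,0,0],"twist":0}]}}

```text
t: 23.15
eef_pos: [0.489, 0.1597, 0.2209]
ee_rot: [[-0.052, -0.066, -0.996], [-0.045, -0.997, 0.068], [-0.998, 0.048, 0.048]]
contact_force: [0.1, -0.8, -1.2]
gripper_width: 0.0108
```

```bash
python3 - <<'E'
from h import *
plan([.49,.158,.214],87)
snap('wrist','pics/w20.png');crop('pics/w20.png',180,0,340,350,2,'pics/c22.png')
E
```

```text
t 23.15 pos [0.489  0.1597 0.2209] dp tool [ 0.0069  0.0013 -0.0014] len 0.0071
cur yaw -93.79 twist -0.79 j6 0.8773521772969596
xaxis [-0.0516 -0.045  -0.9977]
23.15 [0.48902723 0.15972358 0.22085965] 0.010801136053848316 [ 0.10107022 -0.77039448 -1.21409745]
```

View pics/c22.png

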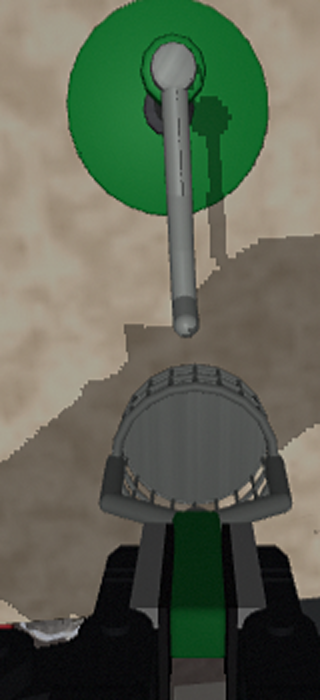

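```bash
python3 - <<'E'
from h import *
hook('pics/w20.png',(267,33),(273,162),.0,.0388)
E
```

```text
post [0.5945 0.1551 0.155 ] tip [0.5316 0.1568 0.161 ] len 0.0629 yaw -1.61
tool post [ 0.0605 -0.0055 -0.1086] tip [ 0.0576 -0.0028 -0.0456] throat [ 0.0585 -0.0036 -0.0637] arm angle err deg (twist needed) -2.43
bail z now 0.1822 move tool y,z -0.0036 -0.0637
```

{"method": "carry_out", "body": {"steps": [{"claw":0.0,"dp":[0.003,-0.002,0],"twist":-2.4},{"claw":0.0,"dp":[0.003,-0.002,0],"twist":0},{"claw":0.0,"dp":[0,0,-0.008],"twist":0},{"claw":0.0,"dp":[0,0,-0.008],"twist":0},{"claw":0.0,"dp":[0,0,-0.008],"twist":0},{"claw":0.0,"dp":[0,0,0],"twist":0}]}}

```text
t: 23.8
eef_pos: [0.5137, 0.1625, 0.2129]
ee_rot: [[-0.053, -0.025, -0.998], [-0.046, -0.999, 0.027], [-0.998, 0.047, 0.052]]
contact_force: [-0.6, 0.3, -1.1]
gripper_width: 0.0108
```

```bash
python3 - <<'E'
from h import *
plan([.55,.157,.214],88.4)
snap('wrist','pics/w21.png');crop('pics/w21.png',180,0,340,350,2,'pics/c23.png')
E
```

```text
t 23.8 pos [0.5137 0.1625 0.2129] dp tool [-0.0028  0.0046 -0.0363] len 0.0367
cur yaw -91.43 twist 0.17 j6 0.9410015379677757
xaxis [-0.0528 -0.0455 -0.9976]
23.8 [0.51371911 0.1624885  0.2128856 ] 0.01083167828224793 [-0.56513169  0.31189155 -1.13693999]
```

View pics/c23.png

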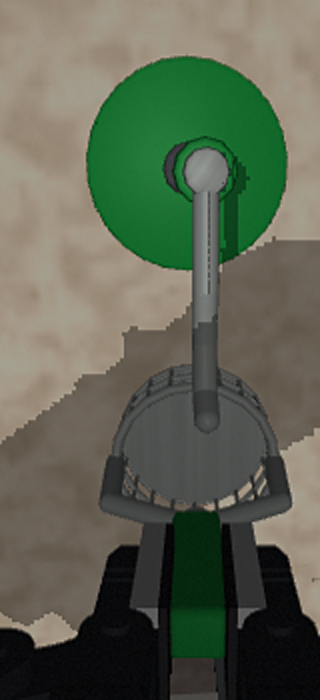

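```bash
python3 - <<'E'
from h import *
hook('pics/w21.png',(283.5,86),(283.5,209.5),.0,.0388)
E
```

```text
post [0.5945 0.1552 0.155 ] tip [0.5318 0.1568 0.161 ] len 0.0628 yaw -1.48
tool post [ 0.0538  0.0026 -0.0839] tip [ 0.0511  0.0028 -0.0208] throat [ 0.0519  0.0027 -0.0389] arm angle err deg (twist needed) -0.21
bail z now 0.1742 move tool y,z 0.0027 -0.0389
```

{"method": "carry_out", "body": {"steps": [{"claw":0.0,"dp":[0,0.0025,0],"twist":0},{"claw":0.0,"dp":[-0.001,0,-0.01],"twist":0},{"claw":0.0,"dp":[-0.001,0,-0.01],"twist":0},{"claw":0.0,"dp":[-0.0005,0,-0.01],"twist":0},{"claw":0.0,"dp":[-0.0005,0,-0.007],"twist":0},{"claw":0.0,"dp":[0,0,0],"twist":0}]}}

```text
t: 24.45
eef_pos: [0.554, 0.1586, 0.2143]
ee_rot: [[-0.053, -0.026, -0.998], [-0.045, -0.999, 0.028], [-0.998, 0.047, 0.051]]
contact_force: [0.1, 0.1, -2.0]
gripper_width: 0.0109
```

```bash
python3 - <<'E'
from h import *
snap('wrist','pics/w22.png');crop('pics/w22.png',180,60,340,350,2,'pics/c24.png')
E
```

```text
24.45 [0.55399886 0.15855943 0.21434025] 0.010924911612052711 [ 0.11830588  0.06672769 -2.00706443]
```

View pics/c24.png

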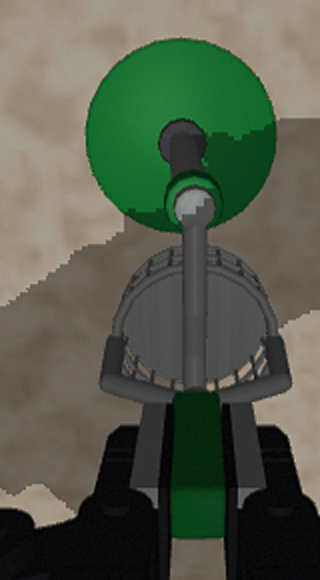

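```bash
python3 - <<'E'
from h import *
post('pics/w22.png',277,162.5,.0388)
E
```

```text
post [0.59631995 0.15542713 0.155     ] tool [ 0.05711742 -0.00073136 -0.04537858] bail z 0.17563373885924516 move y,z -0.0007313621249463901 -0.0003785774504189085
straight down in tool to contact [ 0.02557197 -0.00119836 -0.00131408]
```

{"method": "carry_out", "body": {"steps": [{"claw":0.0,"dp":[0.007,-0.001,-0.0005],"twist":0},{"claw":0.0,"dp":[0.007,0,0],"twist":0},{"claw":0.0,"dp":[0.006,0,0],"twist":0},{"claw":0.0,"dp":[0.004,0,0],"twist":0},{"claw":0.0,"dp":[0.004,0,0],"twist":0}]}}

```text
t: 25.0
eef_pos: [0.5535, 0.1581, 0.1893]
ee_rot: [[-0.046, -0.024, -0.999], [-0.046, -0.999, 0.026], [-0.998, 0.047, 0.045]]
contact_force: [-3.8, 0.6, 23.4]
gripper_width: 0.0109
```

{"method": "carry_out", "body": {"steps": [{"claw":0.011,"dp":[-0.001,0,0],"twist":0},{"claw":0.035,"dp":[0,0,0],"twist":0},{"claw":0.035,"dp":[0,0,0],"twist":0},{"claw":0.035,"dp":[0,0,0],"twist":0},{"claw":0.035,"dp":[-0.01,0,0],"twist":0},{"claw":0.035,"dp":[-0.02,0,0],"twist":0},{"claw":0.035,"dp":[-0.03,0,0],"twist":0},{"claw":0.035,"dp":[-0.03,0,0],"twist":0},{"claw":0.035,"dp":[0,0,0],"twist":0},{"claw":0.035,"dp":[0,0,0],"twist":0}]}}

```text
t: 26.0
eef_pos: [0.5571, 0.1619, 0.2852]
ee_rot: [[-0.046, -0.024, -0.999], [-0.047, -0.999, 0.026], [-0.998, 0.048, 0.045]]
contact_force: [-0.1, 1.1, -1.2]
gripper_width: 0.0348
```

```bash
python3 - <<'E'
from h import *
snap('wrist','pics/w23.png'); snap('top','pics/t23.png'); crop('pics/t23.png',130,160,290,260,5,'pics/c25.png')
E
```

```text
26.0 [0.55712657 0.16192499 0.28518371] 0.03477542951521709 [-0.12782964  1.05988302 -1.20480364]
26.05 [0.55734862 0.16174701 0.28561758] 0.03523679170277947 [0.34945449 0.5025091  0.82323464]
```

View pics/w23.png

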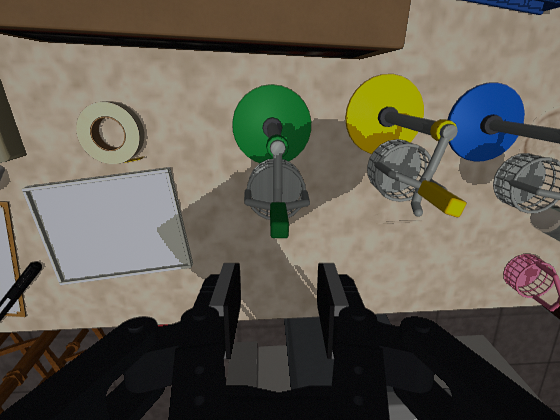

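View pics/t23.png

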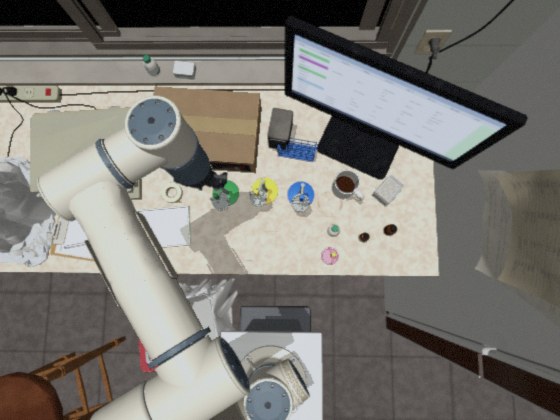

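```bash
python3 - <<'E'
from h import *
plan([.470,-.197,.27],85)
crop('pics/t23.png',300,200,420,270,6,'pics/c26.png')
E
```

```text
t 26.1 pos [0.5571 0.1616 0.285 ] dp tool [0.036  0.3594 0.0771] len 0.3694
cur yaw -91.35 twist 3.65 j6 0.9847532679152144
xaxis [-0.046  -0.0475 -0.9978]
```

View pics/c26.png

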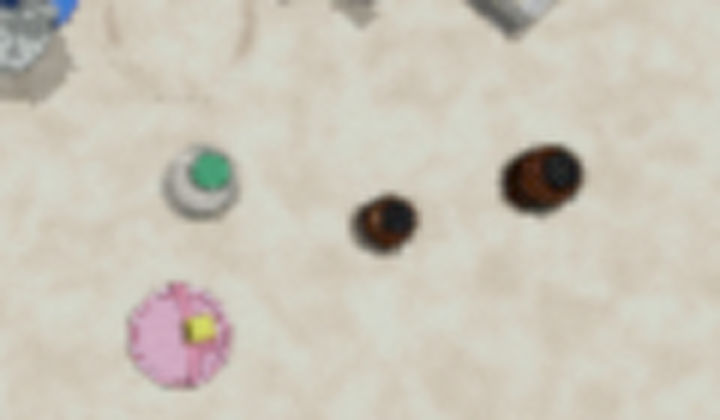

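{"method": "carry_out", "body": {"steps": [{"claw":0.07,"dp":[0.001,0.03,0.0064],"twist":0},{"claw":0.07,"dp":[0.001,0.03,0.0064],"twist":0},{"claw":0.07,"dp":[0.001,0.03,0.0064],"twist":0},{"claw":0.07,"dp":[0.001,0.03,0.0064],"twist":0},{"claw":0.07,"dp":[0.001,0.03,0.0064],"twist":0},{"claw":0.07,"dp":[0.001,0.03,0.0064],"twist":0},{"claw":0.07,"dp":[0.001,0.03,0.0064],"twist":0},{"claw":0.07,"dp":[0.001,0.03,0.0064],"twist":0},{"claw":0.07,"dp":[0.001,0.03,0.0064],"twist":0},{"claw":0.07,"dp":[0.001,0.03,0.0064],"twist":0},{"claw":0.07,"dp":[0.001,0.03,0.0064],"twist":0},{"claw":0.07,"dp":[0.001,0.03,0.0064],"twist":0}]}}

```text
t: 27.3
eef_pos: [0.4631, -0.2072, 0.2843]
ee_rot: [[-0.069, -0.016, -0.998], [-0.051, -0.998, 0.02], [-0.996, 0.053, 0.068]]
contact_force: [0.8, 0.3, -0.2]
gripper_width: 0.0701
```

{"method": "carry_out", "body": {"steps": [{"claw":0.07,"dp":[0,0,0],"twist":0},{"claw":0.07,"dp":[-0.02,0,0],"twist":0},{"claw":0.07,"dp":[0.03,0,0],"twist":0},{"claw":0.07,"dp":[0,0,0],"twist":0},{"claw":0.07,"dp":[-0.02,0,0],"twist":0},{"claw":0.07,"dp":[0.03,0,0],"twist":0},{"claw":0.07,"dp":[0,0,0],"twist":0}]}}

```text
t: 28.0
eef_pos: [0.4585, -0.2103, 0.2626]
ee_rot: [[-0.078, -0.02, -0.997], [-0.051, -0.998, 0.024], [-0.996, 0.053, 0.077]]
contact_force: [0.5, 0.7, -1.7]
gripper_width: 0.0697
```

{"method": "carry_out", "body": {"steps": [{"claw":0.07,"dp":[-0.003,-0.042,0],"twist":0},{"claw":0.07,"dp":[-0.003,-0.042,0],"twist":0},{"claw":0.07,"dp":[-0.003,-0.042,0],"twist":0},{"claw":0.07,"dp":[-0.003,-0.042,0],"twist":0},{"claw":0.07,"dp":[-0.003,-0.042,0],"twist":0},{"claw":0.07,"dp":[-0.003,-0.042,0],"twist":0},{"claw":0.07,"dp":[-0.003,-0.042,0],"twist":0},{"claw":0.07,"dp":[-0.003,-0.042,0],"twist":0},{"claw":0.07,"dp":[-0.003,-0.042,0],"twist":0},{"claw":0.07,"dp":[-0.003,-0.042,0],"twist":0},{"claw":0.07,"dp":[-0.003,-0.042,0],"twist":0},{"claw":0.07,"dp":[-0.003,-0.042,0],"twist":0}]}}

```text
t: 29.2
eef_pos: [0.4778, 0.3124, 0.2958]
ee_rot: [[-0.051, -0.023, -0.998], [-0.054, -0.998, 0.025], [-0.997, 0.055, 0.05]]
contact_force: [1.4, 0.4, 0.6]
gripper_width: 0.07
```

{"method": "carry_out", "body": {"steps": [{"claw":0.07,"dp":[0,0,0],"twist":0},{"claw":0.07,"dp":[-0.025,0,0],"twist":0},{"claw":0.07,"dp":[0.03,0,0],"twist":0},{"claw":0.07,"dp":[0,0,0],"twist":0},{"claw":0.07,"dp":[-0.025,0,0],"twist":0},{"claw":0.07,"dp":[0.03,0,0],"twist":0},{"claw":0.07,"dp":[0,0,0],"twist":0},{"claw":0.07,"dp":[-0.025,0,0],"twist":0},{"claw":0.07,"dp":[0.03,0,0],"twist":0},{"claw":0.07,"dp":[0,0,0],"twist":0}]}}

```text
t: 30.2
eef_pos: [0.4814, 0.3184, 0.3029]
ee_rot: [[-0.029, -0.015, -0.999], [-0.049, -0.999, 0.017], [-0.998, 0.05, 0.029]]
contact_force: [-1.5, -0.2, -2.1]
gripper_width: 0.0699
```

{"method": "carry_out", "body": {"steps": [{"claw":0.07,"dp":[-0.02,0,0],"twist":0},{"claw":0.07,"dp":[0.035,0,0],"twist":0},{"claw":0.07,"dp":[0,0,0],"twist":0},{"claw":0.07,"dp":[-0.02,0,0],"twist":0},{"claw":0.07,"dp":[0.035,0,0],"twist":0},{"claw":0.07,"dp":[0,0,0],"twist":0},{"claw":0.07,"dp":[-0.02,0,0],"twist":0},{"claw":0.07,"dp":[0.035,0,0],"twist":0},{"claw":0.07,"dp":[0,0,0],"twist":0},{"claw":0.07,"dp":[-0.02,0,0],"twist":0},{"claw":0.07,"dp":[0.035,0,0],"twist":0},{"claw":0.07,"dp":[0,0,0],"twist":0}]}}

```text
t: 31.4
eef_pos: [0.498, 0.3213, 0.2974]
ee_rot: [[0.03, -0.019, -0.999], [-0.021, -1.0, 0.018], [-0.999, 0.021, -0.03]]
contact_force: [-0.3, -0.1, -2.5]
gripper_width: 0.07
```

{"method": "carry_out", "body": {"steps": [{"claw":0.07,"dp":[0.002,0.042,0.0015],"twist":0},{"claw":0.07,"dp":[0.002,0.042,0.0015],"twist":0},{"claw":0.07,"dp":[0.002,0.042,0.0015],"twist":0},{"claw":0.07,"dp":[0.002,0.042,0.0015],"twist":0},{"claw":0.07,"dp":[0.002,0.042,0.0015],"twist":0},{"claw":0.07,"dp":[0.002,0.042,0.0015],"twist":0},{"claw":0.07,"dp":[0.002,0.042,0.0015],"twist":0},{"claw":0.07,"dp":[0.002,0.042,0.0015],"twist":0},{"claw":0.07,"dp":[0.002,0.042,0.0015],"twist":0},{"claw":0.07,"dp":[0.002,0.042,0.0015],"twist":0},{"claw":0.07,"dp":[0.002,0.042,0.0015],"twist":0},{"claw":0.07,"dp":[0.002,0.03,0.0015],"twist":0}]}}

```text
t: 32.6
eef_pos: [0.4975, -0.1841, 0.3546]
ee_rot: [[0.134, -0.012, -0.991], [-0.013, -1.0, 0.011], [-0.991, 0.012, -0.134]]
contact_force: [1.0, -0.1, 0.4]
gripper_width: 0.0701
```

{"method": "carry_out", "body": {"steps": [{"claw":0.07,"dp":[0,0,0],"twist":0},{"claw":0.07,"dp":[0,0,0],"twist":0},{"claw":0.07,"dp":[0,0,0],"twist":0}]}}

```text
t: 32.9
eef_pos: [0.5007, -0.1897, 0.3698]
ee_rot: [[0.153, -0.019, -0.988], [-0.021, -1.0, 0.016], [-0.988, 0.019, -0.154]]
contact_force: [0.1, 0.4, 0.6]
gripper_width: 0.0699
```

```bash
python3 - <<'E'
from h import *
snap('wrist','pics/w24.png')
plan([.471,-.197,.2],90)
E
```

```text
32.9 [ 0.50065934 -0.18965177  0.36978002] 0.06990743104154692 [0.10341686 0.42099352 0.59191958]
t 32.95 pos [ 0.5007 -0.1895  0.3699] dp tool [0.1635 0.0049 0.0555] len 0.1727
cur yaw -91.05 twist -1.05 j6 1.6154452304932794
xaxis [ 0.1539 -0.0215 -0.9879]
```

View pics/w24.png

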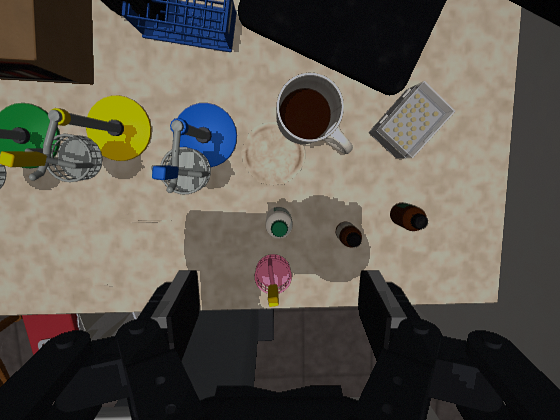

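{"method": "carry_out", "body": {"steps": [{"claw":0.07,"dp":[0.02,0,0],"twist":0},{"claw":0.07,"dp":[-0.03,0,0],"twist":0},{"claw":0.07,"dp":[0,0,0],"twist":0},{"claw":0.07,"dp":[0.02,0,0],"twist":0},{"claw":0.07,"dp":[-0.03,0,0],"twist":0},{"claw":0.07,"dp":[0,0,0],"twist":0}]}}

```text
t: 33.55
eef_pos: [0.4953, -0.1831, 0.3905]
ee_rot: [[0.146, -0.008, -0.989], [-0.021, -1.0, 0.005], [-0.989, 0.021, -0.147]]
contact_force: [-0.2, -0.3, 1.6]
gripper_width: 0.07
```

```bash
python3 - <<'E'
from h import *
plan([.471,-.197,.25],90)
E
```

```text
t 33.55 pos [ 0.4953 -0.1831  0.3905] dp tool [0.1357 0.0112 0.0446] len 0.1433
cur yaw -90.45 twist -0.45 j6 1.6132184781276078
xaxis [ 0.1464 -0.0215 -0.989 ]
```

{"method": "carry_out", "body": {"steps": [{"claw":0.07,"dp":[0.02,0,0.01],"twist":0},{"claw":0.07,"dp":[0.02,0,0.01],"twist":0},{"claw":0.07,"dp":[0.02,0,0.01],"twist":0},{"claw":0.07,"dp":[0.02,0,0.01],"twist":0},{"claw":0.07,"dp":[0.02,0,0.01],"twist":0}]}}

```text
t: 34.05
eef_pos: [0.4662, -0.1818, 0.2922]
ee_rot: [[0.167, 0.001, -0.986], [-0.025, -1.0, -0.005], [-0.986, 0.025, -0.167]]
contact_force: [0.3, -0.6, 0.5]
gripper_width: 0.0701
```

{"method": "carry_out", "body": {"steps": [{"claw":0.07,"dp":[0,0,-0.035],"twist":0},{"claw":0.07,"dp":[0,0,-0.035],"twist":0},{"claw":0.07,"dp":[0,0,0],"twist":0},{"claw":0.07,"dp":[0,0,0],"twist":0}]}}

```text
t: 34.45
eef_pos: [0.5331, -0.1774, 0.3011]
ee_rot: [[0.159, 0.007, -0.987], [-0.024, -1.0, -0.011], [-0.987, 0.025, -0.158]]
contact_force: [0.6, 0.3, 0.4]
gripper_width: 0.07
```

{"method": "carry_out", "body": {"steps": [{"claw":0.07,"dp":[0,0,0.01],"twist":0},{"claw":0.07,"dp":[0,0,0.01],"twist":0},{"claw":0.07,"dp":[0,0,0.01],"twist":0},{"claw":0.07,"dp":[0,0,0.01],"twist":0},{"claw":0.07,"dp":[0,0,0.01],"twist":0},{"claw":0.07,"dp":[0,0,0.01],"twist":0},{"claw":0.07,"dp":[0,0,0.01],"twist":0},{"claw":0.07,"dp":[0,0,0],"twist":0}]}}

```text
t: 35.25
eef_pos: [0.4561, -0.1776, 0.2927]
ee_rot: [[0.166, 0.008, -0.986], [-0.024, -1.0, -0.013], [-0.986, 0.026, -0.165]]
contact_force: [0.2, 0.4, 0.4]
gripper_width: 0.0701
```

{"method": "carry_out", "body": {"steps": [{"claw":0.07,"dp":[-0.045,0,0],"twist":0}]}}

```text
t: 35.35
eef_pos: [0.4455, -0.1754, 0.3305]
ee_rot: [[0.152, 0.009, -0.988], [-0.021, -1.0, -0.012], [-0.988, 0.022, -0.151]]
contact_force: [1.9, -0.7, -0.7]
gripper_width: 0.0698
```

{"method": "carry_out", "body": {"steps": [{"claw":0.07,"dp":[0,0,0],"twist":0}]}}

```text
t: 35.45
eef_pos: [0.4469, -0.1767, 0.3369]
ee_rot: [[0.162, 0.008, -0.987], [-0.025, -1.0, -0.012], [-0.986, 0.027, -0.162]]
contact_force: [0.4, -1.0, 0.9]
gripper_width: 0.07
```

{"method": "carry_out", "body": {"steps": [{"claw":0.07,"dp":[0,0,0],"twist":0}]}}

```text
t: 35.55
eef_pos: [0.4471, -0.1765, 0.3368]
ee_rot: [[0.162, 0.008, -0.987], [-0.024, -1.0, -0.012], [-0.986, 0.026, -0.162]]
contact_force: [-0.3, 0.4, -0.6]
gripper_width: 0.0702
```

{"method": "carry_out", "body": {"steps": [{"claw":0.07,"dp":[0.045,0,0],"twist":0}]}}

```text
t: 35.65
eef_pos: [0.4577, -0.179, 0.2988]
ee_rot: [[0.176, 0.008, -0.984], [-0.028, -1.0, -0.013], [-0.984, 0.03, -0.176]]
contact_force: [1.4, -0.1, -0.0]
gripper_width: 0.0703
```

{"method": "carry_out", "body": {"steps": [{"claw":0.07,"dp":[0,0,0],"twist":0}]}}

```text
t: 35.75
eef_pos: [0.4539, -0.1776, 0.2904]
ee_rot: [[0.161, 0.008, -0.987], [-0.024, -1.0, -0.012], [-0.987, 0.026, -0.161]]
contact_force: [-0.2, -0.5, -1.7]
gripper_width: 0.0703
```

{"method": "carry_out", "body": {"steps": [{"claw":0.07,"dp":[0,0,0],"twist":0}]}}

```text
t: 35.85
eef_pos: [0.4547, -0.1784, 0.2925]
ee_rot: [[0.163, 0.008, -0.987], [-0.027, -1.0, -0.013], [-0.986, 0.028, -0.163]]
contact_force: [0.3, -0.6, 1.7]
gripper_width: 0.0701
```

{"method": "carry_out", "body": {"steps": [{"claw":0.07,"dp":[0.04,0,0],"twist":0},{"claw":0.07,"dp":[-0.04,0,0],"twist":0},{"claw":0.07,"dp":[0.04,0,0],"twist":0},{"claw":0.07,"dp":[-0.04,0,0],"twist":0},{"claw":0.07,"dp":[0.04,0,0],"twist":0},{"claw":0.07,"dp":[-0.04,0,0],"twist":0},{"claw":0.07,"dp":[0,0,0],"twist":0},{"claw":0.07,"dp":[0,0,0],"twist":0}]}}

```text
t: 36.65
eef_pos: [0.4123, -0.1776, 0.2777]
ee_rot: [[0.032, 0.013, -0.999], [-0.023, -1.0, -0.014], [-0.999, 0.024, -0.032]]
contact_force: [1.0, 0.2, 0.4]
gripper_width: 0.07
```

{"method": "carry_out", "body": {"steps": [{"claw":0.07,"dp":[0,0,-0.045],"twist":0},{"claw":0.07,"dp":[0,0,0.045],"twist":0},{"claw":0.07,"dp":[0,0,-0.045],"twist":0},{"claw":0.07,"dp":[0,0,0.045],"twist":0},{"claw":0.07,"dp":[0,0,0],"twist":0},{"claw":0.07,"dp":[0,0,0],"twist":0}]}}

```text
t: 37.25
eef_pos: [0.4227, -0.179, 0.2573]
ee_rot: [[-0.026, 0.015, -1.0], [-0.025, -1.0, -0.014], [-0.999, 0.024, 0.026]]
contact_force: [0.2, 0.5, 0.8]
gripper_width: 0.07
```

{"method": "carry_out", "body": {"steps": [{"claw":0.07,"dp":[-0.025,0,0],"twist":0},{"claw":0.07,"dp":[0.025,0,0],"twist":0},{"claw":0.07,"dp":[0,0,0],"twist":0},{"claw":0.07,"dp":[0,0,0],"twist":0}]}}

```text
t: 37.65
eef_pos: [0.4295, -0.1808, 0.2701]
ee_rot: [[-0.002, 0.015, -1.0], [-0.03, -0.999, -0.015], [-1.0, 0.03, 0.002]]
contact_force: [0.1, 0.3, 0.6]
gripper_width: 0.0696
```

```bash
python3 - <<'E'
from h import *
plan([.466,-.197,.16],90)
E
```

```text
t 37.65 pos [ 0.4295 -0.1808  0.2701] dp tool [ 0.1105  0.0134 -0.0365] len 0.1171
cur yaw -89.14 twist 0.86 j6 1.6185381749963972
xaxis [-0.0017 -0.0302 -0.9995]
```

{"method": "carry_out", "body": {"steps": [{"claw":0.07,"dp":[0.01,0.002,-0.006],"twist":0},{"claw":0.07,"dp":[0.02,0.002,-0.006],"twist":0},{"claw":0.07,"dp":[0.02,0.002,-0.006],"twist":0},{"claw":0.07,"dp":[0.02,0.002,-0.006],"twist":0},{"claw":0.07,"dp":[0.02,0.002,-0.006],"twist":0},{"claw":0.07,"dp":[0.01,0.003,-0.006],"twist":0},{"claw":0.07,"dp":[0,0,0],"twist":0},{"claw":0.07,"dp":[0,0,0],"twist":0}]}}

```text
t: 38.45
eef_pos: [0.4755, -0.1993, 0.1771]
ee_rot: [[0.021, 0.015, -1.0], [-0.035, -0.999, -0.016], [-0.999, 0.035, -0.02]]
contact_force: [-0.3, -0.0, 0.1]
gripper_width: 0.0701
```

```bash
python3 - <<'E'
from h import *
snap('wrist','pics/w25.png')
plan([.471,-.197,.05],90)
E
```

```text
38.45 [ 0.47549888 -0.19933343  0.17707796] 0.07007892397015748 [-0.28517992 -0.02192532  0.09741095]
t 38.5 pos [ 0.4755 -0.1993  0.1772] dp tool [ 0.1269 -0.0068  0.0071] len 0.1273
cur yaw -89.13 twist 0.87 j6 1.642843769190069
xaxis [ 0.021  -0.0348 -0.9992]
```

View pics/w25.png

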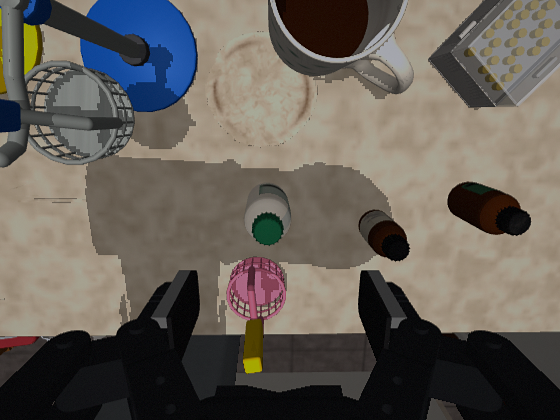

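```bash
python3 - <<'E'
from h import *
f='pics/w25.png'
t=rd(f,267.5,228,.084);print(t, rd(f,398,247,.067), rd(f,516,221,.074))
plan([t[0],t[1],.045],90)
E
```

```text
[ 0.47218385 -0.19518629  0.084     ] [ 0.45151963 -0.29358341  0.067     ] [ 0.47463836 -0.37492434  0.074     ]
t 38.5 pos [ 0.4755 -0.1993  0.1772] dp tool [ 0.1319 -0.0088  0.006 ] len 0.1323
cur yaw -89.13 twist 0.87 j6 1.642843769190069
xaxis [ 0.021  -0.0348 -0.9992]
```

{"method": "carry_out", "body": {"steps": [{"claw":0.07,"dp":[0,-0.004,0.003],"twist":0},{"claw":0.07,"dp":[0.01,-0.004,0.003],"twist":0},{"claw":0.07,"dp":[0.015,0,0],"twist":0},{"claw":0.07,"dp":[0.015,0,0],"twist":0},{"claw":0.07,"dp":[0.015,0,0],"twist":0},{"claw":0.07,"dp":[0.01,0,0],"twist":0},{"claw":0.07,"dp":[0,0,0],"twist":0}]}}

```text
t: 39.2
eef_pos: [0.4706, -0.1915, 0.112]
ee_rot: [[0.029, 0.016, -0.999], [-0.035, -0.999, -0.017], [-0.999, 0.035, -0.029]]
contact_force: [0.1, -0.6, 0.2]
gripper_width: 0.0702
```

```bash
python3 - <<'E'
from h import *
plan([.472,-.196,.042],90)
E
```

```text
t 39.2 pos [ 0.4706 -0.1915  0.112 ] dp tool [0.0701 0.002  0.0007] len 0.0702
cur yaw -89.08 twist 0.92 j6 1.6210451589518478
xaxis [ 0.0294 -0.0349 -0.999 ]
```

{"method": "carry_out", "body": {"steps": [{"claw":0.07,"dp":[0.01,0.002,0],"twist":0},{"claw":0.07,"dp":[0.015,0,0],"twist":0},{"claw":0.07,"dp":[0.015,0,0],"twist":0},{"claw":0.07,"dp":[0.015,0,0],"twist":0},{"claw":0.07,"dp":[0.01,0,0],"twist":0},{"claw":0.07,"dp":[0.004,0,0],"twist":0},{"claw":0.07,"dp":[0,0,0],"twist":0}]}}

```text
t: 39.9
eef_pos: [0.4752, -0.1967, 0.0421]
ee_rot: [[0.036, 0.017, -0.999], [-0.036, -0.999, -0.018], [-0.999, 0.037, -0.036]]
contact_force: [-0.3, -0.1, 0.3]
gripper_width: 0.0701
```

```bash
python3 - <<'E'
from h import *
plan([.472,-.196,.042],90)
snap('wrist','pics/w26.png')
E
```

```text
t 39.9 pos [ 0.4752 -0.1967  0.0421] dp tool [-0.     -0.0008  0.0032] len 0.0033
cur yaw -89.05 twist 0.95 j6 1.621701222384993
xaxis [ 0.0363 -0.0363 -0.9987]
39.9 [ 0.47517172 -0.19674956  0.0421141 ] 0.07012669254525172 [-0.32862296 -0.13705759  0.325073  ]
```

View pics/w26.png

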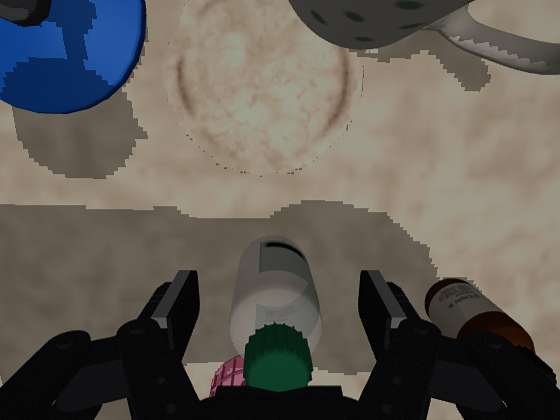

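{"method": "carry_out", "body": {"steps": [{"claw":0.06,"dp":[0,0,0.003],"twist":0},{"claw":0.045,"dp":[0,0,0],"twist":0},{"claw":0.02,"dp":[0,0,0],"twist":0},{"claw":0.02,"dp":[0,0,0],"twist":0},{"claw":0.02,"dp":[0,0,0],"twist":0},{"claw":0.02,"dp":[0,0,0],"twist":0},{"claw":0.02,"dp":[0,0,0],"twist":0}]}}

```text
t: 40.65
eef_pos: [0.4738, -0.1969, 0.045]
ee_rot: [[0.042, 0.017, -0.999], [-0.037, -0.999, -0.018], [-0.998, 0.038, -0.041]]
contact_force: [0.8, 0.1, -1.7]
gripper_width: 0.0348
```

{"method": "carry_out", "body": {"steps": [{"claw":0.02,"dp":[-0.01,0,0],"twist":0},{"claw":0.02,"dp":[-0.02,0,0],"twist":0},{"claw":0.02,"dp":[-0.02,0,0],"twist":0},{"claw":0.02,"dp":[-0.02,0,0],"twist":0},{"claw":0.02,"dp":[-0.02,0,0.003],"twist":0},{"claw":0.02,"dp":[-0.02,0,0.005],"twist":0},{"claw":0.02,"dp":[-0.02,0,0.005],"twist":0},{"claw":0.02,"dp":[-0.02,0,0.005],"twist":0},{"claw":0.02,"dp":[-0.02,0,0.005],"twist":0},{"claw":0.02,"dp":[-0.02,0,0.005],"twist":0},{"claw":0.02,"dp":[-0.01,0,0],"twist":0},{"claw":0.02,"dp":[0,0,0],"twist":0}]}}

```text
t: 41.85
eef_pos: [0.4344, -0.1898, 0.2582]
ee_rot: [[0.044, 0.017, -0.999], [-0.038, -0.999, -0.019], [-0.998, 0.038, -0.043]]
contact_force: [0.3, -0.4, -1.0]
gripper_width: 0.0348
```

```bash
python3 - <<'E'
from h import *
plan([.45,.0,.25],90)
snap('wrist','pics/w27.png')
E
```

```text
t 41.85 pos [ 0.4344 -0.1898  0.2582] dp tool [ 0.0018 -0.1897 -0.0188] len 0.1907
cur yaw -89.03 twist 0.97 j6 1.6345647043472962
xaxis [ 0.0438 -0.0376 -0.9983]
41.85 [ 0.43435153 -0.18983927  0.25824395] 0.03483139417337927 [ 0.32600056 -0.37383216 -0.98690926]
```

View pics/w27.png

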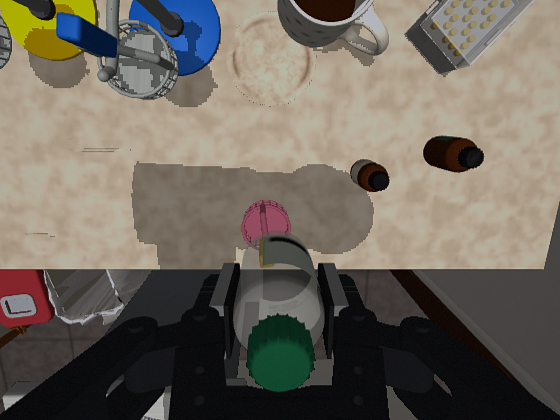

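{"method": "carry_out", "body": {"steps": [{"claw":0.02,"dp":[-0.001,-0.012,-0.0015],"twist":0},{"claw":0.02,"dp":[-0.001,-0.025,-0.0028],"twist":0},{"claw":0.02,"dp":[-0.001,-0.025,-0.0028],"twist":0},{"claw":0.02,"dp":[-0.001,-0.025,-0.0028],"twist":0},{"claw":0.02,"dp":[-0.001,-0.025,-0.0028],"twist":0},{"claw":0.02,"dp":[-0.001,-0.025,-0.0028],"twist":0},{"claw":0.02,"dp":[-0.001,-0.025,-0.0028],"twist":0},{"claw":0.02,"dp":[-0.001,-0.025,-0.0028],"twist":0},{"claw":0.02,"dp":[-0.001,-0.025,-0.0028],"twist":0},{"claw":0.02,"dp":[-0.001,-0.025,-0.0028],"twist":0},{"claw":0.02,"dp":[-0.001,-0.025,-0.0028],"twist":0},{"claw":0.02,"dp":[-0.001,-0.025,-0.0028],"twist":0}]}}

```text
t: 43.1
eef_pos: [0.4561, 0.1132, 0.2445]
ee_rot: [[0.016, 0.014, -1.0], [-0.041, -0.999, -0.014], [-0.999, 0.041, -0.016]]
contact_force: [0.7, 0.2, -1.3]
gripper_width: 0.035
```

```bash
python3 - <<'E'
from h import *
plan([.49,.39,.25],90)
E
```

```text
t 43.1 pos [0.4561 0.1132 0.2445] dp tool [-0.0162 -0.2759 -0.0379] len 0.279
cur yaw -89.22 twist 0.78 j6 0.964954390491099
xaxis [ 0.0161 -0.0407 -0.999 ]
```

{"method": "carry_out", "body": {"steps": [{"claw":0.02,"dp":[-0.002,-0.025,-0.003],"twist":0},{"claw":0.02,"dp":[-0.002,-0.025,-0.003],"twist":0},{"claw":0.02,"dp":[-0.002,-0.025,-0.003],"twist":0},{"claw":0.02,"dp":[-0.002,-0.025,-0.003],"twist":0},{"claw":0.02,"dp":[-0.002,-0.025,-0.003],"twist":0},{"claw":0.02,"dp":[-0.002,-0.025,-0.003],"twist":0},{"claw":0.02,"dp":[-0.002,-0.025,-0.003],"twist":0},{"claw":0.02,"dp":[-0.002,-0.025,-0.003],"twist":0},{"claw":0.02,"dp":[-0.002,-0.025,-0.003],"twist":0},{"claw":0.02,"dp":[-0.001,-0.025,-0.003],"twist":0},{"claw":0.02,"dp":[0,-0.012,0],"twist":0},{"claw":0.02,"dp":[0,0,0],"twist":0}]}}

```text
t: 44.3
eef_pos: [0.4718, 0.3948, 0.2321]
ee_rot: [[-0.008, 0.021, -1.0], [-0.061, -0.998, -0.02], [-0.998, 0.061, 0.01]]
contact_force: [-0.3, -0.2, -0.6]
gripper_width: 0.0351
```

```bash
python3 - <<'E'
from h import *
plan([.5009,.4012,.06],90)
snap('wrist','pics/w28.png')
E
```

```text
t 44.3 pos [0.4718 0.3948 0.2321] dp tool [ 0.1711 -0.0163 -0.0308] len 0.1746
cur yaw -88.81 twist 1.19 j6 0.6221275461281874
xaxis [-0.0083 -0.0608 -0.9981]
44.3 [0.47183351 0.39476812 0.23207149] 0.03507627112745389 [-0.28758984 -0.21179137 -0.55838192]
```

View pics/w28.png

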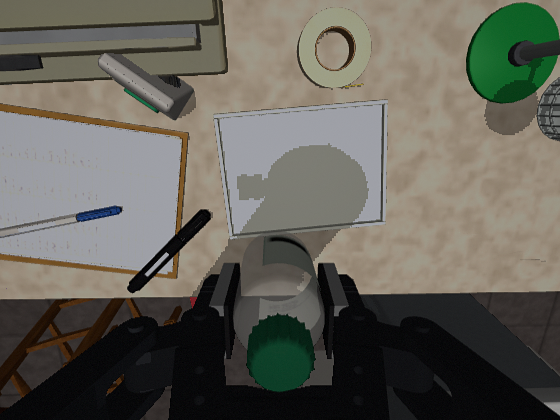

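{"method": "carry_out", "body": {"steps": [{"claw":0.02,"dp":[-0.025,0,0],"twist":0},{"claw":0.02,"dp":[0.025,0,0],"twist":0},{"claw":0.02,"dp":[-0.025,0,0],"twist":0},{"claw":0.02,"dp":[0.025,0,0],"twist":0},{"claw":0.02,"dp":[0,0,0],"twist":0},{"claw":0.02,"dp":[0,0,0],"twist":0},{"claw":0.02,"dp":[0,0,0],"twist":0}]}}

```text
t: 45.05
eef_pos: [0.4674, 0.384, 0.2274]
ee_rot: [[-0.019, 0.018, -1.0], [-0.077, -0.997, -0.016], [-0.997, 0.076, 0.02]]
contact_force: [-0.2, -0.7, -0.6]
gripper_width: 0.0347
```

```bash
python3 - <<'E'
from h import *
f='pics/w28.png'
for u,v in [(215,116),(386,101),(383,222),(232,237)]: print(rd(f,u,v,.012))
plan([.5009,.4012,.06],90)
E
```

```text
[0.53235341 0.4435171  0.012     ]
[0.54933912 0.27836105 0.012     ]
[0.42453319 0.26683461 0.012     ]
[0.40766104 0.42995955 0.012     ]
t 45.05 pos [0.4674 0.384  0.2274] dp tool [ 0.165  -0.0294 -0.0371] len 0.1716
cur yaw -88.97 twist 1.03 j6 0.6225095621882868
xaxis [-0.0188 -0.0767 -0.9969]
```

{"method": "carry_out", "body": {"steps": [{"claw":0.02,"dp":[0.025,0,0],"twist":0},{"claw":0.02,"dp":[-0.025,0,0],"twist":0},{"claw":0.02,"dp":[0.025,0,0],"twist":0},{"claw":0.02,"dp":[-0.025,0,0],"twist":0},{"claw":0.02,"dp":[0,0,0],"twist":0},{"claw":0.02,"dp":[0,0,0],"twist":0}]}}

```text
t: 45.65
eef_pos: [0.4645, 0.3779, 0.2254]
ee_rot: [[-0.025, 0.018, -1.0], [-0.088, -0.996, -0.016], [-0.996, 0.088, 0.026]]
contact_force: [0.1, 0.8, -1.3]
gripper_width: 0.035
```

{"method": "carry_out", "body": {"steps": [{"claw":0.02,"dp":[-0.02,0,0],"twist":0},{"claw":0.02,"dp":[0.03,0,0],"twist":0},{"claw":0.02,"dp":[0,0,0],"twist":0},{"claw":0.02,"dp":[-0.02,0,0],"twist":0},{"claw":0.02,"dp":[0.03,0,0],"twist":0},{"claw":0.02,"dp":[0,0,0],"twist":0},{"claw":0.02,"dp":[-0.02,0,0],"twist":0},{"claw":0.02,"dp":[0.03,0,0],"twist":0},{"claw":0.02,"dp":[0,0,0],"twist":0},{"claw":0.02,"dp":[0,0,0],"twist":0}]}}

```text
t: 46.65
eef_pos: [0.4757, 0.384, 0.2222]
ee_rot: [[0.011, 0.017, -1.0], [-0.061, -0.998, -0.018], [-0.998, 0.062, -0.01]]
contact_force: [0.1, 0.5, 0.9]
gripper_width: 0.0349
```

{"method": "carry_out", "body": {"steps": [{"claw":0.02,"dp":[-0.02,0,0],"twist":0},{"claw":0.02,"dp":[0.03,0,0],"twist":0},{"claw":0.02,"dp":[0,0,0],"twist":0},{"claw":0.02,"dp":[-0.02,0,0],"twist":0},{"claw":0.02,"dp":[0.03,0,0],"twist":0},{"claw":0.02,"dp":[0,0,0],"twist":0},{"claw":0.02,"dp":[0,0,0],"twist":0},{"claw":0.02,"dp":[0,0,0],"twist":0}]}}

```text
t: 47.45
eef_pos: [0.4828, 0.3872, 0.2238]
ee_rot: [[0.033, 0.018, -0.999], [-0.048, -0.999, -0.019], [-0.998, 0.049, -0.032]]
contact_force: [-0.7, 0.3, -0.7]
gripper_width: 0.0347
```

```bash
python3 - <<'E'
from h import *
plan([.504,.404,.12],90)
E
```

```text
t 47.45 pos [0.4828 0.3872 0.2238] dp tool [ 0.1035 -0.0215 -0.0182] len 0.1072
cur yaw -88.99 twist 1.01 j6 0.6216000325840347
xaxis [ 0.0325 -0.0482 -0.9983]
```

{"method": "carry_out", "body": {"steps": [{"claw":0.02,"dp":[0.005,-0.007,-0.005],"twist":0},{"claw":0.02,"dp":[0.01,-0.007,-0.006],"twist":0},{"claw":0.02,"dp":[0.015,-0.006,-0.005],"twist":0},{"claw":0.02,"dp":[0.015,0,0],"twist":0},{"claw":0.02,"dp":[0.015,0,0],"twist":0},{"claw":0.02,"dp":[0.015,0,0],"twist":0},{"claw":0.02,"dp":[0.015,0,0],"twist":0},{"claw":0.02,"dp":[0.015,0,0],"twist":0},{"claw":0.02,"dp":[0.015,0,0],"twist":0},{"claw":0.02,"dp":[0.01,0,0],"twist":0},{"claw":0.02,"dp":[0,0,0],"twist":0},{"claw":0.02,"dp":[0,0,0],"twist":0}]}}

```text
t: 48.65
eef_pos: [0.506, 0.4041, 0.0767]
ee_rot: [[0.027, 0.017, -0.999], [-0.056, -0.998, -0.019], [-0.998, 0.057, -0.026]]
contact_force: [-0.1, 0.0, -0.1]
gripper_width: 0.0344
```

```bash
python3 - <<'E'
from h import *
plan([.501,.402,.049],90)
snap('wrist','pics/w29.png')
E
```

```text
t 48.65 pos [0.506  0.4041 0.0767] dp tool [0.0276 0.0004 0.0057] len 0.0282
cur yaw -89.0 twist 1.0 j6 0.6189139304027549
xaxis [ 0.0266 -0.0561 -0.9981]
48.65 [0.50600522 0.40406534 0.07667175] 0.03443101554184801 [-0.14973131  0.03707952 -0.12134072]
```

View pics/w29.png

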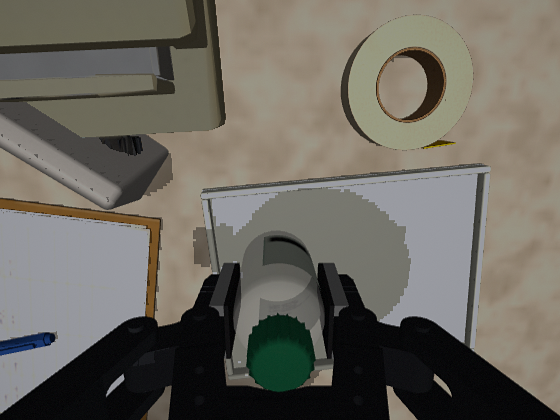

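{"method": "carry_out", "body": {"steps": [{"claw":0.02,"dp":[0.005,0.003,0.002],"twist":0},{"claw":0.02,"dp":[0.007,0.002,0.002],"twist":0},{"claw":0.02,"dp":[0.006,0,0.001],"twist":0},{"claw":0.02,"dp":[0.004,0,0],"twist":0},{"claw":0.02,"dp":[0.002,0,0],"twist":0},{"claw":0.02,"dp":[0.002,0,0],"twist":0}]}}

```text
t: 49.3
eef_pos: [0.5022, 0.3981, 0.0514]
ee_rot: [[0.03, 0.018, -0.999], [-0.052, -0.998, -0.019], [-0.998, 0.053, -0.029]]
contact_force: [-0.6, 0.9, -0.7]
gripper_width: 0.0353
```

{"method": "carry_out", "body": {"steps": [{"claw":0.02,"dp":[0.002,0,0],"twist":0},{"claw":0.02,"dp":[0.003,0,0],"twist":0}]}}

```text
t: 49.5
eef_pos: [0.5029, 0.3981, 0.0486]
ee_rot: [[0.032, 0.018, -0.999], [-0.052, -0.998, -0.02], [-0.998, 0.052, -0.031]]
contact_force: [-10.6, -4.1, 25.0]
gripper_width: 0.0345
```

Contact. Release and rise.

{"method": "carry_out", "body": {"steps": [{"claw":0.035,"dp":[-0.001,0,0],"twist":0},{"claw":0.055,"dp":[0,0,0],"twist":0},{"claw":0.055,"dp":[0,0,0],"twist":0},{"claw":0.055,"dp":[0,0,0],"twist":0},{"claw":0.055,"dp":[0,0,0],"twist":0},{"claw":0.055,"dp":[-0.015,0,0],"twist":0},{"claw":0.055,"dp":[-0.02,0,0],"twist":0},{"claw":0.055,"dp":[-0.02,0,0],"twist":0},{"claw":0.055,"dp":[-0.02,0,0],"twist":0},{"claw":0.055,"dp":[-0.02,0,0],"twist":0},{"claw":0.055,"dp":[-0.02,0,0],"twist":0},{"claw":0.055,"dp":[0,0,0],"twist":0}]}}

```text
t: 50.7
eef_pos: [0.4992, 0.4038, 0.1669]
ee_rot: [[0.03, 0.018, -0.999], [-0.054, -0.998, -0.02], [-0.998, 0.055, -0.029]]
contact_force: [-0.3, 0.8, 0.5]
gripper_width: 0.0554
```

```bash
python3 - <<'E'
from h import *
plan([.46,.36,.25],90)
snap('wrist','pics/w30.png')
E
```

```text
t 50.7 pos [0.4992 0.4038 0.1669] dp tool [-0.0818  0.0476  0.0376] len 0.1018
cur yaw -88.96 twist 1.04 j6 0.6212582834744341
xaxis [ 0.0301 -0.0544 -0.9981]
50.7 [0.49919772 0.40382667 0.166865  ] 0.05541703889458251 [-0.28729545  0.78108818  0.52316452]
```

View pics/w30.png

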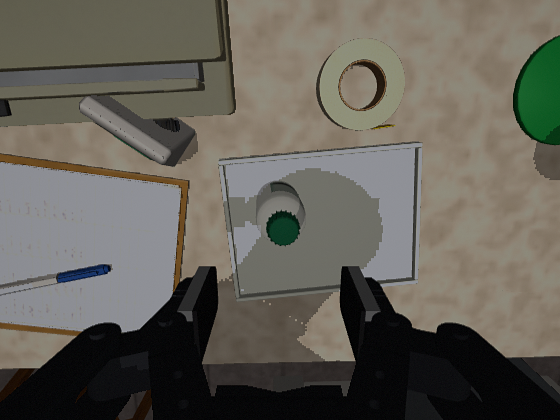

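{"method": "carry_out", "body": {"steps": [{"claw":0.06,"dp":[-0.02,0,0],"twist":0},{"claw":0.06,"dp":[-0.025,0.005,0.005],"twist":0},{"claw":0.06,"dp":[-0.025,0.01,0.01],"twist":0},{"claw":0.06,"dp":[-0.015,0.015,0.01],"twist":0},{"claw":0.06,"dp":[0,0.025,0.01],"twist":0},{"claw":0.06,"dp":[0.001,0.025,0.01],"twist":0},{"claw":0.06,"dp":[0.001,0.025,0.005],"twist":0},{"claw":0.06,"dp":[0.001,0.025,0],"twist":0},{"claw":0.06,"dp":[0.001,0.025,0],"twist":0},{"claw":0.06,"dp":[0.001,0.025,0],"twist":0},{"claw":0.06,"dp":[0.001,0.025,0],"twist":0},{"claw":0.06,"dp":[0.001,0.025,0],"twist":0}]}}

```text
t: 51.95
eef_pos: [0.4436, 0.1683, 0.2438]
ee_rot: [[0.008, 0.021, -1.0], [-0.072, -0.997, -0.022], [-0.997, 0.072, -0.007]]
contact_force: [-0.3, 0.2, 0.3]
gripper_width: 0.0599
```

{"method": "carry_out", "body": {"steps": [{"claw":0.06,"dp":[0.001,0.025,0],"twist":0},{"claw":0.06,"dp":[0.001,0.025,0],"twist":0},{"claw":0.06,"dp":[0.001,0.025,0],"twist":0},{"claw":0.06,"dp":[0.001,0.025,0],"twist":0},{"claw":0.06,"dp":[0.001,0.025,0],"twist":0},{"claw":0.06,"dp":[0.001,0.025,0],"twist":0},{"claw":0.06,"dp":[0.001,0.025,0],"twist":0},{"claw":0.06,"dp":[0.001,0.025,0],"twist":0},{"claw":0.06,"dp":[0.001,0.025,0],"twist":0},{"claw":0.06,"dp":[0.001,0.025,0],"twist":0},{"claw":0.06,"dp":[0.001,0.025,0],"twist":0},{"claw":0.06,"dp":[0,0,0],"twist":0}]}}

```text
t: 53.15
eef_pos: [0.442, -0.1213, 0.2403]
ee_rot: [[-0.013, 0.02, -1.0], [-0.075, -0.997, -0.019], [-0.997, 0.075, 0.015]]
contact_force: [0.3, 0.0, -0.8]
gripper_width: 0.0603
```

{"method": "carry_out", "body": {"steps": [{"claw":0.06,"dp":[0,0.045,0],"twist":0},{"claw":0.06,"dp":[0,-0.045,0],"twist":0},{"claw":0.06,"dp":[0,0.045,0],"twist":0},{"claw":0.06,"dp":[0,-0.045,0],"twist":0},{"claw":0.06,"dp":[0,0,0],"twist":0},{"claw":0.06,"dp":[0,0,0],"twist":0}]}}

```text
t: 53.75
eef_pos: [0.4378, -0.1292, 0.2344]
ee_rot: [[-0.024, -0.005, -1.0], [-0.073, -0.997, 0.007], [-0.997, 0.073, 0.024]]
contact_force: [-0.0, 0.5, 0.4]
gripper_width: 0.0603
```

```bash
python3 - <<'E'
from h import *
s=arm.get_state();print(s['joint_positions'],s['eef_pos'],s['ee_rot'])
E
```

```text
[ 0.11462582  0.07652524 -0.16701537  0.07168737 -1.36019338  1.43407843] [ 0.43783978 -0.12915519  0.23439712] [[-0.02410269 -0.00505847 -0.99969669]
 [-0.07328105 -0.99728806  0.00681309]
 [-0.99702003  0.07342304  0.02366663]]
```

{"method": "carry_out", "body": {"steps": [{"claw":0.065,"dp":[0.002,0.015,0],"twist":0},{"claw":0.065,"dp":[0.002,0.025,-0.002],"twist":0},{"claw":0.065,"dp":[0.002,0.025,-0.004],"twist":0},{"claw":0.065,"dp":[0.002,0.025,-0.004],"twist":0},{"claw":0.065,"dp":[0.002,0.025,-0.004],"twist":0},{"claw":0.065,"dp":[0.005,0.025,-0.004],"twist":0},{"claw":0.065,"dp":[0.01,0.025,-0.004],"twist":0},{"claw":0.065,"dp":[0.01,0.025,-0.004],"twist":0},{"claw":0.065,"dp":[0.01,0.025,-0.004],"twist":0},{"claw":0.065,"dp":[0.01,0.02,-0.004],"twist":0},{"claw":0.065,"dp":[0,0,0],"twist":0},{"claw":0.065,"dp":[0,0,0],"twist":0}]}}

```text
t: 54.95
eef_pos: [0.4737, -0.3678, 0.1857]
ee_rot: [[-0.031, 0.01, -0.999], [-0.066, -0.998, -0.008], [-0.997, 0.066, 0.032]]
contact_force: [-0.1, 1.0, -0.1]
gripper_width: 0.0648
```

```bash
python3 - <<'E'
from h import *
plan([.473,-.376,.12],90)
snap('wrist','pics/w31.png')
E
```

```text
t 54.95 pos [ 0.4737 -0.3678  0.1857] dp tool [ 0.0661  0.0038 -0.0013] len 0.0662
cur yaw -89.4 twist 0.6 j6 1.9156799681152852
xaxis [-0.0313 -0.0661 -0.9973]
54.95 [ 0.4737173  -0.36781782  0.18569344] 0.06478777943766946 [-0.12107127  1.01349508 -0.14881701]
```

View pics/w31.png

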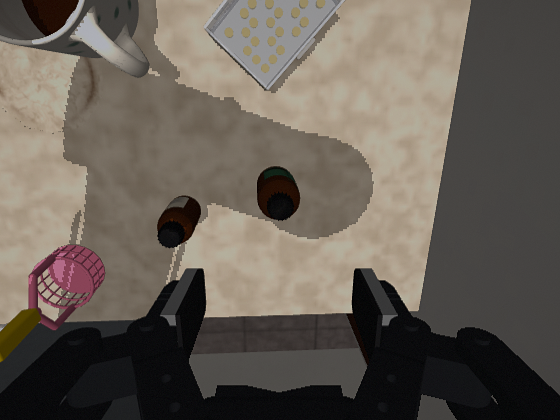

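```bash
python3 - <<'E'
from h import *
f='pics/w31.png'
t=rd(f,281,207,.074);print(t, rd(f,171,234,.067))
plan([t[0],t[1],.033],90)
E
```

```text
[ 0.47421342 -0.37701427  0.074     ] [ 0.45151986 -0.29527284  0.067     ]
t 55.0 pos [ 0.4736 -0.3675  0.1855] dp tool [ 0.1527 -0.0005 -0.0054] len 0.1528
cur yaw -89.38 twist 0.62 j6 1.9157064749295312
xaxis [-0.0316 -0.0658 -0.9973]
```

{"method": "carry_out", "body": {"steps": [{"claw":0.065,"dp":[0.008,0,-0.003],"twist":0},{"claw":0.065,"dp":[0.015,0,-0.002],"twist":0},{"claw":0.065,"dp":[0.015,0,0],"twist":0},{"claw":0.065,"dp":[0.015,0,0],"twist":0},{"claw":0.065,"dp":[0.015,0,0],"twist":0},{"claw":0.065,"dp":[0.008,0,0],"twist":0},{"claw":0.065,"dp":[0,0,0],"twist":0}]}}

```text
t: 55.7
eef_pos: [0.4793, -0.367, 0.1077]
ee_rot: [[-0.026, 0.018, -0.999], [-0.067, -0.998, -0.016], [-0.997, 0.066, 0.027]]
contact_force: [-1.1, 0.4, -0.0]
gripper_width: 0.0648
```

```bash
python3 - <<'E'
from h import *
plan([.4742,-.377,.033],90)
E
```

```text
t 55.7 pos [ 0.4793 -0.367   0.1077] dp tool [0.0753 0.0049 0.0033] len 0.0756
cur yaw -88.96 twist 1.04 j6 1.905118214128838
xaxis [-0.026  -0.0666 -0.9974]
```

{"method": "carry_out", "body": {"steps": [{"claw":0.065,"dp":[0.008,0.003,0.002],"twist":0},{"claw":0.065,"dp":[0.015,0.003,0.002],"twist":0},{"claw":0.065,"dp":[0.015,0,0],"twist":0},{"claw":0.065,"dp":[0.015,0,0],"twist":0},{"claw":0.065,"dp":[0.012,0,0],"twist":0},{"claw":0.065,"dp":[0.008,0,0],"twist":0},{"claw":0.065,"dp":[0,0,0],"twist":0}]}}

```text
t: 56.4
eef_pos: [0.4762, -0.3796, 0.0358]
ee_rot: [[-0.018, 0.02, -1.0], [-0.071, -0.997, -0.018], [-0.997, 0.07, 0.019]]
contact_force: [0.5, 0.1, -0.4]
gripper_width: 0.0655
```

```bash
python3 - <<'E'
from h import *
plan([.4742,-.377,.033],90)
snap('wrist','pics/w32.png')
E
```

```text
t 56.4 pos [ 0.4762 -0.3796  0.0358] dp tool [ 0.0026 -0.0029  0.0019] len 0.0043
cur yaw -88.87 twist 1.13 j6 1.911410868702466
xaxis [-0.0181 -0.0708 -0.9973]
56.4 [ 0.47618636 -0.37963871  0.03579252] 0.0654619526729593 [ 0.50442324  0.14950913 -0.36259786]
```

View pics/w32.png

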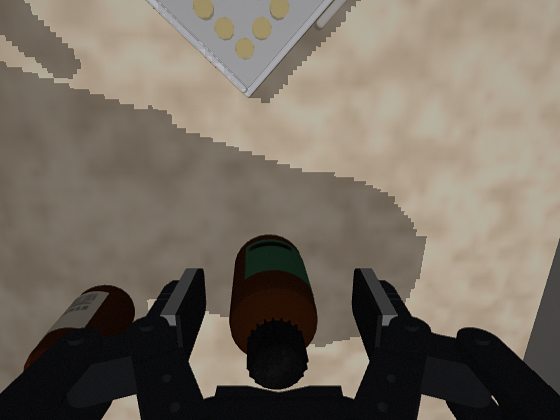

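{"method": "carry_out", "body": {"steps": [{"claw":0.055,"dp":[0.001,-0.002,0.002],"twist":0},{"claw":0.042,"dp":[0,0,0],"twist":0},{"claw":0.02,"dp":[0,0,0],"twist":0},{"claw":0.02,"dp":[0,0,0],"twist":0},{"claw":0.02,"dp":[0,0,0],"twist":0},{"claw":0.02,"dp":[0,0,0],"twist":0},{"claw":0.02,"dp":[0,0,0],"twist":0}]}}

```text
t: 57.15
eef_pos: [0.4762, -0.3782, 0.0387]
ee_rot: [[-0.012, 0.02, -1.0], [-0.074, -0.997, -0.019], [-0.997, 0.073, 0.014]]
contact_force: [0.1, -0.8, -0.4]
gripper_width: 0.0332
```

{"method": "carry_out", "body": {"steps": [{"claw":0.02,"dp":[-0.01,0,0],"twist":0},{"claw":0.02,"dp":[-0.02,0,0],"twist":0},{"claw":0.02,"dp":[-0.02,0,0],"twist":0},{"claw":0.02,"dp":[-0.02,0,0],"twist":0},{"claw":0.02,"dp":[-0.02,0,0.003],"twist":0},{"claw":0.02,"dp":[-0.02,0,0.005],"twist":0},{"claw":0.02,"dp":[-0.02,0,0.005],"twist":0},{"claw":0.02,"dp":[-0.02,0,0.005],"twist":0},{"claw":0.02,"dp":[-0.02,0,0.005],"twist":0},{"claw":0.02,"dp":[-0.02,0,0.005],"twist":0},{"claw":0.02,"dp":[-0.01,0,0],"twist":0},{"claw":0.02,"dp":[0,0,0],"twist":0}]}}

```text
t: 58.35
eef_pos: [0.4488, -0.3633, 0.2534]
ee_rot: [[-0.01, 0.02, -1.0], [-0.075, -0.997, -0.019], [-0.997, 0.075, 0.012]]
contact_force: [0.0, 0.3, -0.8]
gripper_width: 0.033
```

```bash
python3 - <<'E'
from h import *
plan([.45,.29,.25],90)
snap('wrist','pics/w33.png')
E
```

```text
t 58.35 pos [ 0.4488 -0.3633  0.2534] dp tool [-0.0458 -0.6515 -0.0138] len 0.6533
cur yaw -88.84 twist 1.16 j6 1.9427157669813762
xaxis [-0.0103 -0.0752 -0.9971]
58.35 [ 0.44880635 -0.36325124  0.25336343] 0.033013911415391346 [ 0.00679677  0.33890418 -0.77050603]
```

View pics/w33.png

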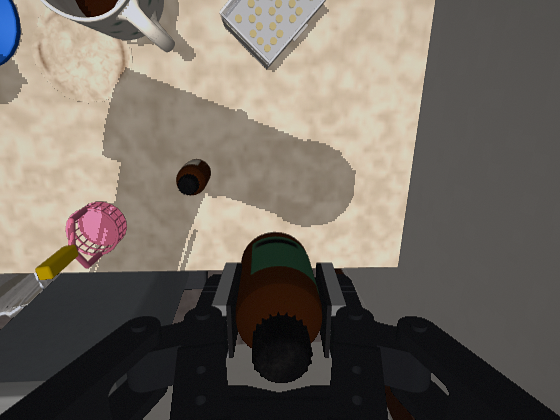

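{"method": "carry_out", "body": {"steps": [{"claw":0.02,"dp":[-0.001,-0.012,0],"twist":0},{"claw":0.02,"dp":[-0.002,-0.025,0],"twist":0},{"claw":0.02,"dp":[-0.002,-0.025,0],"twist":0},{"claw":0.02,"dp":[-0.002,-0.025,0],"twist":0},{"claw":0.02,"dp":[-0.002,-0.025,0],"twist":0},{"claw":0.02,"dp":[-0.002,-0.025,0],"twist":0},{"claw":0.02,"dp":[-0.002,-0.025,0],"twist":0},{"claw":0.02,"dp":[-0.002,-0.025,0],"twist":0},{"claw":0.02,"dp":[-0.002,-0.025,0],"twist":0},{"claw":0.02,"dp":[-0.002,-0.025,0],"twist":0},{"claw":0.02,"dp":[-0.002,-0.025,0],"twist":0},{"claw":0.02,"dp":[-0.002,-0.025,0],"twist":0}]}}

```text
t: 59.6
eef_pos: [0.4358, -0.0592, 0.2391]
ee_rot: [[-0.039, 0.018, -0.999], [-0.067, -0.998, -0.016], [-0.997, 0.067, 0.04]]
contact_force: [-1.0, 0.2, -0.2]
gripper_width: 0.0334
```

{"method": "carry_out", "body": {"steps": [{"claw":0.02,"dp":[-0.002,-0.025,-0.001],"twist":0},{"claw":0.02,"dp":[-0.002,-0.025,-0.001],"twist":0},{"claw":0.02,"dp":[-0.002,-0.025,-0.001],"twist":0},{"claw":0.02,"dp":[-0.002,-0.025,-0.001],"twist":0},{"claw":0.02,"dp":[-0.002,-0.025,-0.001],"twist":0},{"claw":0.02,"dp":[-0.002,-0.025,-0.001],"twist":0},{"claw":0.02,"dp":[-0.002,-0.025,-0.001],"twist":0},{"claw":0.02,"dp":[-0.002,-0.025,-0.001],"twist":0},{"claw":0.02,"dp":[-0.002,-0.025,-0.001],"twist":0},{"claw":0.02,"dp":[-0.002,-0.025,-0.001],"twist":0},{"claw":0.02,"dp":[-0.002,-0.025,-0.001],"twist":0},{"claw":0.02,"dp":[-0.002,-0.025,-0.001],"twist":0}]}}

```text
t: 60.8
eef_pos: [0.4304, 0.2569, 0.2272]
ee_rot: [[-0.062, 0.024, -0.998], [-0.078, -0.997, -0.019], [-0.995, 0.077, 0.063]]
contact_force: [0.3, 0.1, -0.4]
gripper_width: 0.033
```

```bash
python3 - <<'E'
from h import *
plan([.511,.302,.15],90)
E
```

```text
t 60.8 pos [0.4304 0.2569 0.2272] dp tool [ 0.0683 -0.049  -0.0862] len 0.1204
cur yaw -88.64 twist 1.36 j6 0.7366032203130123
xaxis [-0.0618 -0.0783 -0.995 ]
```

{"method": "carry_out", "body": {"steps": [{"claw":0.02,"dp":[0,-0.012,-0.012],"twist":0},{"claw":0.02,"dp":[0,-0.013,-0.02],"twist":0},{"claw":0.02,"dp":[0,-0.013,-0.02],"twist":0},{"claw":0.02,"dp":[0,-0.01,-0.012],"twist":0},{"claw":0.02,"dp":[0,0,0],"twist":0},{"claw":0.02,"dp":[-0.02,0,0],"twist":0},{"claw":0.02,"dp":[0.03,0,0],"twist":0},{"claw":0.02,"dp":[0,0,0],"twist":0},{"claw":0.02,"dp":[-0.02,0,0],"twist":0},{"claw":0.02,"dp":[0.03,0,0],"twist":0},{"claw":0.02,"dp":[0,0,0],"twist":0},{"claw":0.02,"dp":[0,0,0],"twist":0}]}}

```text
t: 62.0
eef_pos: [0.4842, 0.3091, 0.1922]
ee_rot: [[-0.074, 0.032, -0.997], [-0.092, -0.995, -0.025], [-0.993, 0.09, 0.076]]
contact_force: [0.3, 0.6, 0.4]
gripper_width: 0.0333
```

{"method": "carry_out", "body": {"steps": [{"claw":0.02,"dp":[-0.022,0,0],"twist":0},{"claw":0.02,"dp":[0.03,0,0],"twist":0},{"claw":0.02,"dp":[0,0,0],"twist":0},{"claw":0.02,"dp":[-0.022,0,0],"twist":0},{"claw":0.02,"dp":[0.03,0,0],"twist":0},{"claw":0.02,"dp":[0,0,0],"twist":0},{"claw":0.02,"dp":[-0.022,0,0],"twist":0},{"claw":0.02,"dp":[0.03,0,0],"twist":0},{"claw":0.02,"dp":[0,0,0],"twist":0},{"claw":0.02,"dp":[-0.022,0,0],"twist":0},{"claw":0.02,"dp":[0.03,0,0],"twist":0},{"claw":0.02,"dp":[0,0,0],"twist":0}]}}

```text
t: 63.2
eef_pos: [0.4925, 0.3109, 0.1911]
ee_rot: [[-0.042, 0.034, -0.999], [-0.082, -0.996, -0.03], [-0.996, 0.08, 0.045]]
contact_force: [-1.3, 0.6, -1.2]
gripper_width: 0.0332
```

{"method": "carry_out", "body": {"steps": [{"claw":0.02,"dp":[-0.025,0,0],"twist":0},{"claw":0.02,"dp":[0.035,0,0],"twist":0},{"claw":0.02,"dp":[0,0,0],"twist":0},{"claw":0.02,"dp":[-0.025,0,0],"twist":0},{"claw":0.02,"dp":[0.035,0,0],"twist":0},{"claw":0.02,"dp":[0,0,0],"twist":0},{"claw":0.02,"dp":[-0.025,0,0],"twist":0},{"claw":0.02,"dp":[0.035,0,0],"twist":0},{"claw":0.02,"dp":[0,0,0],"twist":0},{"claw":0.02,"dp":[-0.025,0,0],"twist":0},{"claw":0.02,"dp":[0.035,0,0],"twist":0},{"claw":0.02,"dp":[0,0,0],"twist":0}]}}

```text
t: 64.4
eef_pos: [0.5104, 0.3155, 0.2022]
ee_rot: [[0.012, 0.035, -0.999], [-0.063, -0.997, -0.036], [-0.998, 0.064, -0.009]]
contact_force: [-0.9, -0.1, -1.7]
gripper_width: 0.0332
```

{"method": "carry_out", "body": {"steps": [{"claw":0.02,"dp":[-0.025,0,0],"twist":0},{"claw":0.02,"dp":[0.03,0,0],"twist":0},{"claw":0.02,"dp":[0,0,0],"twist":0},{"claw":0.02,"dp":[0,0,0],"twist":0},{"claw":0.02,"dp":[0,0,0],"twist":0}]}}

```text
t: 64.9
eef_pos: [0.5191, 0.3193, 0.2212]
ee_rot: [[0.039, 0.036, -0.999], [-0.051, -0.998, -0.038], [-0.998, 0.053, -0.037]]
contact_force: [-0.5, 0.1, -1.3]
gripper_width: 0.0331
```

```bash
python3 - <<'E'
from h import *
plan([.511,.302,.10],90)
snap('wrist','pics/w34.png')
E
```

```text
t 64.9 pos [0.5191 0.3193 0.2212] dp tool [0.1216 0.0105 0.0131] len 0.1227
cur yaw -87.94 twist 2.06 j6 0.7520713375903191
xaxis [ 0.0385 -0.0515 -0.9979]
64.9 [0.51906007 0.31925554 0.22124011] 0.033136419101136856 [-0.46195674  0.09722325 -1.34577649]
```

View pics/w34.png

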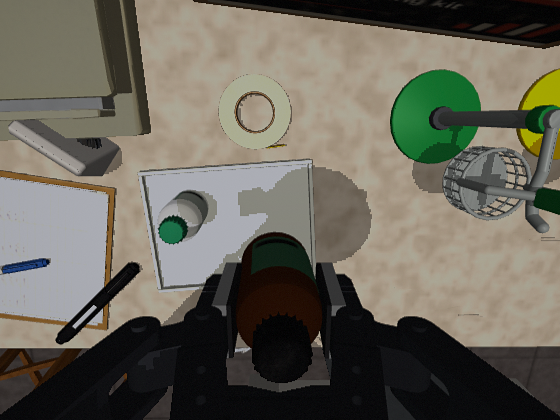

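{"method": "carry_out", "body": {"steps": [{"claw":0.02,"dp":[0.03,0,0],"twist":0},{"claw":0.02,"dp":[-0.025,0,0],"twist":0},{"claw":0.02,"dp":[0.03,0,0],"twist":0},{"claw":0.02,"dp":[-0.025,0,0],"twist":0},{"claw":0.02,"dp":[0.015,0.005,0.005],"twist":0},{"claw":0.02,"dp":[0.015,0.005,0.005],"twist":0},{"claw":0.02,"dp":[0.015,0,0],"twist":0},{"claw":0.02,"dp":[0.015,0,0],"twist":0},{"claw":0.02,"dp":[0.015,0,0],"twist":0},{"claw":0.02,"dp":[0.01,0,0],"twist":0},{"claw":0.02,"dp":[0,0,0],"twist":0},{"claw":0.02,"dp":[0,0,0],"twist":0}]}}

```text
t: 66.15
eef_pos: [0.5104, 0.2974, 0.1288]
ee_rot: [[0.038, 0.039, -0.999], [-0.064, -0.997, -0.041], [-0.997, 0.065, -0.035]]
contact_force: [0.3, 0.8, -0.4]
gripper_width: 0.0329
```

```bash
python3 - <<'E'
from h import *
plan([.507,.300,.06],90)
snap('wrist','pics/w35.png')
E
```

```text
t 66.15 pos [0.5104 0.2974 0.1288] dp tool [ 0.0684 -0.0072  0.0057] len 0.069
cur yaw -87.79 twist 2.21 j6 0.7455281952055948
xaxis [ 0.0376 -0.0636 -0.9973]
66.15 [0.51041397 0.29739059 0.12883782] 0.032948154227620825 [ 0.29597221  0.75422222 -0.37154767]
```

View pics/w35.png

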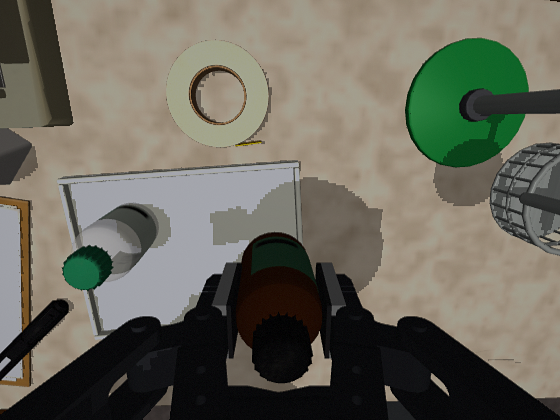

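```bash
python3 - <<'E'
from h import *
plan([.502,.316,.05],90)
E
```

```text
t 66.2 pos [0.5104 0.2975 0.1288] dp tool [ 0.0771 -0.0239  0.0103] len 0.0814
cur yaw -87.79 twist 2.21 j6 0.7455513092783785
xaxis [ 0.0375 -0.0634 -0.9973]
```

{"method": "carry_out", "body": {"steps": [{"claw":0.02,"dp":[0,-0.008,0.003],"twist":0},{"claw":0.02,"dp":[0.005,-0.008,0.004],"twist":0},{"claw":0.02,"dp":[0.01,-0.008,0.003],"twist":0},{"claw":0.02,"dp":[0.012,0,0],"twist":0},{"claw":0.02,"dp":[0.012,0,0],"twist":0},{"claw":0.02,"dp":[0.012,0,0],"twist":0},{"claw":0.02,"dp":[0.008,0,0],"twist":0},{"claw":0.02,"dp":[0,0,0],"twist":0},{"claw":0.02,"dp":[0,0,0],"twist":0}]}}

```text
t: 67.1
eef_pos: [0.5005, 0.3195, 0.0627]
ee_rot: [[0.037, 0.039, -0.999], [-0.064, -0.997, -0.042], [-0.997, 0.065, -0.035]]
contact_force: [0.8, 0.9, -0.2]
gripper_width: 0.0332
```

```bash
python3 - <<'E'
from h import *
plan([.502,.316,.043],90)
snap('wrist','pics/w36.png')
E
```

```text
t 67.1 pos [0.5005 0.3195 0.0627] dp tool [ 0.0199  0.0022 -0.0007] len 0.0201
cur yaw -87.73 twist 2.27 j6 0.6958341059923461
xaxis [ 0.0372 -0.064  -0.9973]
67.1 [0.5005191  0.31947179 0.06271103] 0.033190788169480394 [ 0.81006671  0.88616389 -0.20505231]
```

View pics/w36.png

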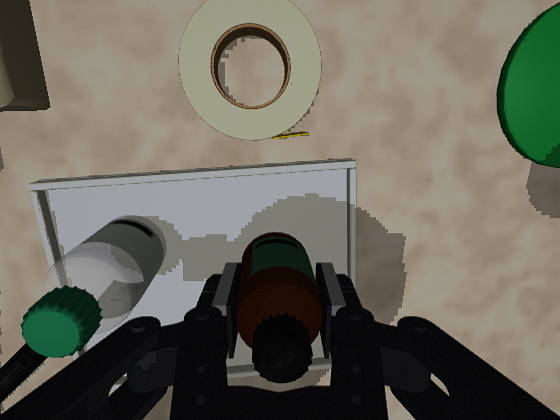

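Good clearance to the wall. Lower to contact.

{"method": "carry_out", "body": {"steps": [{"claw":0.02,"dp":[0.006,0.001,0],"twist":0},{"claw":0.02,"dp":[0.006,0,0],"twist":0},{"claw":0.02,"dp":[0.004,0,0],"twist":0},{"claw":0.02,"dp":[0.003,0,0],"twist":0},{"claw":0.02,"dp":[0.002,0,0],"twist":0}]}}

```text
t: 67.65
eef_pos: [0.5025, 0.3176, 0.042]
ee_rot: [[0.04, 0.039, -0.998], [-0.062, -0.997, -0.042], [-0.997, 0.063, -0.038]]
contact_force: [-0.3, -2.2, 10.0]
gripper_width: 0.033
```

{"method": "carry_out", "body": {"steps": [{"claw":0.033,"dp":[0,0,0],"twist":0},{"claw":0.05,"dp":[0,0,0],"twist":0},{"claw":0.05,"dp":[0,0,0],"twist":0},{"claw":0.05,"dp":[0,0,0],"twist":0},{"claw":0.05,"dp":[0,0,0],"twist":0},{"claw":0.05,"dp":[-0.015,0,0],"twist":0},{"claw":0.05,"dp":[-0.02,0,0],"twist":0},{"claw":0.05,"dp":[-0.02,0,0],"twist":0},{"claw":0.05,"dp":[-0.02,0,0],"twist":0},{"claw":0.05,"dp":[-0.02,0,0],"twist":0},{"claw":0.05,"dp":[-0.02,0,0],"twist":0},{"claw":0.05,"dp":[0,0,0],"twist":0}]}}

```text
t: 68.85
eef_pos: [0.4975, 0.3247, 0.1608]
ee_rot: [[0.039, 0.039, -0.998], [-0.062, -0.997, -0.042], [-0.997, 0.064, -0.037]]
contact_force: [0.8, 0.1, 0.7]
gripper_width: 0.0499
```

```bash
python3 - <<'E'
from h import *
snap('wrist','pics/w37.png')
E
```

```text
68.85 [0.49752828 0.32465897 0.16083641] 0.04992634223321955 [0.75965829 0.10107198 0.66944561]
```

View pics/w37.png

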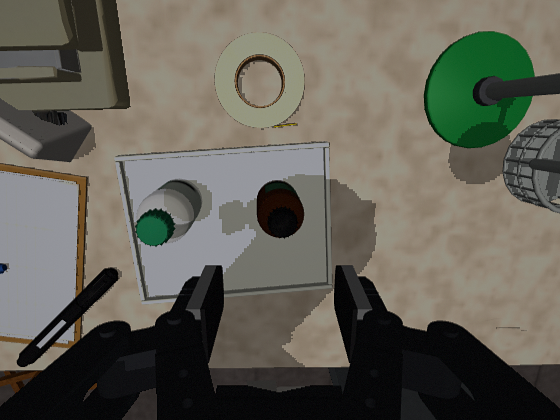

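{"method": "carry_out", "body": {"steps": [{"claw":0.06,"dp":[-0.02,0,0],"twist":0},{"claw":0.06,"dp":[-0.02,0,0],"twist":0},{"claw":0.06,"dp":[-0.02,0,0],"twist":0},{"claw":0.06,"dp":[-0.02,0,0.01],"twist":0},{"claw":0.06,"dp":[-0.01,0,0.01],"twist":0},{"claw":0.06,"dp":[0,0,0],"twist":0},{"claw":0.06,"dp":[-0.025,0,0],"twist":0},{"claw":0.06,"dp":[0.03,0,0],"twist":0},{"claw":0.06,"dp":[0,0,0],"twist":0},{"claw":0.06,"dp":[-0.025,0,0],"twist":0},{"claw":0.06,"dp":[0.03,0,0],"twist":0},{"claw":0.06,"dp":[0,0,0],"twist":0}]}}

```text
t: 70.1
eef_pos: [0.4695, 0.3256, 0.2302]
ee_rot: [[0.021, 0.04, -0.999], [-0.078, -0.996, -0.041], [-0.997, 0.079, -0.018]]
contact_force: [0.3, -0.7, -2.4]
gripper_width: 0.0598
```

{"method": "carry_out", "body": {"steps": [{"claw":0.06,"dp":[0,0,0],"twist":0},{"claw":0.06,"dp":[0,0,0],"twist":0},{"claw":0.06,"dp":[0,0,0],"twist":0}]}}

```text
t: 70.4
eef_pos: [0.4712, 0.3262, 0.2339]
ee_rot: [[0.026, 0.04, -0.999], [-0.076, -0.996, -0.042], [-0.997, 0.077, -0.023]]
contact_force: [0.6, -0.5, 0.5]
gripper_width: 0.0599
```

{"method": "carry_out", "body": {"steps": [{"claw":0.06,"dp":[-0.025,0,0],"twist":0},{"claw":0.06,"dp":[0.035,0,0],"twist":0},{"claw":0.06,"dp":[0,0,0],"twist":0},{"claw":0.06,"dp":[-0.025,0,0],"twist":0},{"claw":0.06,"dp":[0.035,0,0],"twist":0},{"claw":0.06,"dp":[0,0,0],"twist":0},{"claw":0.06,"dp":[-0.025,0,0],"twist":0},{"claw":0.06,"dp":[0.035,0,0],"twist":0},{"claw":0.06,"dp":[0,0,0],"twist":0},{"claw":0.06,"dp":[-0.025,0,0],"twist":0},{"claw":0.06,"dp":[0.035,0,0],"twist":0},{"claw":0.06,"dp":[0,0,0],"twist":0}]}}

```text
t: 71.6
eef_pos: [0.4821, 0.329, 0.2236]
ee_rot: [[0.056, 0.041, -0.998], [-0.062, -0.997, -0.044], [-0.997, 0.064, -0.054]]
contact_force: [0.2, -0.3, -1.6]
gripper_width: 0.0598
```

{"method": "carry_out", "body": {"steps": [{"claw":0.06,"dp":[0,0,0],"twist":0},{"claw":0.06,"dp":[0,0,0],"twist":0},{"claw":0.06,"dp":[0,0,0],"twist":0}]}}

```text
t: 71.9
eef_pos: [0.4857, 0.3317, 0.234]
ee_rot: [[0.068, 0.041, -0.997], [-0.054, -0.998, -0.045], [-0.996, 0.057, -0.066]]
contact_force: [0.1, 0.4, -0.3]
gripper_width: 0.0602
```

{"method": "carry_out", "body": {"steps": [{"claw":0.06,"dp":[0,0.012,0.003],"twist":0},{"claw":0.06,"dp":[0.001,0.025,0.005],"twist":0},{"claw":0.06,"dp":[0.001,0.025,0.005],"twist":0},{"claw":0.06,"dp":[0.001,0.025,0.005],"twist":0},{"claw":0.06,"dp":[0.001,0.025,0.005],"twist":0},{"claw":0.06,"dp":[0.001,0.025,0.005],"twist":0},{"claw":0.06,"dp":[0.001,0.025,0.005],"twist":0},{"claw":0.06,"dp":[0.001,0.025,0.003],"twist":0},{"claw":0.06,"dp":[0.001,0.025,0.003],"twist":0},{"claw":0.06,"dp":[0.001,0.025,0.003],"twist":0},{"claw":0.06,"dp":[0.001,0.025,0.003],"twist":0},{"claw":0.06,"dp":[0.001,0.025,0.003],"twist":0}]}}

```text
t: 73.1
eef_pos: [0.4486, 0.0295, 0.2449]
ee_rot: [[0.081, 0.044, -0.996], [-0.049, -0.998, -0.048], [-0.996, 0.052, -0.079]]
contact_force: [0.9, 0.6, -0.4]
gripper_width: 0.0597
```

{"method": "carry_out", "body": {"steps": [{"claw":0.06,"dp":[0.001,0.025,0.001],"twist":0},{"claw":0.06,"dp":[0.001,0.025,0.001],"twist":0},{"claw":0.06,"dp":[0.001,0.025,0.001],"twist":0},{"claw":0.06,"dp":[0.001,0.025,0.001],"twist":0},{"claw":0.06,"dp":[0.001,0.025,0.001],"twist":0},{"claw":0.06,"dp":[0.001,0.025,0.001],"twist":0},{"claw":0.06,"dp":[0.001,0.025,0.001],"twist":0},{"claw":0.06,"dp":[0.001,0.025,0.001],"twist":0},{"claw":0.06,"dp":[0.001,0.025,0.001],"twist":0},{"claw":0.06,"dp":[0.001,0.025,0.001],"twist":0},{"claw":0.06,"dp":[0.001,0.025,0.001],"twist":0},{"claw":0.06,"dp":[0.001,0.025,0],"twist":0}]}}

```text
t: 74.3
eef_pos: [0.445, -0.2882, 0.2589]
ee_rot: [[0.096, 0.043, -0.994], [-0.052, -0.998, -0.048], [-0.994, 0.056, -0.094]]
contact_force: [1.2, 0.1, 0.4]
gripper_width: 0.0601
```

{"method": "carry_out", "body": {"steps": [{"claw":0.06,"dp":[0,0.012,0],"twist":0},{"claw":0.06,"dp":[0,0,0],"twist":0},{"claw":0.06,"dp":[0,0,0],"twist":0}]}}

```text
t: 74.6
eef_pos: [0.4441, -0.3032, 0.2607]
ee_rot: [[0.096, 0.039, -0.995], [-0.053, -0.998, -0.044], [-0.994, 0.057, -0.094]]
contact_force: [-0.1, 1.2, -0.6]
gripper_width: 0.0599
```

```bash
python3 - <<'E'
from h import *
plan([.451,-.295,.15],90)
snap('wrist','pics/w38.png')
E
```

```text
t 74.6 pos [ 0.4441 -0.3032  0.2607] dp tool [ 0.1103 -0.0143  0.0032] len 0.1113
cur yaw -87.78 twist 2.22 j6 1.899798205512254
xaxis [ 0.0965 -0.0531 -0.9939]
74.6 [ 0.44406112 -0.30324515  0.26073254] 0.059852649494168436 [-0.14101471  1.24422292 -0.57539242]
```

View pics/w38.png

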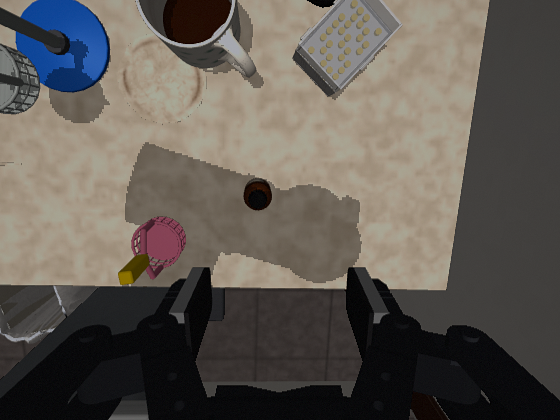

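Remove the radial tilt here (alternation worked: down/up ×3 gave about −0.13).

{"method": "carry_out", "body": {"steps": [{"claw":0.06,"dp":[0.035,0,0],"twist":0},{"claw":0.06,"dp":[-0.035,0,0],"twist":0},{"claw":0.06,"dp":[0.035,0,0],"twist":0},{"claw":0.06,"dp":[-0.035,0,0],"twist":0},{"claw":0.06,"dp":[0,0,0],"twist":0},{"claw":0.06,"dp":[0,0,0],"twist":0}]}}

```text
t: 75.25
eef_pos: [0.4157, -0.2878, 0.2326]
ee_rot: [[0.027, 0.049, -0.998], [-0.028, -0.998, -0.05], [-0.999, 0.029, -0.025]]
contact_force: [0.6, 0.6, 0.1]
gripper_width: 0.0602
```

{"method": "carry_out", "body": {"steps": [{"claw":0.06,"dp":[0.025,0,0],"twist":0},{"claw":0.06,"dp":[-0.025,0,0],"twist":0},{"claw":0.06,"dp":[0,0,0],"twist":0},{"claw":0.06,"dp":[0,0,0],"twist":0}]}}

```text
t: 75.65
eef_pos: [0.4167, -0.2858, 0.2343]
ee_rot: [[0.03, 0.054, -0.998], [-0.03, -0.998, -0.055], [-0.999, 0.032, -0.029]]
contact_force: [-0.1, 0.8, -0.5]
gripper_width: 0.0598
```

```bash
python3 - <<'E'
from h import *
plan([.451,-.2945,.14],90)
E
```

```text
t 75.65 pos [ 0.4167 -0.2858  0.2343] dp tool [ 0.0955  0.0075 -0.0311] len 0.1007
cur yaw -86.92 twist 3.08 j6 1.8958448681285422
xaxis [ 0.0304 -0.0302 -0.9991]
```

{"method": "carry_out", "body": {"steps": [{"claw":0.06,"dp":[0.008,0.0015,-0.006],"twist":0},{"claw":0.06,"dp":[0.015,0.0015,-0.006],"twist":0},{"claw":0.06,"dp":[0.015,0.0015,-0.006],"twist":0},{"claw":0.06,"dp":[0.015,0.0015,-0.006],"twist":0},{"claw":0.06,"dp":[0.015,0.0015,-0.006],"twist":0},{"claw":0.06,"dp":[0.015,0,0],"twist":0},{"claw":0.06,"dp":[0.008,0,0],"twist":0},{"claw":0.06,"dp":[0,0,0],"twist":0},{"claw":0.06,"dp":[0,0,0],"twist":0}]}}

```text
t: 76.55
eef_pos: [0.4611, -0.2961, 0.1447]
ee_rot: [[0.046, 0.057, -0.997], [-0.037, -0.998, -0.058], [-0.998, 0.039, -0.044]]
contact_force: [-0.2, 0.1, 0.2]
gripper_width: 0.0599
```

```bash
python3 - <<'E'
from h import *
plan([.451,-.2945,.032],90)
snap('wrist','pics/w39.png')
E
```

```text
t 76.55 pos [ 0.4611 -0.2961  0.1447] dp tool [ 0.112  -0.0066  0.015 ] len 0.1132
cur yaw -86.75 twist 3.25 j6 1.8876776359538505
xaxis [ 0.0462 -0.0365 -0.9983]
76.55 [ 0.46112486 -0.29614452  0.14474246] 0.059898064979874405 [-0.1912221   0.05389238  0.17396583]
```

View pics/w39.png

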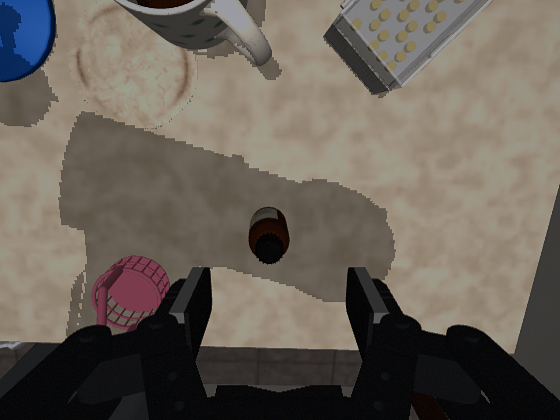

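```bash
python3 - <<'E'
from h import *
f='pics/w39.png'
t=rd(f,269.5,247,.067);print(t)
plan([t[0],t[1],.032],90)
E
```

```text
[ 0.4520593  -0.29387493  0.067     ]
t 76.6 pos [ 0.4611 -0.2961  0.1448] dp tool [ 0.1121 -0.0072  0.0139] len 0.1132
cur yaw -86.75 twist 3.25 j6 1.8876903897248365
xaxis [ 0.0464 -0.0365 -0.9983]
```

{"method": "carry_out", "body": {"steps": [{"claw":0.06,"dp":[0,-0.003,0.005],"twist":0},{"claw":0.06,"dp":[0.008,-0.002,0.005],"twist":0},{"claw":0.06,"dp":[0.013,-0.002,0.005],"twist":0},{"claw":0.06,"dp":[0.014,0,0],"twist":0},{"claw":0.06,"dp":[0.014,0,0],"twist":0},{"claw":0.06,"dp":[0.012,0,0],"twist":0},{"claw":0.06,"dp":[0,0,0],"twist":0},{"claw":0.06,"dp":[0,0,0],"twist":0}]}}

```text
t: 77.4
eef_pos: [0.447, -0.2917, 0.0834]
ee_rot: [[0.054, 0.056, -0.997], [-0.039, -0.998, -0.058], [-0.998, 0.042, -0.052]]
contact_force: [-0.3, 0.7, 1.1]
gripper_width: 0.0596
```

```bash
python3 - <<'E'
from h import *
plan([.452,-.294,.032],90)
E
```

```text
t 77.4 pos [ 0.447  -0.2917  0.0834] dp tool [ 0.0516  0.0005 -0.0022] len 0.0517
cur yaw -86.78 twist 3.22 j6 1.8809377451302307
xaxis [ 0.054  -0.0385 -0.9978]
```

{"method": "carry_out", "body": {"steps": [{"claw":0.06,"dp":[0.008,0,-0.001],"twist":0},{"claw":0.06,"dp":[0.013,0,0],"twist":0},{"claw":0.06,"dp":[0.013,0,0],"twist":0},{"claw":0.06,"dp":[0.01,0,0],"twist":0},{"claw":0.06,"dp":[0.005,0,0],"twist":0},{"claw":0.06,"dp":[0,0,0],"twist":0}]}}

```text
t: 78.0
eef_pos: [0.453, -0.2943, 0.0348]
ee_rot: [[0.06, 0.056, -0.997], [-0.041, -0.997, -0.059], [-0.997, 0.044, -0.058]]
contact_force: [-0.0, 1.2, 1.0]
gripper_width: 0.06
```

```bash
python3 - <<'E'
from h import *
plan([.452,-.294,.032],90)
snap('wrist','pics/w40.png')
E
```

```text
t 78.0 pos [ 0.453  -0.2943  0.0348] dp tool [ 0.0027 -0.0005  0.0011] len 0.003
cur yaw -86.77 twist 3.23 j6 1.8775813905548402
xaxis [ 0.0604 -0.0408 -0.9973]
78.0 [ 0.45296371 -0.29427369  0.03479343] 0.05996136406972336 [-8.62145810e-04  1.22640890e+00  1.03910173e+00]
```

View pics/w40.png

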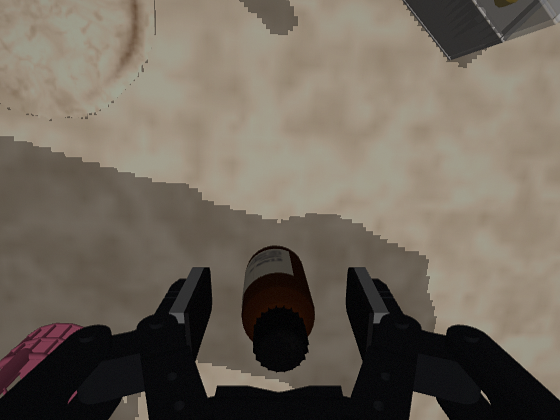

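{"method": "carry_out", "body": {"steps": [{"claw":0.05,"dp":[0.002,0,0.001],"twist":0},{"claw":0.038,"dp":[0,0,0],"twist":0},{"claw":0.015,"dp":[0,0,0],"twist":0},{"claw":0.015,"dp":[0,0,0],"twist":0},{"claw":0.015,"dp":[0,0,0],"twist":0},{"claw":0.015,"dp":[0,0,0],"twist":0},{"claw":0.015,"dp":[0,0,0],"twist":0}]}}

```text
t: 78.75
eef_pos: [0.4537, -0.2948, 0.0354]
ee_rot: [[0.065, 0.056, -0.996], [-0.042, -0.997, -0.059], [-0.997, 0.046, -0.062]]
contact_force: [-0.5, -0.4, 0.1]
gripper_width: 0.0274
```

{"method": "carry_out", "body": {"steps": [{"claw":0.015,"dp":[-0.01,0,0],"twist":0},{"claw":0.015,"dp":[-0.02,0,0],"twist":0},{"claw":0.015,"dp":[-0.02,0,0],"twist":0},{"claw":0.015,"dp":[-0.02,0,0],"twist":0},{"claw":0.015,"dp":[-0.02,0,0],"twist":0},{"claw":0.015,"dp":[-0.02,0,0],"twist":0},{"claw":0.015,"dp":[-0.02,0,0],"twist":0},{"claw":0.015,"dp":[-0.02,0,0],"twist":0},{"claw":0.015,"dp":[-0.02,0,0],"twist":0},{"claw":0.015,"dp":[-0.02,0,0],"twist":0},{"claw":0.015,"dp":[-0.01,0,0],"twist":0},{"claw":0.015,"dp":[0,0,0],"twist":0}]}}

```text
t: 79.95
eef_pos: [0.4381, -0.2859, 0.2499]
ee_rot: [[0.067, 0.056, -0.996], [-0.044, -0.997, -0.059], [-0.997, 0.048, -0.065]]
contact_force: [-0.2, 0.1, -0.7]
gripper_width: 0.0275
```

```bash
python3 - <<'E'
from h import *
plan([.43,.33,.24],90)
snap('wrist','pics/w41.png')
E
```

```text
t 79.95 pos [ 0.4381 -0.2859  0.2499] dp tool [-0.0177 -0.6152 -0.0278] len 0.616
cur yaw -86.77 twist 3.23 j6 1.8843791796649116
xaxis [ 0.0673 -0.0439 -0.9968]
79.95 [ 0.43809352 -0.2859128   0.24992762] 0.02754638519337789 [-0.2245874   0.0820033  -0.69390111]
```

View pics/w41.png

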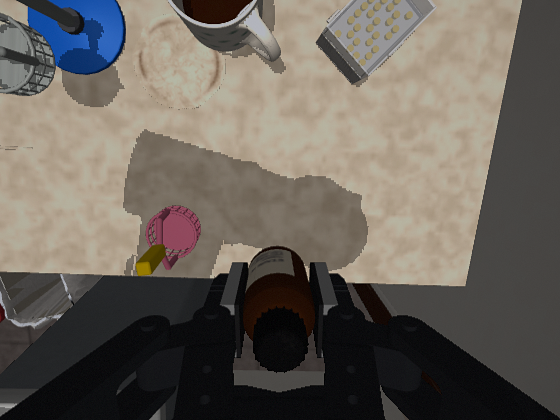

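{"method": "carry_out", "body": {"steps": [{"claw":0.015,"dp":[-0.001,-0.012,-0.001],"twist":0},{"claw":0.015,"dp":[-0.001,-0.025,-0.001],"twist":0},{"claw":0.015,"dp":[-0.001,-0.025,-0.001],"twist":0},{"claw":0.015,"dp":[-0.001,-0.025,-0.001],"twist":0},{"claw":0.015,"dp":[-0.001,-0.025,-0.001],"twist":0},{"claw":0.015,"dp":[-0.001,-0.025,-0.001],"twist":0},{"claw":0.015,"dp":[-0.001,-0.025,-0.001],"twist":0},{"claw":0.015,"dp":[-0.001,-0.025,-0.001],"twist":0},{"claw":0.015,"dp":[-0.001,-0.025,-0.001],"twist":0},{"claw":0.015,"dp":[-0.001,-0.025,-0.001],"twist":0},{"claw":0.015,"dp":[-0.001,-0.025,-0.001],"twist":0},{"claw":0.015,"dp":[-0.001,-0.025,-0.001],"twist":0}]}}

```text
t: 81.2
eef_pos: [0.424, 0.016, 0.234]
ee_rot: [[0.04, 0.052, -0.998], [-0.041, -0.998, -0.054], [-0.998, 0.043, -0.038]]
contact_force: [-0.4, -0.5, -0.4]
gripper_width: 0.0276
```

{"method": "carry_out", "body": {"steps": [{"claw":0.015,"dp":[-0.001,-0.025,-0.001],"twist":0},{"claw":0.015,"dp":[-0.001,-0.025,-0.001],"twist":0},{"claw":0.015,"dp":[-0.001,-0.025,-0.001],"twist":0},{"claw":0.015,"dp":[-0.001,-0.025,-0.001],"twist":0},{"claw":0.015,"dp":[-0.001,-0.025,-0.001],"twist":0},{"claw":0.015,"dp":[-0.001,-0.025,-0.001],"twist":0},{"claw":0.015,"dp":[-0.001,-0.025,-0.001],"twist":0},{"claw":0.015,"dp":[-0.001,-0.025,-0.001],"twist":0},{"claw":0.015,"dp":[-0.001,-0.025,-0.001],"twist":0},{"claw":0.015,"dp":[-0.001,-0.025,-0.001],"twist":0},{"claw":0.015,"dp":[-0.001,-0.025,-0.001],"twist":0},{"claw":0.015,"dp":[-0.001,-0.025,-0.001],"twist":0}]}}

```text
t: 82.4
eef_pos: [0.4057, 0.3292, 0.2177]
ee_rot: [[0.02, 0.057, -0.998], [-0.055, -0.997, -0.058], [-0.998, 0.056, -0.016]]
contact_force: [1.1, 0.7, -0.1]
gripper_width: 0.0276
```

{"method": "carry_out", "body": {"steps": [{"claw":0.015,"dp":[0,-0.012,0],"twist":0},{"claw":0.015,"dp":[0,0,0],"twist":0},{"claw":0.015,"dp":[0,0,0],"twist":0}]}}

```text
t: 82.7
eef_pos: [0.4024, 0.3431, 0.2132]
ee_rot: [[0.015, 0.06, -0.998], [-0.06, -0.996, -0.061], [-0.998, 0.061, -0.012]]
contact_force: [-0.7, -0.5, 0.6]
gripper_width: 0.0275
```

```bash
python3 - <<'E'
from h import *
plan([.448,.352,.12],90)
snap('wrist','pics/w42.png')
E
```

```text
t 82.7 pos [0.4024 0.3431 0.2132] dp tool [ 0.0932 -0.0118 -0.045 ] len 0.1041
cur yaw -86.54 twist 3.46 j6 0.5887737468392469
xaxis [ 0.0153 -0.0603 -0.9981]
82.7 [0.40239208 0.34310804 0.213202  ] 0.027491337401481034 [-0.72365123 -0.49920055  0.61202372]
```

View pics/w42.png

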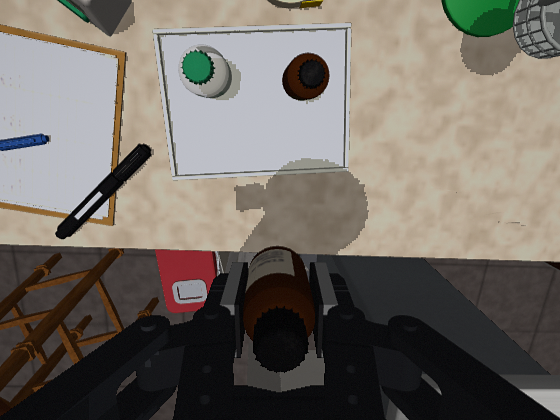

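```bash
python3 - <<'E'
from h import *
f='pics/w42.png'
print(rd(f,256,127,.004),rd(f,263,168,.012),rd(f,199,68,.084),rd(f,313,74,.074))
E
```

```text
[0.45805545 0.3550462  0.004     ] [0.42079057 0.34681413 0.012     ] [0.49939157 0.39556315 0.084     ] [0.50162305 0.31546316 0.074     ]
```

{"method": "carry_out", "body": {"steps": [{"claw":0.015,"dp":[0,-0.004,-0.01],"twist":0},{"claw":0.015,"dp":[0,0,-0.015],"twist":0},{"claw":0.015,"dp":[0,0,-0.01],"twist":0},{"claw":0.015,"dp":[0,0,0],"twist":0},{"claw":0.015,"dp":[-0.025,0,0],"twist":0},{"claw":0.015,"dp":[0.032,0,0],"twist":0},{"claw":0.015,"dp":[0,0,0],"twist":0},{"claw":0.015,"dp":[-0.025,0,0],"twist":0},{"claw":0.015,"dp":[0.032,0,0],"twist":0},{"claw":0.015,"dp":[0,0,0],"twist":0},{"claw":0.015,"dp":[0,0,0],"twist":0}]}}

```text
t: 83.85
eef_pos: [0.4423, 0.3454, 0.2069]
ee_rot: [[0.022, 0.055, -0.998], [-0.057, -0.997, -0.056], [-0.998, 0.058, -0.018]]
contact_force: [-0.1, 0.7, 0.9]
gripper_width: 0.028
```

{"method": "carry_out", "body": {"steps": [{"claw":0.015,"dp":[-0.025,0,0],"twist":0},{"claw":0.015,"dp":[0.035,0,0],"twist":0},{"claw":0.015,"dp":[0,0,0],"twist":0},{"claw":0.015,"dp":[-0.025,0,0],"twist":0},{"claw":0.015,"dp":[0.035,0,0],"twist":0},{"claw":0.015,"dp":[0,0,0],"twist":0},{"claw":0.015,"dp":[-0.025,0,0],"twist":0},{"claw":0.015,"dp":[0.035,0,0],"twist":0},{"claw":0.015,"dp":[0,0,0],"twist":0},{"claw":0.015,"dp":[0,0,0],"twist":0}]}}

```text
t: 84.85
eef_pos: [0.4529, 0.3502, 0.2075]
ee_rot: [[0.052, 0.057, -0.997], [-0.04, -0.997, -0.059], [-0.998, 0.043, -0.05]]
contact_force: [-0.2, 0.1, 1.3]
gripper_width: 0.0281
```

```bash
python3 - <<'E'
from h import *
plan([.4465,.346,.12],90)
E
```

```text
t 84.85 pos [0.4529 0.3502 0.2075] dp tool [0.0871 0.0001 0.011 ] len 0.0878
cur yaw -86.74 twist 3.26 j6 0.6396793065535664
xaxis [ 0.0524 -0.0395 -0.9978]
```

Tilt matches the grasp tilt now. Descend.

{"method": "carry_out", "body": {"steps": [{"claw":0.015,"dp":[0,0,0],"twist":0},{"claw":0.015,"dp":[0.01,0,0.003],"twist":0},{"claw":0.015,"dp":[0.015,0,0.004],"twist":0},{"claw":0.015,"dp":[0.015,0,0.004],"twist":0},{"claw":0.015,"dp":[0.015,0,0],"twist":0},{"claw":0.015,"dp":[0.015,0,0],"twist":0},{"claw":0.015,"dp":[0.015,0,0],"twist":0},{"claw":0.015,"dp":[0.015,0,0],"twist":0},{"claw":0.015,"dp":[0.01,0,0],"twist":0},{"claw":0.015,"dp":[0,0,0],"twist":0},{"claw":0.015,"dp":[0,0,0],"twist":0}]}}

```text
t: 85.95
eef_pos: [0.4511, 0.3497, 0.1025]
ee_rot: [[0.064, 0.058, -0.996], [-0.029, -0.998, -0.06], [-0.998, 0.033, -0.063]]
contact_force: [0.7, 0.3, -0.8]
gripper_width: 0.0278
```

```bash
python3 - <<'E'
from h import *
plan([.4465,.346,.04],90)
snap('wrist','pics/w43.png')
E
```

```text
t 85.95 pos [0.4511 0.3497 0.1025] dp tool [0.0622 0.0014 0.0087] len 0.0628
cur yaw -86.67 twist 3.33 j6 0.6133348759928925
xaxis [ 0.0643 -0.0289 -0.9975]
85.95 [0.45105749 0.34967038 0.10251439] 0.0277974315278757 [ 0.74490656  0.30286431 -0.82263924]
```

View pics/w43.png

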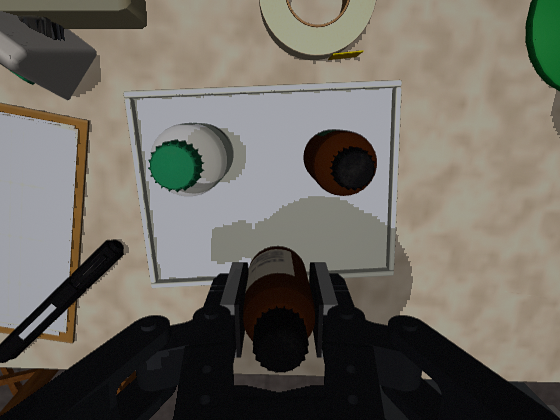

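{"method": "carry_out", "body": {"steps": [{"claw":0.015,"dp":[0.008,0.001,0.002],"twist":0},{"claw":0.015,"dp":[0.012,0,0.002],"twist":0},{"claw":0.015,"dp":[0.012,0,0.001],"twist":0},{"claw":0.015,"dp":[0.01,0,0.001],"twist":0},{"claw":0.015,"dp":[0.006,0,0],"twist":0},{"claw":0.015,"dp":[0,0,0],"twist":0}]}}

```text
t: 86.6
eef_pos: [0.449, 0.3484, 0.0544]
ee_rot: [[0.068, 0.058, -0.996], [-0.024, -0.998, -0.06], [-0.997, 0.028, -0.067]]
contact_force: [-0.8, 0.1, 0.1]
gripper_width: 0.0279
```

```bash
python3 - <<'E'
from h import *
plan([.447,.346,.04],90)
snap('wrist','pics/w44.png')
E
```

```text
t 86.6 pos [0.449  0.3484 0.0544] dp tool [0.0142 0.0019 0.0031] len 0.0147
cur yaw -86.67 twist 3.33 j6 0.5987157813282151
xaxis [ 0.0681 -0.0237 -0.9974]
86.6 [0.44900721 0.3483885  0.05436207] 0.027893608297910287 [-0.80654541  0.14911591  0.13354632]
```

View pics/w44.png

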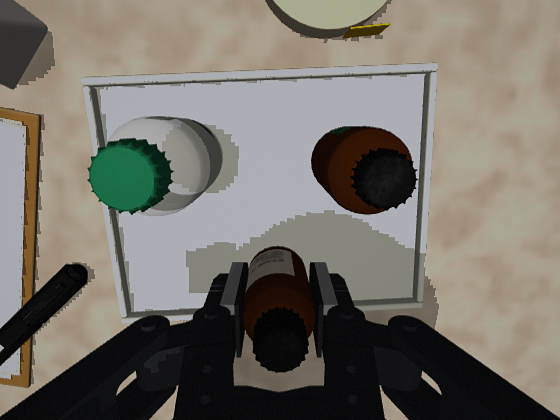

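{"method": "carry_out", "body": {"steps": [{"claw":0.015,"dp":[0.005,0.001,0.001],"twist":0},{"claw":0.015,"dp":[0.004,0,0],"twist":0},{"claw":0.015,"dp":[0.003,0,0],"twist":0},{"claw":0.015,"dp":[0.003,0,0],"twist":0},{"claw":0.015,"dp":[0.002,0,0],"twist":0}]}}

```text
t: 87.15
eef_pos: [0.4505, 0.3481, 0.0385]
ee_rot: [[0.071, 0.059, -0.996], [-0.021, -0.998, -0.06], [-0.997, 0.025, -0.07]]
contact_force: [-4.2, -2.4, 15.3]
gripper_width: 0.0277
```

{"method": "carry_out", "body": {"steps": [{"claw":0.029,"dp":[0,0,0],"twist":0},{"claw":0.042,"dp":[0,0,0],"twist":0},{"claw":0.042,"dp":[0,0,0],"twist":0},{"claw":0.042,"dp":[0,0,0],"twist":0},{"claw":0.042,"dp":[0,0,0],"twist":0},{"claw":0.042,"dp":[-0.015,0,0],"twist":0},{"claw":0.042,"dp":[-0.02,0,0],"twist":0},{"claw":0.042,"dp":[-0.02,0,0],"twist":0},{"claw":0.042,"dp":[-0.02,0,0],"twist":0},{"claw":0.042,"dp":[-0.02,0,0],"twist":0},{"claw":0.042,"dp":[-0.02,0,0],"twist":0},{"claw":0.042,"dp":[-0.02,0,0],"twist":0}]}}

```text
t: 88.35
eef_pos: [0.4391, 0.3492, 0.1745]
ee_rot: [[0.066, 0.058, -0.996], [-0.026, -0.998, -0.06], [-0.997, 0.03, -0.064]]
contact_force: [-0.2, 0.2, 0.5]
gripper_width: 0.0421
```

{"method": "carry_out", "body": {"steps": [{"claw":0.042,"dp":[-0.02,0,0],"twist":0},{"claw":0.042,"dp":[-0.02,0,0.01],"twist":0},{"claw":0.042,"dp":[-0.02,0,0.01],"twist":0},{"claw":0.042,"dp":[0,0,0],"twist":0},{"claw":0.042,"dp":[0,0,0],"twist":0}]}}

```text
t: 88.85
eef_pos: [0.4149, 0.3502, 0.2385]
ee_rot: [[0.069, 0.058, -0.996], [-0.022, -0.998, -0.06], [-0.997, 0.026, -0.068]]
contact_force: [-0.1, 0.4, -0.6]
gripper_width: 0.0427
```

```bash
python3 - <<'E'
from h import *
snap('wrist','pics/w45.png');snap('scene','pics/s45.png');snap('top','pics/t45.png')
crop('pics/s45.png',180,120,380,300,4,'pics/c30.png')
E
```

```text
88.85 [0.41494545 0.35022669 0.23854196] 0.04268610247436684 [-0.12912928  0.36582286 -0.55021323]
88.9 [0.41522809 0.35023011 0.23875946] 0.041963798114398765 [-0.39373806 -0.32762739  0.18179938]
88.95 [0.41524388 0.35005118 0.23828746] 0.04218494383048932 [ 0.4623435   0.03846306 -0.28635956]
```

View pics/w45.png

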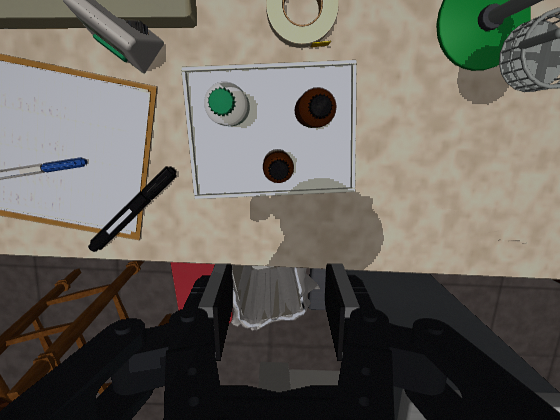

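View pics/c30.png

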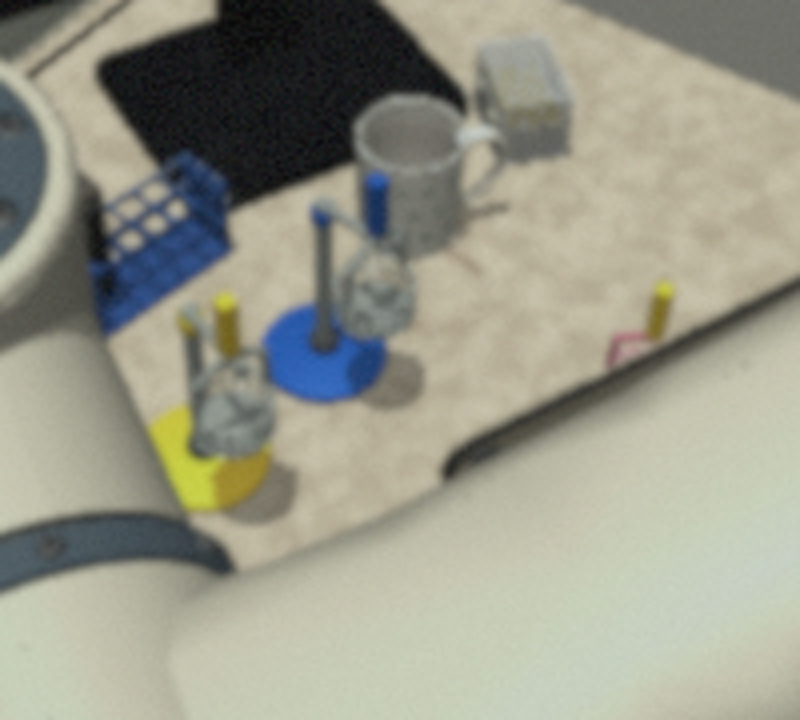

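View pics/t45.png

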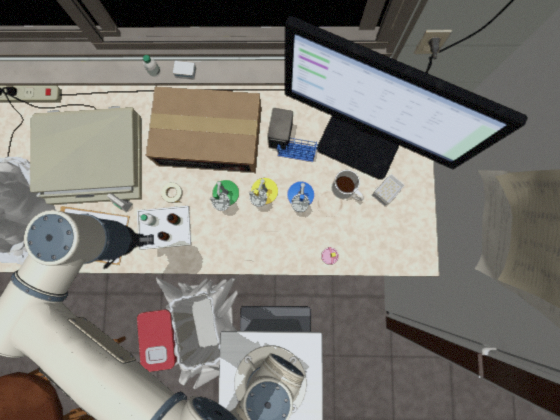

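```bash
python3 - <<'E'
from h import *
crop('pics/t45.png',130,165,330,255,4,'pics/c31.png')
E
```

```text
(no output)
```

View pics/c31.png

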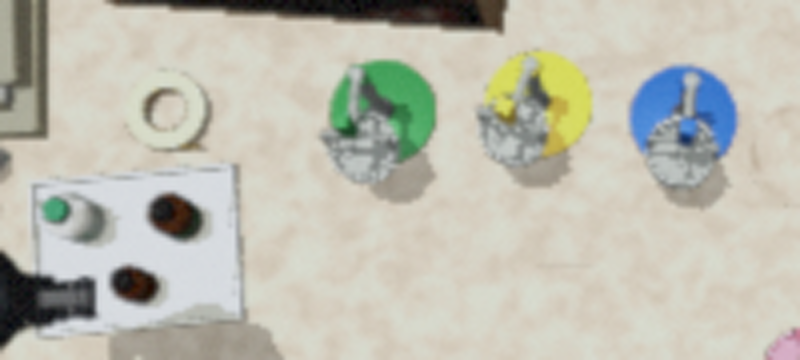

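All three baskets hang on their own hooks, and all three bottles stand upright in the tray. Nothing touches the robot, so I'm handing in.

```bash
python3 -c "
from rig import arm
arm.job_done();print(arm.get_state()['t'])"
```

```text
the job is handed in; nothing more can be done
the job is handed in; nothing more can be done
```

I hung the yellow, blue and green baskets by their bails on the hooks of their own colour. I then stood the white, amber and small bottles on the tray floor and handed in at about 89 s of the 210 s allowed.

**Last checks:**
- **Baskets:** the final top picture shows all three hanging behind their hook tips. The final scene picture confirms yellow and blue, but the arm hid green there.
- **Bottles:** the final wrist picture shows all three bottles upright inside the tray walls.
- **Bystanders:** the mug, tape roll, tip box and pink basket look unmoved, and the open gripper was clear of everything.
- **Forces:** the highest I read was about 43 N at the wrist, while seating the yellow bail on its hook. I read forces only at the ends of moves, so brief peaks in between are not covered.

**What went off plan:**
- **Tool tilt:** the tool drifted out of vertical during fast moves, by up to about 10° with nothing held. I corrected it with short up-and-down strokes, sometimes with a bottle in the grip, and set every item down within about 5° of vertical.
- **Camera disagreement:** the first wrist measurements differed from the top camera by about 3 mm because that picture was taken while the arm was still moving. I let the arm settle before most later pictures.

I saw no basket get knocked aside and no slip of the grip.

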